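# Assemble and close a through-bolted filter choke

### The arm

A 6-joint arm with a two-finger parallel gripper is mounted at the origin on a cart in front of the work surface, level with it; the furniture and walls round the work are solid. World frame = base frame: x ahead of the robot, y to its left, z up, the work surface at z = 0. Lengths are in m, angles in rad, forces in N, time in s.
With the tool pointing down it reaches from about 0.25 to 0.775 m from the base axis. Payload 4 kg.
Tool frame: the origin (TCP) lies between the finger pads; the fingertips stand 11 mm ahead of it and the grasp point (between the pads) lies 8 mm behind it; z points along the fingers, y is the direction in which the jaws open and shut (so a half turn about z gives the same grasp; the last joint's range is limited). The gripper opens to 94 mm and grips with 3 to 60 N. Pads are 16 mm wide; open, the fingers measure 119 mm over their backs; the gripper's body (75 mm by 177 mm) begins 78 mm behind the grasp point.
Start: joints at [-1.389, 0.087, 1.371, -0, 1.684, -0.103], TCP at [0.155, -0.528, 0.217] pointing down, gripper open.
Joint ranges: [-3.1, 3.1], [-0.76, 2.03], [0.27, 2.55], [-1.08, 4.22], [0.17, 2.65], [-2.57, 2.57]. Speed limits (rad/s): [2.79, 2.79, 3.14, 3.14, 3.14, 3.14].

### API

Orientations are given as [roll, pitch, yaw] about the fixed x, y, z axes, in that order (R = Rz(yaw) Ry(pitch) Rx(roll)).
In Python, from bench import get_obs, cams, ticket gives the robot as it stands. The module is installed in compiled form; this text tells all that it offers.
- The arm moves only by the shell command python3 -m crank 'ROWS'. ROWS is JSON, a list of rows, each an object of numbers: "tx", "ty", "tz": the shift along the tool's x, y, z in cm; "twist": the turn about the tool's z in degrees; "grip": the opening, from 0 (shut) to 1 (fully open). In form: [{"tx": .., "ty": .., "tz": .., "twist": .., "grip": ..}, ...]. A call has 1 to 12 rows; each row shifts and turns the commanded pose from where the row before left it, along the tool's axes as they then stand; what a row does not reach is not made up. A row lasts 1/8 s, in which the tool goes at most 62.5 mm and 10.7 degrees, less where a joint would pass 70% of its speed; a pose out of reach is approached as far as the arm can. A call is refused whole if a number of a shift passes 6.25 or a number of a turn 10.7, either way. A call with a gripper value outside its range is refused whole. The fingers move at their own pace and stop on an object; the grip force is fixed at half the most. Time passes only in rows, so rows that do not move let the fingers close. It gives the time, the measured TCP pose, the force and the opening at its end, in the units of the state.
- get_obs(): the state, without advancing time (a new reading comes with each control period).
- cams.snapshot(name): name is "scene" or "top"; returns a dict with "frame" (480x640x3 uint8, red, green, blue), "intrinsics" (3x3 intrinsics, pixels), "dist" ([k1, k2, p1, p2, k3] as OpenCV has them; the pictures are not rectified), "R" (3x3) and "t" (3): a world point X has camera coordinates R X + t. Camera axes: x right, y down, z forward; pixel columns grow to the right and rows downward; lengths in m; the calibration is good to about 2 mm. A picture is of the moment at which its call begins. There is no depth.
- ticket.close_job(): hands the job in, once; it reports no verdict.
Trained networks look in a picture, given as the dict that the camera call returned (one of the last four; its "shot" number tells which), for a name from the list of things; names that differ only in an ending like _2 or _b are one class to them, and where a whole thing is asked for, a point or a joint stands for the part that bears it (a point fixed in the world has none). Each returns a list of dicts, best first, with "conf" (0 to 1); they miss things now and then, are a little off and sometimes report something else, mostly with a low value. They report only what shows in the picture. A call takes as long as a camera call. They do not tell look-alikes from the thing itself.
- cams.outline_of(picture, query): "region" (480x640 bool, what is visible of it) and "centre" ([column, row] in pixels, amid what is visible of it).
The state is a dict: "time": time; "joint_positions": joint angles; "qvel": joint speeds; "joint_torque": joint torques, N m; "tool_pos": TCP position; "ee_rot": TCP orientation; "wrist_force": force on the tool from outside, world axes, zero at the start; "wrist_torque": the same for the moment, N m; "width": finger opening in m.
Only numpy, scipy, OpenCV 4.12 (cv2) and the standard library are available. Lean on these libraries where they do the work, as an engineer would, in place of code of your own. Each camera call takes 0.05 s, during which the arm holds its last target.

### The job

Assemble the filter choke: stack all the ferrite ring cores that are there in the round base dish, in line with the bolt hole in its floor (they are brittle, so set them down, do not drop them in), lay the brown fibre disc on top of the stack, and set the drum cover over it, flush and level on the dish's rim. Then take the through-bolt from the wooden block and pass it down through cover, disc, cores and floor until its head rests on the cover. Leave the other things on the bench where they are.

Things in the scene. Friction and masses are not known exactly. Their poses are not given: they have to be found in the camera images.
- choke_base: low round aluminium dish, fixed to the bench. Origin: centre of its underside, x towards its two black cable glands. Square flange 136 x 136 x 10 mm, whose top is also the dish's floor; dish 128 mm outside, 120 mm inside, its rim 32 mm above the bench. A 15 mm bolt hole goes through the middle of the floor
- base_rim (a point): centre of the dish's mouth, in the plane of its rim, 32 mm above the origin of choke_base
- cover: loose aluminium drum cover, 180 g, open below: 128 mm wide, 40 mm high, 36 mm deep inside; four tongues reach 5 mm below its lower edge and drop inside the rim (2 mm play); square boss 26 x 26 x 22 mm on top to hold it by; 15 mm bolt hole through the middle. Origin: on the axis in the plane of the lower edge, which rests on the rim; boss from 40 to 62 mm above it; x, y square to the boss. Yaw does not matter
- fibre_disc: loose flat insulating disc of brown fibre, 52 mm wide, 5 mm thick, 17 mm hole, 20 g. Origin: centre of its underside, z along its axis
- bolt_block: fixed wooden block 40 x 85 mm, 65 mm high, with three upright 11 mm holes 60 mm deep, 26 mm apart along its y. Origin: centre of its underside. The bolt starts in the middle hole
- through_bolt: steel bolt, 90 g, 110 mm long: shank 10 mm thick, 90 mm long, tip tapered over 8 mm; on top a knurled round head 22 mm wide, 20 mm high to hold it by. Origin: end of the tip; z runs from tip to head. Starts upright in the block, tip 5 mm above the bench. Fully home, the head rests on the cover's boss and the tip is in the hole in the dish's floor, 4 mm above the bench
- tape: bystander: roll of black tape lying flat, 62 mm wide, 19 mm high; origin at the centre of its underside
- solder_spool: bystander: small upright grey spool, 63 mm wide, 70 mm high; origin at the centre of its underside
- flux_bottle: bystander: small brown dropper bottle, 33 mm wide, 102 mm high; origin at the centre of its underside
- core_0: loose ferrite ring core (may be absent), dark grey, 52 mm wide, 10 mm thick, 17 mm hole, 70 g, all cores alike; lies flat on the bench at the start. Origin: centre of its underside, z along its axis
- core_1: loose ferrite ring core (may be absent), dark grey, 52 mm wide, 10 mm thick, 17 mm hole, 70 g, all cores alike; lies flat on the bench at the start. Origin: centre of its underside, z along its axis
- core_2: loose ferrite ring core (may be absent), dark grey, 52 mm wide, 10 mm thick, 17 mm hole, 70 g, all cores alike; lies flat on the bench at the start. Origin: centre of its underside, z along its axis
- core_3: loose ferrite ring core (may be absent), dark grey, 52 mm wide, 10 mm thick, 17 mm hole, 70 g, all cores alike; lies flat on the bench at the start. Origin: centre of its underside, z along its axis
- core_4: loose ferrite ring core (may be absent), dark grey, 52 mm wide, 10 mm thick, 17 mm hole, 70 g, all cores alike; lies flat on the bench at the start. Origin: centre of its underside, z along its axis
Not all that is in view belongs to the job. What is shaped like the cover but blue is not meant.

How it is judged:
By the outcome, as a careful person would: the job done as asked, in the order asked, and still so for the second after the job is handed in, with the robot touching nothing.
Of core_0, core_1, core_2, core_3, core_4 only 3 to 5 are there at a start; the rules pass over those that are not, and their reading is None.
At some moment in a run one of core_0, core_1, core_2, core_3, core_4, fibre_disc, cover may be knocked a few centimetres aside while the robot is not near it.
It also fails if it takes over 210 s, if anything falls off the work surface, if the arm or the gripper's body presses on something with over 40 N, if the wrist force passes 120 N, or if a joint passes its speed limit or range.

## Working session

There is one attempt and no reset: what is moved stays moved. The work goes in short steps, Python scripts to look and compute and a shell command to move; the robot and the scene stay as the last step left them, time stands still between calls to the robot, and variables do not carry over. Pictures are saved under pics/ and viewed, and the job is handed in when it is done.

```bash
mkdir -p pics; ls; python3 - <<'E'
from bench import get_obs,cams
import cv2
print(get_obs())
for n in("scene","top"):
    s=cams.snapshot(n); cv2.imwrite(f"pics/{n}0.png",s["frame"][:,:,::-1])
    print(n,s["intrinsics"],s["dist"],s["R"],s["t"],s["shot"])
E
```

```text
pics
{'time': 0.0, 'joint_positions': array([-1.38908346e+00,  8.79407098e-02,  1.37223097e+00,  1.99653370e-05,
        1.68359910e+00, -1.03080987e-01]), 'qvel': array([-0.00201515, -0.00120554,  0.00051721, -0.00021946,  0.0011439 ,
        0.00177485]), 'joint_torque': array([-1.60720036e-03, -3.40184605e+01, -3.02429509e+01,  7.16726203e-02,
        3.30432958e-02, -1.51693430e-04]), 'tool_pos': array([ 0.15444549, -0.52732843,  0.21532378]), 'ee_rot': array([-3.13942813e+00, -2.43863781e-04,  2.84795819e-01]), 'wrist_force': array([-0.19292438, -0.88928995, -0.07284313]), 'wrist_torque': array([-0.02929946,  0.02550993, -0.00847701]), 'width': 0.09405603727946081}
scene [[490.77663611   0.         323.12716837]
 [  0.         490.77663611 239.2845301 ]
 [  0.           0.           1.        ]] [-0.11623907  0.          0.          0.          0.        ] [[-0.86668096 -0.49885137 -0.00337971]
 [-0.33349552  0.58441132 -0.73975952]
 [ 0.3710052  -0.64000837 -0.67286286]] [0.71013915 0.04794472 1.30103073] 1
top [[549.57515984   0.         314.70949805]
 [  0.         549.57515984 239.45628425]
 [  0.           0.           1.        ]] [-0.03302988  0.          0.          0.          0.        ] [[-0.00876635 -0.99990494  0.01064245]
 [-0.99845654  0.00816895 -0.05493465]
 [ 0.05484249 -0.0111076  -0.99843323]] [0.32797916 0.59980477 1.3282857 ] 2
```

View pics/scene0.png

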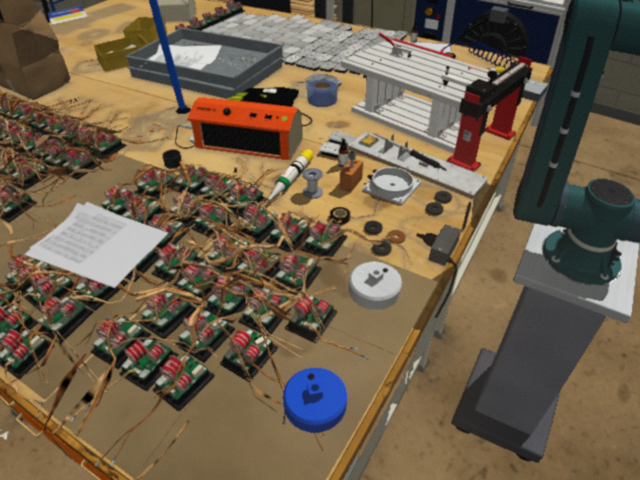

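View pics/top0.png

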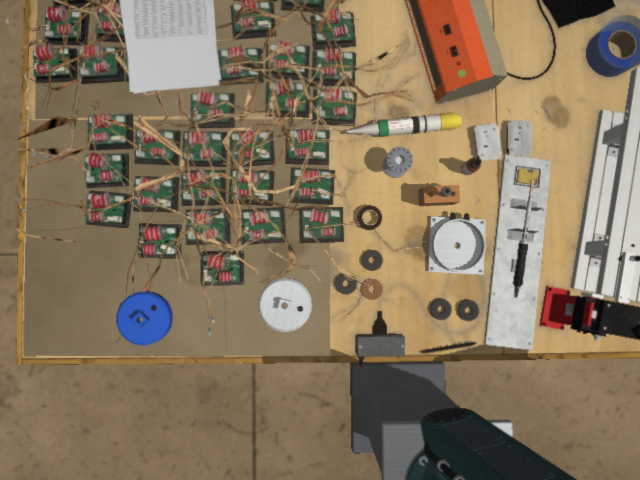

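```bash
cat > h.py <<'E'
import numpy as np,cv2
from bench import get_obs,cams
def snap(n,name=None):
    s=cams.snapshot(n)
    if name: cv2.imwrite(f"pics/{name}.png",s["frame"][:,:,::-1])
    return s
def back(s,uv,z):
    K=s["intrinsics"];p=cv2.undistortPoints(np.array([[uv]],float),K,np.array(s["dist"]))[0,0]
    d=s["R"].T@np.array([p[0],p[1],1.]);c=-s["R"].T@s["t"]
    return c+d*(z-c[2])/d[2]
def proj(s,X):
    r=cv2.Rodrigues(s["R"])[0]
    return cv2.projectPoints(np.array(X,float).reshape(-1,3),r,s["t"],s["intrinsics"],np.array(s["dist"]))[0].reshape(-1,2)
def crop(s,c,half,name,k=6):
    x,y=map(int,c);f=s["frame"][max(0,y-half[1]):y+half[1],max(0,x-half[0]):x+half[0],::-1]
    cv2.imwrite(f"pics/{name}.png",cv2.resize(f,None,fx=k,fy=k,interpolation=cv2.INTER_CUBIC))
E
python3 - <<'E'
from h import *
s=snap("top")
crop(s,(385,265),(130,95),"t1",3)
crop(s,(286,306),(40,40),"t2",8)
H=dict(cover=.04,fibre_disc=.005,core_0=.01,choke_base=.032,bolt_block=.065,through_bolt=.115,tape=.019,solder_spool=.07,flux_bottle=.1)
for sn in("top","scene"):
  s=snap(sn)
  for q,z in H.items():
    for d in cams.outline_of(s,q):
        m=d["region"];ys,xs=np.nonzero(m)
        print(sn,q,round(d["conf"],2),np.round(d["centre"],1),m.sum(),back(s,d["centre"],z).round(4))
E
```

```text
top cover 0.63 [143.5 319.1] 2490 [0.4147 0.7324 0.04  ]
top cover 0.55 [280.7 302.5] 2262 [0.4514 0.4055 0.04  ]
top fibre_disc 0.66 [372.4 293. ] 347 [0.4704 0.1824 0.005 ]
top core_0 0.74 [342.9 285.3] 306 [0.4901 0.2549 0.01  ]
top core_0 0.66 [376.3 261.5] 352 [0.5475 0.1723 0.01  ]
top core_0 0.64 [436.6 308.8] 362 [0.4305 0.0261 0.01  ]
top choke_base 0.91 [456.5 241.7] 3188 [ 0.5934 -0.0206  0.032 ]
top bolt_block 0.62 [434.3 193.6] 687 [0.7064 0.0387 0.065 ]
top through_bolt 0.59 [445.  191.8] 84 [0.7036 0.0256 0.115 ]
top tape 0.66 [368.6 210.8] 321 [0.6715 0.1905 0.019 ]
top solder_spool 0.82 [396.6 163. ] 727 [0.7793 0.128  0.07  ]
top flux_bottle 0.48 [472.1 164.2] 250 [ 0.7698 -0.043   0.1   ]
scene cover 0.75 [374.4 287.4] 1941 [0.4385 0.4157 0.04  ]
scene cover 0.73 [313.1 400.8] 3376 [0.4126 0.7459 0.04  ]
scene fibre_disc 0.67 [395.4 238.3] 199 [0.4782 0.1925 0.005 ]
scene core_0 0.74 [437.  208.6] 203 [0.4218 0.0161 0.01  ]
scene core_0 0.69 [384.3 250.3] 197 [0.483  0.2566 0.01  ]
scene core_0 0.68 [441.7 198. ] 188 [ 0.4271 -0.0401  0.01  ]
scene core_0 0.49 [375.6 223.9] 209 [0.5499 0.1698 0.01  ]
scene choke_base 0.81 [391.3 182.5] 1417 [ 0.5822 -0.0075  0.032 ]
scene choke_base 0.3 [384.  246.7] 219 [0.4813 0.2665 0.032 ]
scene bolt_block 0.67 [352.9 176.5] 552 [0.6785 0.0655 0.065 ]
scene bolt_block 0.32 [351.9 156. ] 33 [ 0.7331 -0.0334  0.065 ]
scene through_bolt 0.6 [354.7 156.1] 78 [0.6911 0.0332 0.115 ]
scene tape 0.81 [340.8 216.1] 309 [0.6471 0.1979 0.019 ]
scene tape 0.53 [313.4 182.7] 480 [0.7985 0.0968 0.019 ]
scene solder_spool 0.86 [313.3 179.4] 429 [0.7702 0.1432 0.07  ]
scene flux_bottle 0.73 [339.9 155.3] 219 [0.7425 0.0305 0.1   ]
```

View pics/t1.png

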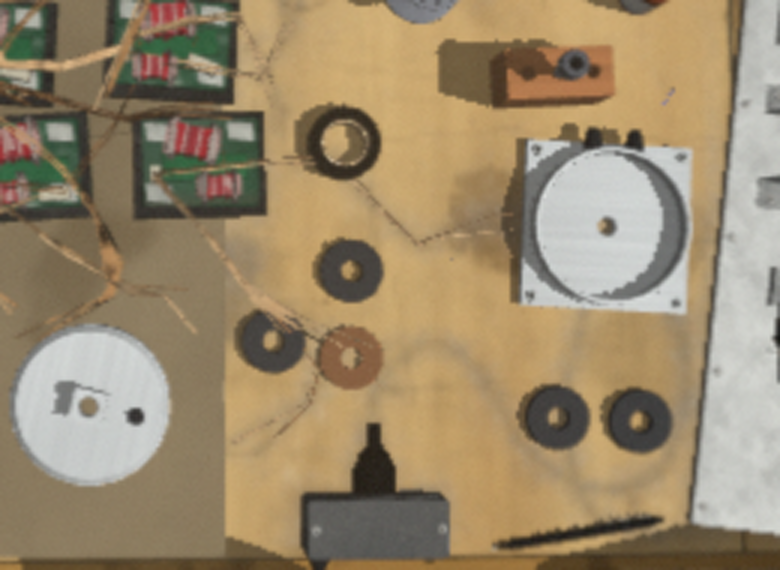

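View pics/t2.png

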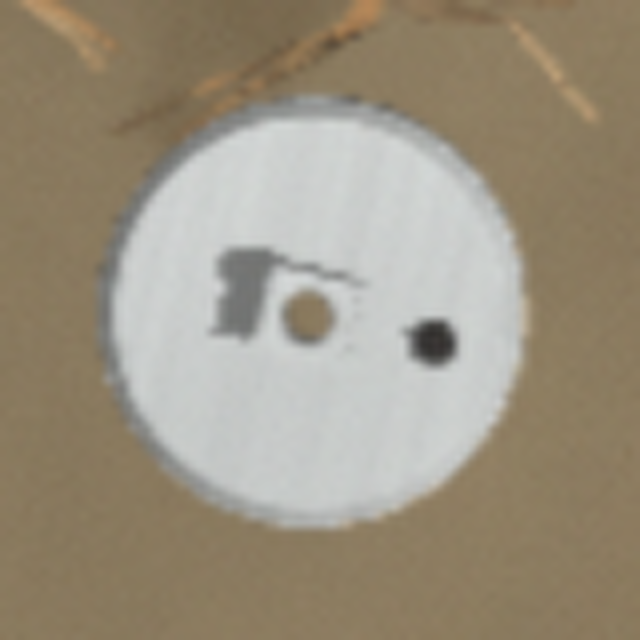

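```bash
cat >> h.py <<'E'
from scipy.optimize import minimize
from scipy.ndimage import map_coordinates,gaussian_filter
_th=np.linspace(0,2*np.pi,120,endpoint=False)
def circ(x,y,z,r): return np.c_[x+r*np.cos(_th),y+r*np.sin(_th),np.full(120,z)]
def fitcyl(s,uv,r,z0,z1,span=.012,zs=None,hull=True,sg=0.6):
    """best x,y of a cylinder r from z0 to z1 by colour contrast along its outline"""
    im=[gaussian_filter(s["frame"][:,:,k].astype(float),sg) for k in range(3)]
    g=back(s,uv,z1)[:2]
    def sc(p):
        P=circ(p[0],p[1],z1,r)
        if hull: P=np.r_[P,circ(p[0],p[1],z0,r)]
        q=proj(s,P).astype(np.float32)
        if hull: q=cv2.convexHull(q)[:,0]
        c=q.mean(0)
        # resample
        d=np.r_[0,np.cumsum(np.linalg.norm(np.roll(q,-1,0)-q,axis=1))];qq=np.r_[q,q[:1]]
        t=np.linspace(0,d[-1],150,endpoint=False);q=np.c_[np.interp(t,d,qq[:,0]),np.interp(t,d,qq[:,1])]
        n=q-c;n/=np.linalg.norm(n,axis=1)[:,None]
        a=q+n*1.0;b=q-n*1.0
        v=0
        for k in range(3):
            A=map_coordinates(im[k],[a[:,1],a[:,0]],order=1);B=map_coordinates(im[k],[b[:,1],b[:,0]],order=1)
            v=v+(A-B)**2
        return -np.sqrt(v).clip(0,90).mean()
    best=min((sc(g+[i,j]),i,j) for i in np.arange(-span,span+1e-9,.002) for j in np.arange(-span,span+1e-9,.002))
    R=minimize(sc,g+np.array(best[1:]),method="Nelder-Mead",options=dict(initial_simplex=g+np.array(best[1:])+np.array([[0,0],[.001,0],[0,.001]])))
    return R.x.round(4),round(-R.fun,1)
E
python3 - <<'E'
from h import *
for i in range(1):
  s=snap("top")
  for n,uv in dict(A=(371,260),B=(345,284),C=(440,309),D=(468,310)).items():
    print(n,fitcyl(s,uv,.026,0,.01),"hole",fitcyl(s,uv,.0085,.01,.01,.006,hull=False))
  print("F",fitcyl(s,(371,289),.026,0,.005),fitcyl(s,(371,289),.0085,.005,.005,.006,hull=False))
  print("base hole",fitcyl(s,(457.5,244.5),.0075,.01,.01,.006,hull=False),"rim in",fitcyl(s,(456.5,241.7),.06,.032,.032,hull=False),"rim out",fitcyl(s,(456.5,241.7),.064,.032,.032,hull=False))
  print("cover hole",fitcyl(s,(285,306),.0075,.062,.062,.006,hull=False),"top",fitcyl(s,(285,304),.064,.04,.04,hull=False),fitcyl(s,(285,304),.064,.0,.04))
  print("bolt head",fitcyl(s,(446,190),.011,.115,.115,.006,hull=False),fitcyl(s,(446,190),.011,.095,.115,.006))
  s=snap("scene")
  for n,X in dict(A=(.5475,.18,.01),B=(.49,.25,.01),C=(.43,.02,.01),D=(.43,-.04,.01)).items():
    uv=proj(s,X)[0];print(n,fitcyl(s,uv,.026,0,.01))
  print("rim",fitcyl(s,proj(s,(.593,-.02,.032))[0],.064,.032,.032,hull=False))
  print("cover",fitcyl(s,proj(s,(.45,.4,.04))[0],.064,.0,.04))
  crop(s,(390,215),(90,70),"s1",4)
for i in range(2): print(get_obs()["tool_pos"],get_obs()["time"])
E
```

```text
A (array([0.552 , 0.1856]), np.float64(88.2)) hole (array([0.5522, 0.1852]), np.float64(68.3))
B (array([0.4941, 0.2506]), np.float64(62.9)) hole (array([0.4954, 0.2501]), np.float64(73.7))
C (array([0.4304, 0.0185]), np.float64(85.7)) hole (array([0.4314, 0.018 ]), np.float64(57.4))
D (array([ 0.4271, -0.0509]), np.float64(84.2)) hole (array([ 0.4269, -0.0489]), np.float64(67.5))
F (array([0.4814, 0.1863]), np.float64(61.0)) (array([0.4813, 0.1867]), np.float64(46.1))
base hole (array([ 0.5856, -0.03  ]), np.float64(89.7)) rim in (array([ 0.5866, -0.0247]), np.float64(82.8)) rim out (array([ 0.5866, -0.0253]), np.float64(74.9))
cover hole (array([0.4465, 0.3964]), np.float64(90.0)) top (array([0.446 , 0.3949]), np.float64(64.5)) (array([0.4456, 0.3954]), np.float64(62.4))
bolt head (array([0.7039, 0.0267]), np.float64(62.4)) (array([0.706 , 0.0223]), np.float64(64.8))
A (array([0.5515, 0.184 ]), np.float64(90.0))
B (array([0.497 , 0.2474]), np.float64(73.4))
C (array([0.4324, 0.0166]), np.float64(82.6))
D (array([ 0.4278, -0.0547]), np.float64(81.4))
rim (array([ 0.5899, -0.0323]), np.float64(68.9))
cover (array([0.4482, 0.3908]), np.float64(53.7))
[ 0.15452475 -0.52787609  0.21651977] 1.25
[ 0.15452475 -0.52787609  0.21651977] 1.25
```

View pics/s1.png

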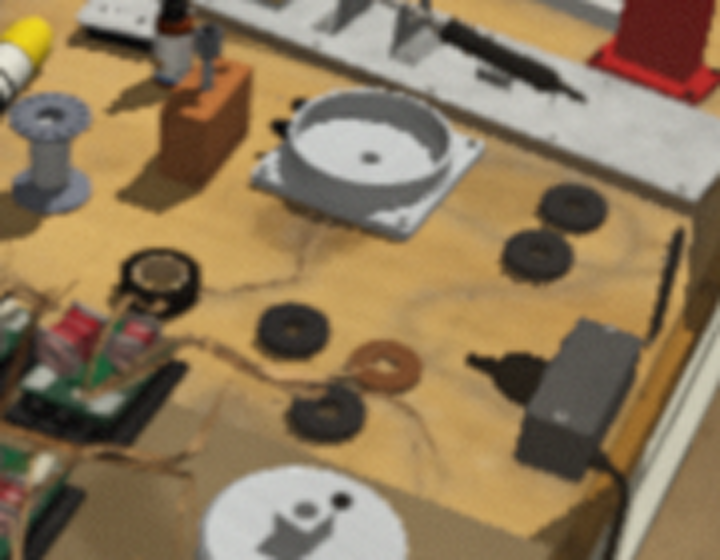

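```bash
python3 - <<'E'
from h import *
s=snap("top");print(-s["R"].T@s["t"])
for c,n in(((.5856,-.030),"o1"),((.5866,-.025),"o2")):
    f=cv2.resize(s["frame"][195:295,410:510,::-1],None,fx=5,fy=5,interpolation=cv2.INTER_CUBIC)
    for r,z,col in((.064,.032,(0,0,255)),(.06,.032,(0,255,0)),(.0075,.01,(255,0,0)),(.06,.01,(255,255,0))):
        q=((proj(s,circ(*c,z,r))-[410,195]+.5)*5-.5)
        cv2.polylines(f,[np.round(q).astype(int)],True,col,1)
    cv2.imwrite(f"pics/{n}.png",f)
    if n=="o1":a=f
cv2.imwrite("pics/o.png",np.hstack([a,f])[:, :800] if 0 else cv2.resize(np.hstack([a,f]),(800,400)))
E
```

```text
[0.52890769 0.33780227 1.35566415]
```

View pics/o.png

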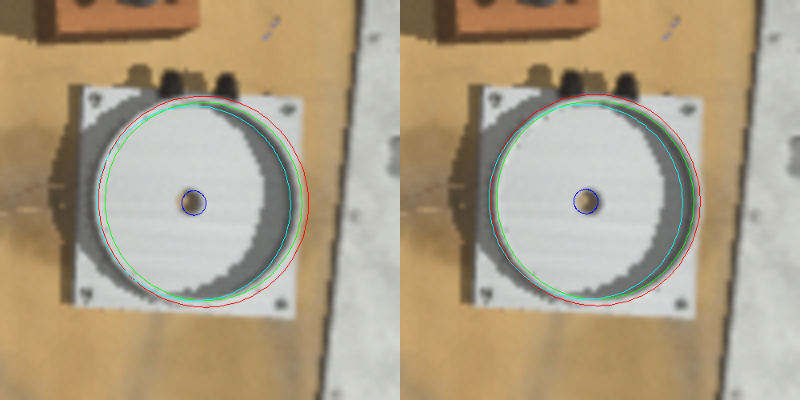

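```bash
python3 - <<'E'
from h import *
s=snap("top")
f=cv2.resize(s["frame"][208:282,420:494,::-1],None,fx=8,fy=8,interpolation=cv2.INTER_NEAREST)
cv2.imwrite("pics/b1.png",f)
s=snap("scene")
u=proj(s,(.586,-.03,.02))[0];print(u)
f=cv2.resize(s["frame"][155:210,355:430,::-1],None,fx=10,fy=10,interpolation=cv2.INTER_NEAREST)
cv2.imwrite("pics/b2.png",f)
E
```

```text
[392.77377517 181.61681778]
```

View pics/b1.png

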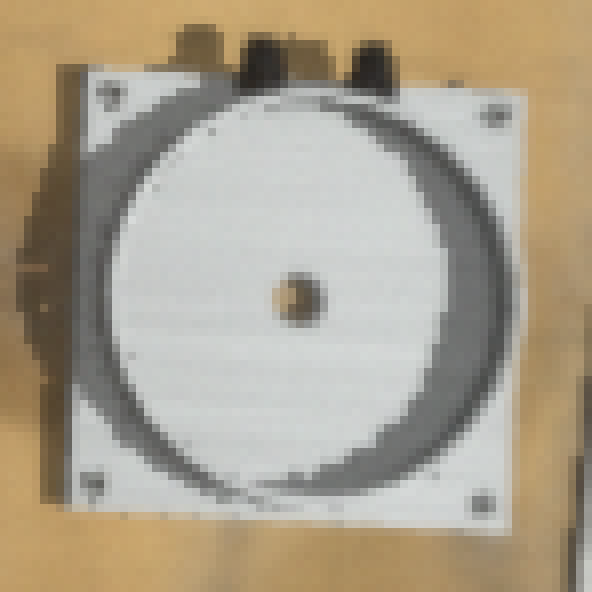

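View pics/b2.png

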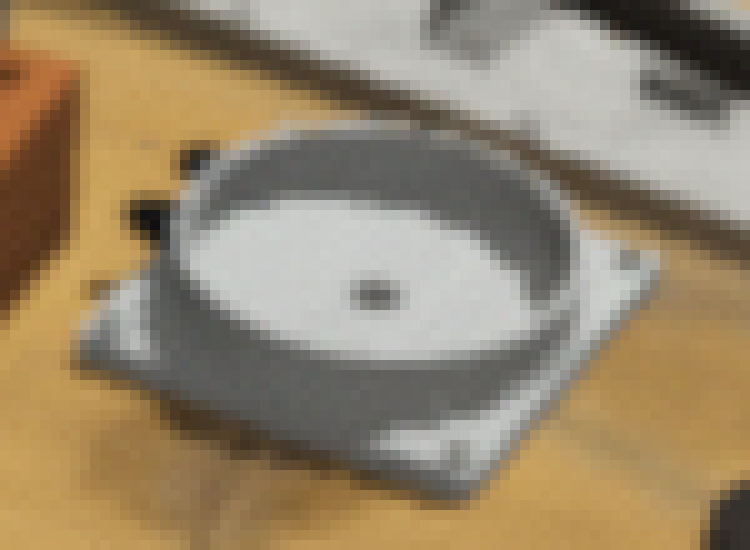

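```bash
python3 - <<'E'
from h import *
s=snap("top")
print(back(s,(456.8,244.95),.01))
for q in((85,70),(525,90),(512,530),(70,508)): print(back(s,(420+q[0]/8-.5,208+q[1]/8-.5),.01))
s=snap("scene");print(back(s,(392.2,183.9),.01))
E
```

```text
[ 0.58640672 -0.02706926  0.01      ]
[0.65783673 0.03754581 0.01      ]
[ 0.65067109 -0.09918885  0.01      ]
[ 0.51493759 -0.09166806  0.01      ]
[0.5230279  0.04490049 0.01      ]
[ 0.5874896  -0.03112886  0.01      ]
```

```bash
cat >> h.py <<'E'
def go(x,y,z,yawdeg=None):
    o=get_obs();p=o["tool_pos"];w=o["ee_rot"][2];d=np.array([x,y,z])-p;c,s=np.cos(w),np.sin(w)
    print("at",p.round(4),"yaw",np.degrees(w).round(2),"tilt",np.degrees(o["ee_rot"][:2]).round(2),"w",o["width"].round(4),"F",o["wrist_force"].round(1),"t",o["time"])
    print("tx %.2f ty %.2f tz %.2f cm"%(100*(c*d[0]+s*d[1]),100*(s*d[0]-c*d[1]),-100*d[2]),"" if yawdeg is None else "twist %.1f"%(-((yawdeg-np.degrees(w)+180)%360-180)))
E
python3 -c "
from h import *
go(.25,-.22,.33,135);go(.50,.0,.33)"
python3 -m crank '[{"tz":-6},{"tz":-6},{"twist":-9.9},{"twist":-9.9},{"twist":-9.9}]'
```

```text
Traceback (most recent call last):
  File "h.py", line 46, in go
    print("at",p.round(4),"yaw",np.degrees(w).round(2),"tilt",np.degrees(o["ee_rot"][:2]).round(2),"w",o["width"].round(4),"F",o["wrist_force"].round(1),"t",o["time"])
                                                                                                       ^^^^^^^^^^^^^^^^
AttributeError: 'float' object has no attribute 'round'
invalid input at $[0]: expected keys tx, ty, tz, twist, grip
```

```bash
sed -i 's/o\["width"\].round(4)/round(float(o["width"]),4)/' h.py
python3 -m crank '[{"tx":0,"ty":0,"tz":-6,"twist":0,"grip":1},{"tx":0,"ty":0,"tz":-6,"twist":0,"grip":1},{"tx":0,"ty":0,"tz":0,"twist":-9.9,"grip":1},{"tx":0,"ty":0,"tz":0,"twist":-9.9,"grip":1},{"tx":0,"ty":0,"tz":0,"twist":-9.9,"grip":1},{"tx":0,"ty":0,"tz":0,"twist":-9.9,"grip":1},{"tx":0,"ty":0,"tz":0,"twist":-9.9,"grip":1},{"tx":0,"ty":0,"tz":0,"twist":-9.9,"grip":1},{"tx":0,"ty":0,"tz":0,"twist":-9.9,"grip":1},{"tx":0,"ty":0,"tz":0,"twist":-9.9,"grip":1},{"tx":0,"ty":0,"tz":0,"twist":-9.9,"grip":1},{"tx":0,"ty":0,"tz":0,"twist":-9.9,"grip":1}]'
python3 -c "
from h import *
go(.25,-.22,.33,135);go(.55,.18,.33)"
```

```text
time: 3.0
tool_pos: [0.1545, -0.5278, 0.3365]
ee_rot: [-3.142, 0.0, 2.018]
wrist_force: [0.3, 0.2, 0.8]
width: 0.0937
at [ 0.1545 -0.5278  0.3365] yaw 115.65 tilt [-180.    0.] w 0.0937 F [0.3 0.2 0.8] t 3.0
tx 23.62 ty 21.93 tz 0.65 cm twist -19.4
at [ 0.1545 -0.5278  0.3365] yaw 115.65 tilt [-180.    0.] w 0.0937 F [0.3 0.2 0.8] t 3.0
tx 46.70 ty 66.29 tz 0.65 cm
```

```bash

python3 -m crank '[{"tx":0,"ty":0,"tz":0,"twist":-9.7,"grip":1},{"tx":0,"ty":0,"tz":0,"twist":-9.7,"grip":1},{"tx":2.15,"ty":4.07,"tz":0,"twist":0,"grip":1},{"tx":2.15,"ty":4.07,"tz":0,"twist":0,"grip":1},{"tx":2.15,"ty":4.07,"tz":0,"twist":0,"grip":1},{"tx":2.15,"ty":4.07,"tz":0,"twist":0,"grip":1},{"tx":2.15,"ty":4.07,"tz":0,"twist":0,"grip":1},{"tx":2.15,"ty":4.07,"tz":0,"twist":0,"grip":1},{"tx":2.15,"ty":4.07,"tz":0,"twist":0,"grip":1}]'
python3 -c "
from h import *
go(.5518,.1848,.15,135)"
```

```text
time: 4.12
tool_pos: [0.2512, -0.219, 0.3367]
ee_rot: [3.141, 0.001, 2.351]
wrist_force: [0.7, -0.0, -0.1]
width: 0.0941
at [ 0.2512 -0.219   0.3367] yaw 134.68 tilt [1.7999e+02 6.0000e-02] w 0.0941 F [ 0.7 -0.  -0.1] t 4.125
tx 7.57 ty 49.77 tz 18.67 cm twist -0.3
```

```bash

python3 -m crank '[{"tx":0.757,"ty":4.977,"tz":0,"twist":0,"grip":1},{"tx":0.757,"ty":4.977,"tz":0,"twist":0,"grip":1},{"tx":0.757,"ty":4.977,"tz":0,"twist":0,"grip":1},{"tx":0.757,"ty":4.977,"tz":0,"twist":0,"grip":1},{"tx":0.757,"ty":4.977,"tz":3.1,"twist":0,"grip":0.85},{"tx":0.757,"ty":4.977,"tz":3.1,"twist":0,"grip":0.85},{"tx":0.757,"ty":4.977,"tz":3.1,"twist":0,"grip":0.85},{"tx":0.757,"ty":4.977,"tz":3.1,"twist":0,"grip":0.85},{"tx":0.757,"ty":4.977,"tz":3.1,"twist":0,"grip":0.85},{"tx":0.757,"ty":4.977,"tz":3.1,"twist":0,"grip":0.85},{"tx":0,"ty":0,"tz":0,"twist":0,"grip":0.85}]'
python3 -c "
from h import *
go(.5518,.1848,.013,135)
s=snap('top','m1');s=snap('scene');crop(s,(390,215),(90,70),'s2',4)
print(proj(s,[.5518,.1848,0]))"
```

```text
time: 5.5
tool_pos: [0.5502, 0.1853, 0.1451]
ee_rot: [-3.134, -0.005, 2.355]
wrist_force: [-0.7, -0.2, -1.1]
width: 0.0798
at [0.5502 0.1853 0.1451] yaw 134.91 tilt [-179.56   -0.3 ] w 0.0798 F [-0.7 -0.2 -1.1] t 5.5
tx -0.15 ty 0.08 tz 13.21 cm twist -0.1
[[372.48700744 229.36468467]]
```

View pics/m1.png

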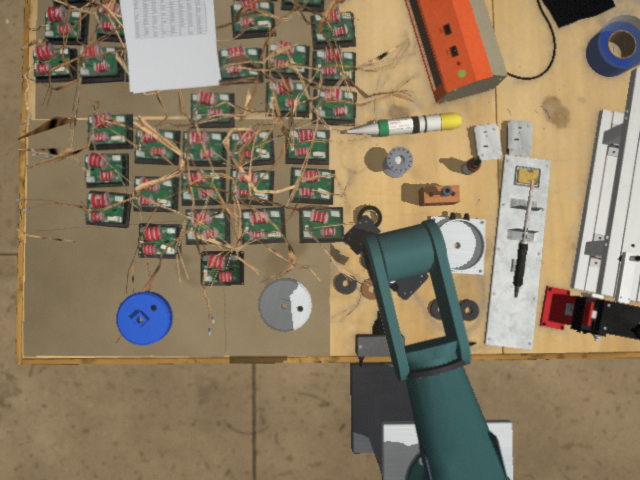

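View pics/s2.png

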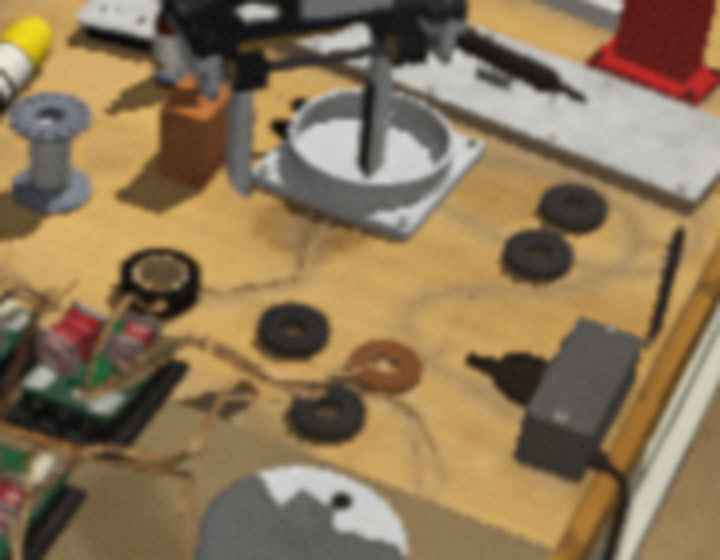

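```bash
python3 -c "
from h import *
s=snap('scene');p=get_obs()['tool_pos']+[0,0,-.011]
d=np.array([.7071,.7071,0])
for k in(-.046,0,.046): print(proj(s,p+k*d))
f=s['frame'][150:205,345:410,::-1];cv2.imwrite('pics/ft.png',cv2.resize(f,None,fx=10,fy=10,interpolation=cv2.INTER_NEAREST))
"
```

```text
[[392.46812681 186.29729497]]
[[376.21277473 188.96703871]]
[[359.68914283 191.69225911]]
```

View pics/ft.png

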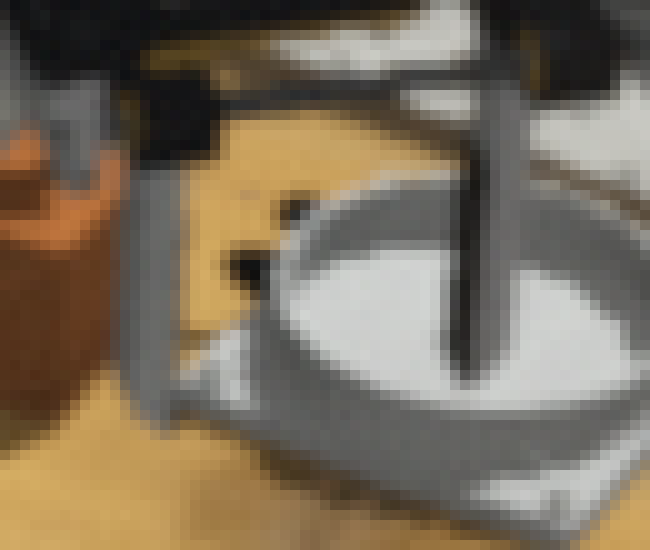

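```bash
python3 -c "
from h import *
go(.5516,.1843,.0135,135)"
python3 -m crank '[{"tx":-0.15,"ty":0.03,"tz":3.3,"twist":0,"grip":0.85},{"tx":0,"ty":0,"tz":3.3,"twist":0,"grip":0.85},{"tx":0,"ty":0,"tz":3.3,"twist":0,"grip":0.85},{"tx":0,"ty":0,"tz":2.5,"twist":0,"grip":0.85},{"tx":0,"ty":0,"tz":0,"twist":0,"grip":0.85},{"tx":0,"ty":0,"tz":0,"twist":0,"grip":0.85}]'
python3 -c "
from h import *
go(.5516,.1843,.0135,135)"
```

```text
at [0.5516 0.183  0.1515] yaw 134.7 tilt [1.7997e+02 6.0000e-02] w 0.0799 F [-0.1 -1.   0.8] t 5.65
tx 0.09 ty 0.09 tz 13.80 cm twist -0.3
time: 6.4
tool_pos: [0.5541, 0.1822, 0.0293]
ee_rot: [3.138, 0.002, 2.35]
wrist_force: [0.0, 0.4, -0.4]
width: 0.0801
at [0.5541 0.1822 0.0293] yaw 134.66 tilt [1.7979e+02 1.4000e-01] w 0.0801 F [ 0.   0.4 -0.4] t 6.4
tx 0.33 ty -0.04 tz 1.58 cm twist -0.3
```

```bash

python3 -m crank '[{"tx":0.3,"ty":0,"tz":1.5,"twist":-0.3,"grip":0.85},{"tx":0,"ty":0,"tz":0,"twist":0,"grip":0.85},{"tx":0,"ty":0,"tz":0,"twist":0,"grip":0.85}]'
python3 -c "
from h import *
go(.5516,.1843,.0135,135)
s=snap('scene');crop(s,(372,229),(40,35),'s3',8)"
```

```text
time: 6.78
tool_pos: [0.5504, 0.1848, 0.0114]
ee_rot: [-3.141, -0.0, 2.357]
wrist_force: [0.0, 0.7, 0.6]
width: 0.08
at [0.5504 0.1848 0.0114] yaw 135.03 tilt [-1.7997e+02 -1.0000e-02] w 0.08 F [0.  0.7 0.6] t 6.775
tx -0.12 ty 0.05 tz -0.21 cm twist 0.0
```

View pics/s3.png

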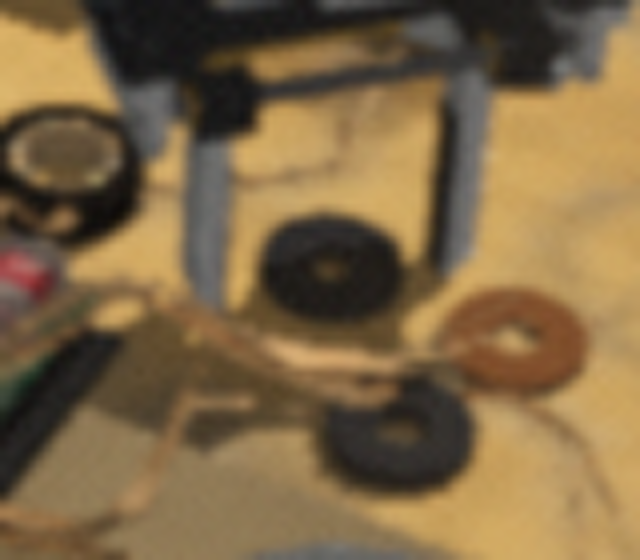

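```bash

python3 -m crank '[{"tx":-0.1,"ty":0.05,"tz":-0.2,"twist":0,"grip":0.85},{"tx":0,"ty":0,"tz":0,"twist":0,"grip":0},{"tx":0,"ty":0,"tz":0,"twist":0,"grip":0},{"tx":0,"ty":0,"tz":0,"twist":0,"grip":0},{"tx":0,"ty":0,"tz":0,"twist":0,"grip":0},{"tx":0,"ty":0,"tz":0,"twist":0,"grip":0},{"tx":0,"ty":0,"tz":0,"twist":0,"grip":0}]'
python3 -c "
from h import *
go(.587,-.03,.15,135)"
```

```text
time: 7.7
tool_pos: [0.5516, 0.1844, 0.0134]
ee_rot: [-3.141, -0.0, 2.356]
wrist_force: [-0.6, -0.4, -0.1]
width: 0.0501
at [0.5516 0.1844 0.0134] yaw 135.02 tilt [-179.99   -0.  ] w 0.0501 F [-0.6 -0.4 -0.1] t 7.7
tx -17.66 ty -12.66 tz -13.66 cm twist 0.0
```

```bash

python3 -m crank '[{"tx":0,"ty":0,"tz":-4,"twist":0,"grip":0},{"tx":0,"ty":0,"tz":-4,"twist":0,"grip":0},{"tx":-3.53,"ty":-2.53,"tz":0,"twist":0,"grip":0},{"tx":-3.53,"ty":-2.53,"tz":0,"twist":0,"grip":0},{"tx":-3.53,"ty":-2.53,"tz":0,"twist":0,"grip":0},{"tx":-3.53,"ty":-2.53,"tz":0,"twist":0,"grip":0},{"tx":-3.53,"ty":-2.53,"tz":0,"twist":0,"grip":0},{"tx":0,"ty":0,"tz":0,"twist":0,"grip":0},{"tx":0,"ty":0,"tz":0,"twist":0,"grip":0},{"tx":0,"ty":0,"tz":0,"twist":0,"grip":0}]'
python3 -c "
from h import *
go(.587,-.03,.0235,135)
s=snap('scene');crop(s,(392,170),(45,40),'s4',8)
print(proj(s,[[.587,-.03,.088],[.587,-.03,.078]]))
p=get_obs()['tool_pos']
print(fitcyl(s,proj(s,p-[0,0,.0135])[0],.026,p[2]-.0135,p[2]-.0035))
"
```

```text
time: 8.95
tool_pos: [0.5869, -0.0286, 0.0933]
ee_rot: [3.142, -0.0, 2.358]
wrist_force: [-0.2, 0.1, -0.5]
width: 0.0506
at [ 0.5869 -0.0286  0.0933] yaw 135.1 tilt [ 1.8e+02 -2.0e-02] w 0.0506 F [-0.2  0.1 -0.5] t 8.95
tx -0.10 ty -0.09 tz 6.98 cm twist 0.1
[[394.45359869 163.21013315]
 [394.15761893 165.96920516]]
(array([ 0.589 , -0.0358]), np.float64(72.0))
```

View pics/s4.png

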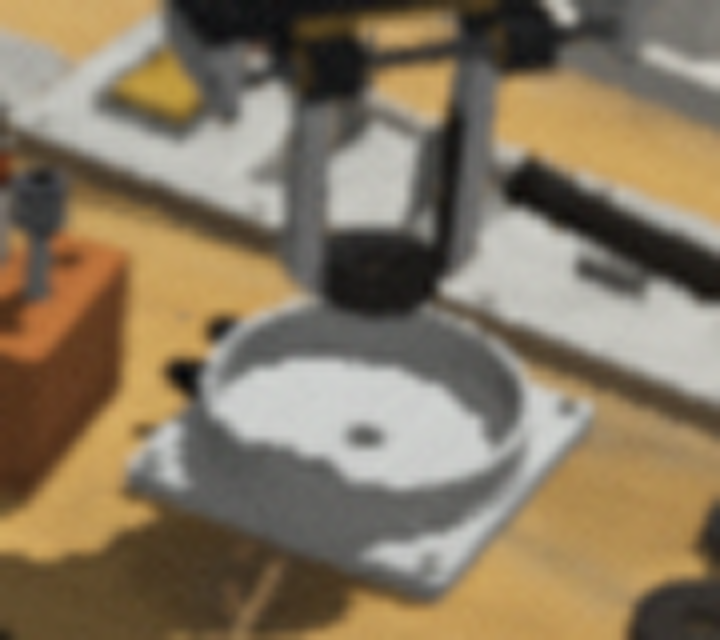

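```bash

python3 -m crank '[{"tx":-0.16,"ty":-0.11,"tz":2.5,"twist":0,"grip":0},{"tx":0,"ty":0,"tz":2.4,"twist":0,"grip":0},{"tx":0,"ty":0,"tz":0.8,"twist":0,"grip":0},{"tx":0,"ty":0,"tz":0.6,"twist":0,"grip":0},{"tx":0,"ty":0,"tz":0,"twist":0,"grip":0},{"tx":0,"ty":0,"tz":0,"twist":0,"grip":0},{"tx":0,"ty":0,"tz":0,"twist":0,"grip":0}]'
python3 -c "
from h import *
go(.5872,-.0305,.0235,135)
s=snap('scene');crop(s,(392,175),(45,40),'s5',8)
"
```

```text
time: 9.88
tool_pos: [0.588, -0.0319, 0.0313]
ee_rot: [3.141, 0.001, 2.356]
wrist_force: [0.1, 0.1, -1.0]
width: 0.0504
at [ 0.588  -0.0319  0.0313] yaw 135.01 tilt [1.7995e+02 7.0000e-02] w 0.0504 F [ 0.1  0.1 -1. ] t 9.875
tx 0.15 ty 0.04 tz 0.78 cm twist 0.0
```

View pics/s5.png

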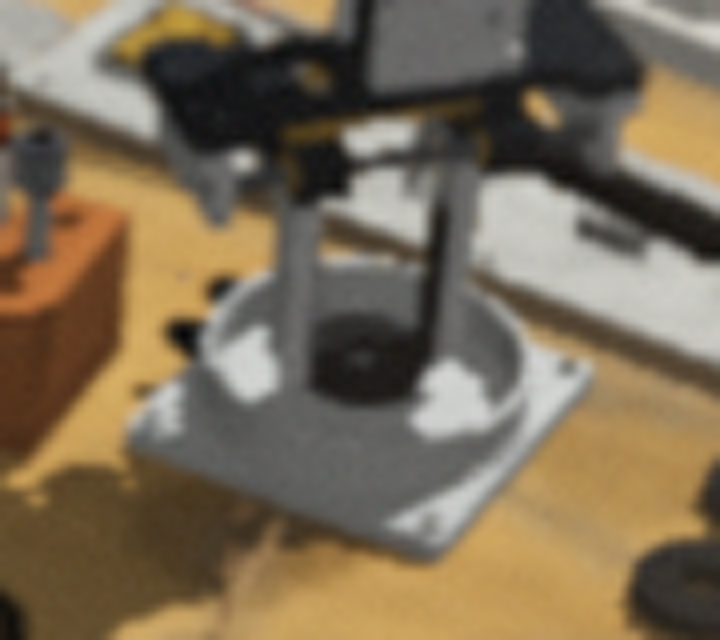

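```bash

python3 -m crank '[{"tx":0.13,"ty":0.04,"tz":0.4,"twist":0,"grip":0},{"tx":0,"ty":0,"tz":0.3,"twist":0,"grip":0},{"tx":0,"ty":0,"tz":0,"twist":0,"grip":0},{"tx":0,"ty":0,"tz":0,"twist":0,"grip":0},{"tx":0,"ty":0,"tz":0,"twist":0,"grip":0}]'
python3 -c "
from h import *
go(.5872,-.0305,.0235,135)
"
```

```text
time: 10.55
tool_pos: [0.5868, -0.0305, 0.0234]
ee_rot: [-3.141, -0.0, 2.356]
wrist_force: [0.1, -0.0, 0.0]
width: 0.0503
at [ 0.5868 -0.0305  0.0234] yaw 135.02 tilt [-1.7999e+02 -1.0000e-02] w 0.0503 F [ 0.1 -0.   0. ] t 10.55
tx -0.03 ty 0.03 tz -0.01 cm twist 0.0
```

```bash

python3 -m crank '[{"tx":0,"ty":0,"tz":0.05,"twist":0,"grip":0},{"tx":0,"ty":0,"tz":0,"twist":0,"grip":0.7},{"tx":0,"ty":0,"tz":0,"twist":0,"grip":0.7},{"tx":0,"ty":0,"tz":0,"twist":0,"grip":0.7},{"tx":0,"ty":0,"tz":-3,"twist":0,"grip":0.7},{"tx":0,"ty":0,"tz":-5,"twist":0,"grip":0.85},{"tx":3.58,"ty":-1.9,"tz":0,"twist":0,"grip":0.85},{"tx":3.58,"ty":-1.9,"tz":0,"twist":0,"grip":0.85},{"tx":3.58,"ty":-1.9,"tz":0,"twist":0,"grip":0.85},{"tx":3.58,"ty":-1.9,"tz":0,"twist":0,"grip":0.85},{"tx":0,"ty":0,"tz":0,"twist":0,"grip":0.85},{"tx":0,"ty":0,"tz":0,"twist":0,"grip":0.85}]'
python3 -c "
from h import *
s=snap('scene','m2');crop(s,(400,205),(70,50),'s6',6)
for n,X in dict(st=(.587,-.03,.02),C=(.432,.017,.01),D=(.428,-.053,.01),B=(.496,.248,.01)).items():
    uv=proj(s,X)[0];print(n,fitcyl(s,uv,.026,X[2]-.01,X[2]))
go(.432,.017,.0135,135)
"
```

```text
time: 12.05
tool_pos: [0.4326, 0.0168, 0.1034]
ee_rot: [3.141, 0.001, 2.357]
wrist_force: [1.2, -0.4, -1.1]
width: 0.0802
st (array([ 0.589, -0.03 ]), np.float64(90.0))
C (array([0.4327, 0.0152]), np.float64(77.8))
D (array([ 0.4277, -0.0551]), np.float64(81.9))
B (array([0.4961, 0.2458]), np.float64(46.4))
at [0.4328 0.0167 0.1034] yaw 135.01 tilt [1.7996e+02 7.0000e-02] w 0.0796 F [ 0.7 -0.2  0.2] t 12.1
tx 0.08 ty -0.04 tz 8.99 cm twist 0.0
```

View pics/s6.png

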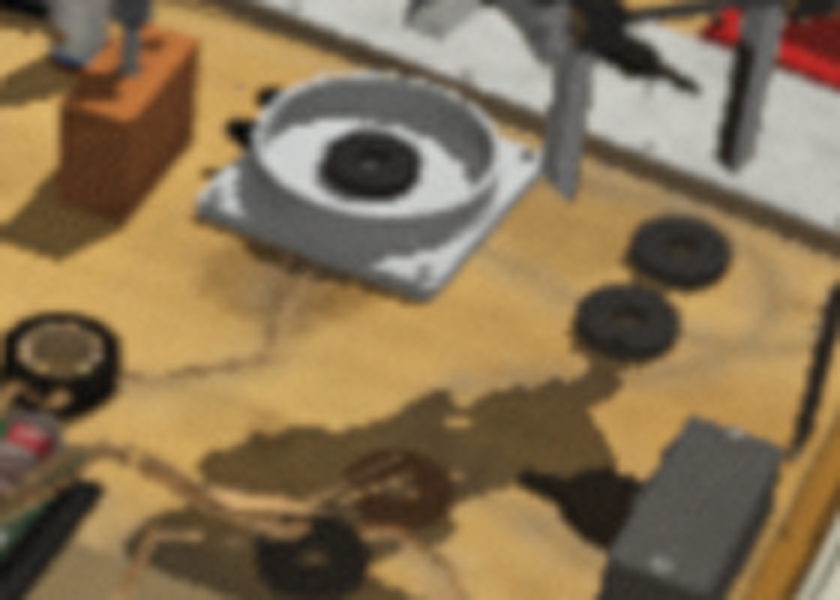

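```bash

python3 -m crank '[{"tx":-0.03,"ty":-0.07,"tz":3.5,"twist":0,"grip":0.85},{"tx":0,"ty":0,"tz":3.5,"twist":0,"grip":0.85},{"tx":0,"ty":0,"tz":1.5,"twist":0,"grip":0.85},{"tx":0,"ty":0,"tz":0.4,"twist":0,"grip":0.85},{"tx":0,"ty":0,"tz":0,"twist":0,"grip":0.85},{"tx":0,"ty":0,"tz":0,"twist":0,"grip":0.85},{"tx":0,"ty":0,"tz":0,"twist":0,"grip":0.85}]'
python3 -c "
from h import *
go(.4325,.016,.0135,135)
s=snap('scene');crop(s,(430,205),(40,35),'s7',8)"
```

```text
time: 12.98
tool_pos: [0.4323, 0.0162, 0.015]
ee_rot: [3.14, 0.002, 2.357]
wrist_force: [0.3, -0.1, 0.5]
width: 0.0799
at [0.4323 0.0162 0.015 ] yaw 135.02 tilt [1.7993e+02 1.0000e-01] w 0.0799 F [ 0.3 -0.1  0.5] t 12.975
tx -0.02 ty -0.00 tz 0.15 cm twist 0.0
```

View pics/s7.png

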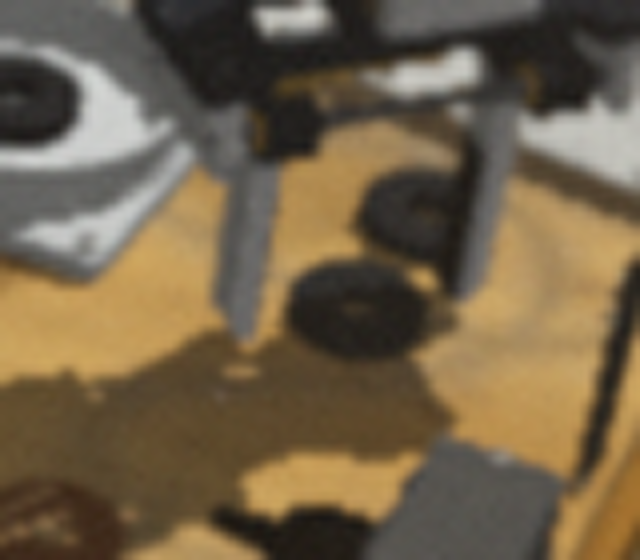

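```bash

python3 -m crank '[{"tx":0.05,"ty":0,"tz":0.12,"twist":0,"grip":0.85},{"tx":0,"ty":0,"tz":0,"twist":0,"grip":0},{"tx":0,"ty":0,"tz":0,"twist":0,"grip":0},{"tx":0,"ty":0,"tz":0,"twist":0,"grip":0},{"tx":0,"ty":0,"tz":0,"twist":0,"grip":0},{"tx":0,"ty":0,"tz":0,"twist":0,"grip":0}]'
python3 -c "
from h import *
go(.587,-.0305,.09,135)"
python3 -m crank '[{"tx":0,"ty":0,"tz":-4,"twist":0,"grip":0},{"tx":0,"ty":0,"tz":-4,"twist":0,"grip":0},{"tx":-3.55,"ty":1.9,"tz":0,"twist":0,"grip":0},{"tx":-3.55,"ty":1.9,"tz":0,"twist":0,"grip":0},{"tx":-3.55,"ty":1.9,"tz":0,"twist":0,"grip":0},{"tx":-3.55,"ty":1.9,"tz":0,"twist":0,"grip":0},{"tx":0,"ty":0,"tz":0,"twist":0,"grip":0},{"tx":0,"ty":0,"tz":0,"twist":0,"grip":0},{"tx":0,"ty":0,"tz":0,"twist":0,"grip":0}]'
python3 -c "
from h import *
go(.587,-.0305,.0335,135)"
```

```text
time: 13.78
tool_pos: [0.4311, 0.0165, 0.0127]
ee_rot: [-3.141, -0.0, 2.356]
wrist_force: [-0.3, 0.4, -0.1]
width: 0.0504
at [0.4311 0.0165 0.0127] yaw 135.01 tilt [-179.99   -0.  ] w 0.0504 F [-0.3  0.4 -0.1] t 13.775
tx -14.35 ty 7.69 tz -7.73 cm twist 0.0
time: 14.9
tool_pos: [0.5844, -0.0296, 0.0928]
ee_rot: [-3.141, -0.0, 2.357]
wrist_force: [0.7, 0.5, -0.7]
width: 0.0504
at [ 0.5844 -0.0296  0.0928] yaw 135.04 tilt [-1.7998e+02 -2.0000e-02] w 0.0504 F [ 0.7  0.5 -0.7] t 14.9
tx -0.25 ty 0.12 tz 5.93 cm twist 0.0
```

```bash

python3 -m crank '[{"tx":-0.25,"ty":0.12,"tz":2.5,"twist":0,"grip":0},{"tx":0,"ty":0,"tz":2.5,"twist":0,"grip":0},{"tx":0,"ty":0,"tz":0.6,"twist":0,"grip":0},{"tx":0,"ty":0,"tz":0,"twist":0,"grip":0},{"tx":0,"ty":0,"tz":0,"twist":0,"grip":0},{"tx":0,"ty":0,"tz":0,"twist":0,"grip":0},{"tx":0,"ty":0,"tz":0,"twist":0,"grip":0}]'
python3 -c "
from h import *
go(.587,-.0305,.033,135)"
```

```text
time: 15.78
tool_pos: [0.5884, -0.031, 0.0375]
ee_rot: [3.141, 0.001, 2.357]
wrist_force: [-0.6, 1.1, -0.5]
width: 0.0504
at [ 0.5884 -0.031   0.0375] yaw 135.02 tilt [1.7996e+02 6.0000e-02] w 0.0504 F [-0.6  1.1 -0.5] t 15.775
tx 0.13 ty -0.06 tz 0.45 cm twist 0.0
```

```bash

python3 -m crank '[{"tx":0.12,"ty":-0.06,"tz":0.3,"twist":0,"grip":0},{"tx":0,"ty":0,"tz":0.1,"twist":0,"grip":0},{"tx":0,"ty":0,"tz":0,"twist":0,"grip":0},{"tx":0,"ty":0,"tz":0,"twist":0,"grip":0},{"tx":0,"ty":0,"tz":0,"twist":0,"grip":0}]'
python3 -c "
from h import *
go(.587,-.0305,.033,135)"
```

```text
time: 16.4
tool_pos: [0.5867, -0.0305, 0.0328]
ee_rot: [-3.141, 0.0, 2.356]
wrist_force: [-0.0, -0.5, 1.0]
width: 0.0506
at [ 0.5867 -0.0305  0.0328] yaw 135.02 tilt [-179.99    0.  ] w 0.0506 F [-0.  -0.5  1. ] t 16.4
tx -0.02 ty 0.03 tz -0.02 cm twist 0.0
```

```bash

python3 -m crank '[{"tx":0,"ty":0,"tz":0,"twist":0,"grip":0.7},{"tx":0,"ty":0,"tz":0,"twist":0,"grip":0.7},{"tx":0,"ty":0,"tz":0,"twist":0,"grip":0.7},{"tx":0,"ty":0,"tz":-3,"twist":0,"grip":0.7},{"tx":0,"ty":0,"tz":-4,"twist":0,"grip":0.85},{"tx":2.39,"ty":-3.23,"tz":0,"twist":0,"grip":0.85},{"tx":2.39,"ty":-3.23,"tz":0,"twist":0,"grip":0.85},{"tx":2.39,"ty":-3.23,"tz":0,"twist":0,"grip":0.85},{"tx":2.39,"ty":-3.23,"tz":0,"twist":0,"grip":0.85},{"tx":0,"ty":0,"tz":0,"twist":0,"grip":0.85},{"tx":0,"ty":0,"tz":0,"twist":0,"grip":0.85}]'
python3 -c "
from h import *
s=snap('scene');crop(s,(400,205),(70,50),'s8',6)
for n,X in dict(st=(.587,-.03,.03),D=(.428,-.053,.01),B=(.496,.248,.01)).items():
    uv=proj(s,X)[0];print(n,fitcyl(s,uv,.026,X[2]-.01,X[2]))
go(.4277,-.0545,.0135,135)
"
```

```text
time: 17.77
tool_pos: [0.4285, -0.0544, 0.1033]
ee_rot: [3.141, 0.002, 2.356]
wrist_force: [-0.1, -0.8, -0.5]
width: 0.08
st (array([ 0.5892, -0.0242]), np.float64(75.8))
D (array([ 0.4283, -0.0545]), np.float64(86.2))
B (array([0.4958, 0.2461]), np.float64(49.4))
at [ 0.4288 -0.0544  0.1032] yaw 135.02 tilt [1.7995e+02 7.0000e-02] w 0.0797 F [ 0.6  0.1 -0. ] t 17.825
tx 0.07 ty -0.08 tz 8.97 cm twist 0.0
```

View pics/s8.png

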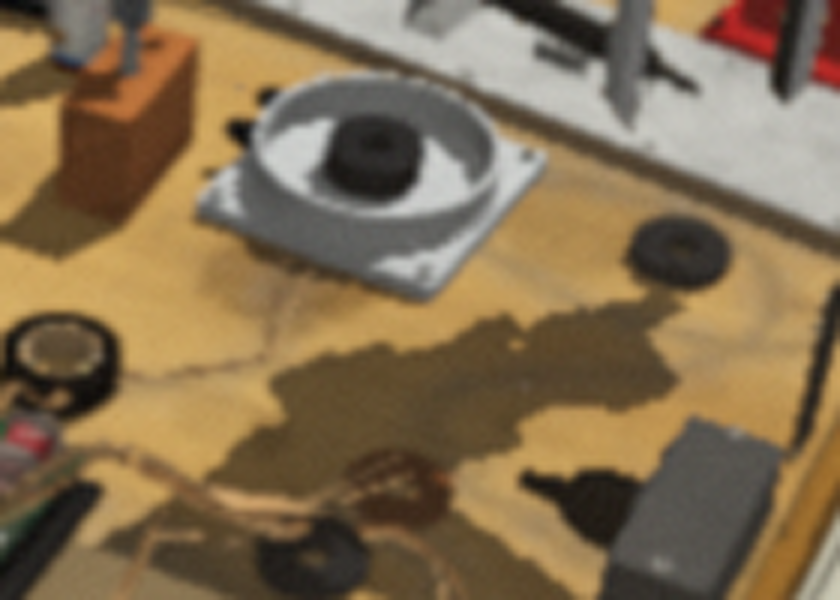

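```bash

python3 -m crank '[{"tx":0.03,"ty":-0.07,"tz":3.5,"twist":0,"grip":0.85},{"tx":0,"ty":0,"tz":3.5,"twist":0,"grip":0.85},{"tx":0,"ty":0,"tz":1.5,"twist":0,"grip":0.85},{"tx":0,"ty":0,"tz":0.4,"twist":0,"grip":0.85},{"tx":0,"ty":0,"tz":0,"twist":0,"grip":0.85},{"tx":0,"ty":0,"tz":0,"twist":0,"grip":0.85},{"tx":0,"ty":0,"tz":0,"twist":0,"grip":0.85}]'
python3 -c "
from h import *
go(.428,-.0545,.0135,135)
s=snap('scene');crop(s,(437,200),(40,35),'s9',8)"
```

```text
time: 18.7
tool_pos: [0.4278, -0.0548, 0.0148]
ee_rot: [3.141, 0.002, 2.356]
wrist_force: [-0.6, -1.0, 1.0]
width: 0.08
at [ 0.4278 -0.0548  0.0148] yaw 135.02 tilt [1.7994e+02 1.1000e-01] w 0.08 F [-0.6 -1.   1. ] t 18.7
tx 0.01 ty 0.04 tz 0.13 cm twist 0.0
```

View pics/s9.png

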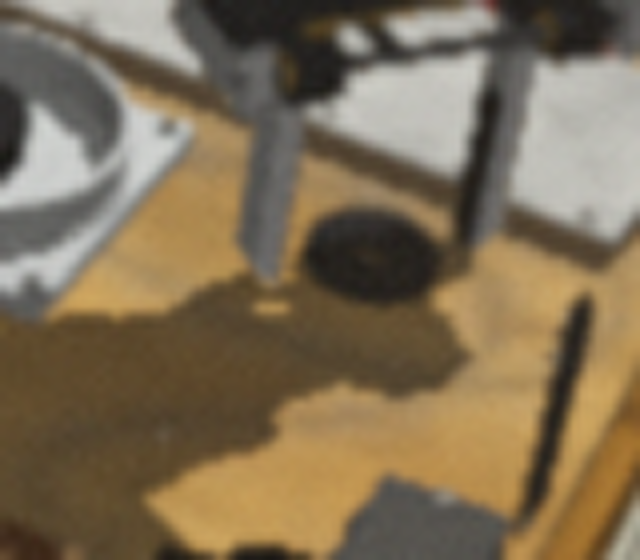

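```bash

python3 -m crank '[{"tx":0.15,"ty":0,"tz":0.12,"twist":0,"grip":0.85},{"tx":0,"ty":0,"tz":0,"twist":0,"grip":0},{"tx":0,"ty":0,"tz":0,"twist":0,"grip":0},{"tx":0,"ty":0,"tz":0,"twist":0,"grip":0},{"tx":0,"ty":0,"tz":0,"twist":0,"grip":0},{"tx":0,"ty":0,"tz":0,"twist":0,"grip":0}]'
python3 -c "
from h import *
go(.587,-.0305,.09,135)"
```

```text
time: 19.5
tool_pos: [0.4259, -0.0536, 0.0125]
ee_rot: [-3.141, 0.0, 2.356]
wrist_force: [-0.3, 1.0, -0.2]
width: 0.0501
at [ 0.4259 -0.0536  0.0125] yaw 135.02 tilt [-179.99    0.  ] w 0.0501 F [-0.3  1.  -0.2] t 19.5
tx -9.76 ty 13.02 tz -7.75 cm twist 0.0
```

```bash

python3 -m crank '[{"tx":0,"ty":0,"tz":-4,"twist":0,"grip":0},{"tx":0,"ty":0,"tz":-4.5,"twist":0,"grip":0},{"tx":-2.44,"ty":3.255,"tz":0,"twist":0,"grip":0},{"tx":-2.44,"ty":3.255,"tz":0,"twist":0,"grip":0},{"tx":-2.44,"ty":3.255,"tz":0,"twist":0,"grip":0},{"tx":-2.44,"ty":3.255,"tz":0,"twist":0,"grip":0},{"tx":0,"ty":0,"tz":2.5,"twist":0,"grip":0},{"tx":0,"ty":0,"tz":2.3,"twist":0,"grip":0},{"tx":0,"ty":0,"tz":0,"twist":0,"grip":0},{"tx":0,"ty":0,"tz":0,"twist":0,"grip":0},{"tx":0,"ty":0,"tz":0,"twist":0,"grip":0},{"tx":0,"ty":0,"tz":0,"twist":0,"grip":0}]'
python3 -c "
from h import *
go(.587,-.0305,.0428,135)"
```

```text
time: 21.0
tool_pos: [0.5877, -0.0306, 0.0508]
ee_rot: [3.14, 0.002, 2.356]
wrist_force: [-0.2, -0.3, -1.1]
width: 0.0501
at [ 0.5877 -0.0306  0.0508] yaw 135.01 tilt [1.7993e+02 1.0000e-01] w 0.0501 F [-0.2 -0.3 -1.1] t 21.0
tx 0.05 ty -0.04 tz 0.80 cm twist 0.0
```

```bash

python3 -m crank '[{"tx":0,"ty":0,"tz":0.4,"twist":0,"grip":0},{"tx":0,"ty":0,"tz":0.25,"twist":0,"grip":0},{"tx":0,"ty":0,"tz":0,"twist":0,"grip":0},{"tx":0,"ty":0,"tz":0,"twist":0,"grip":0},{"tx":0,"ty":0,"tz":0,"twist":0,"grip":0}]'
python3 -c "
from h import *
go(.587,-.0305,.0428,135)"
```

```text
time: 21.62
tool_pos: [0.587, -0.0304, 0.043]
ee_rot: [-3.141, -0.0, 2.357]
wrist_force: [0.4, -0.4, -0.9]
width: 0.0505
at [ 0.587  -0.0304  0.043 ] yaw 135.02 tilt [-179.99   -0.  ] w 0.0505 F [ 0.4 -0.4 -0.9] t 21.625
tx -0.00 ty -0.01 tz 0.02 cm twist 0.0
```

```bash

python3 -m crank '[{"tx":0,"ty":0,"tz":0.04,"twist":0,"grip":0.7},{"tx":0,"ty":0,"tz":0,"twist":0,"grip":0.7},{"tx":0,"ty":0,"tz":0,"twist":0,"grip":0.7},{"tx":0,"ty":0,"tz":-3,"twist":0,"grip":0.7},{"tx":0,"ty":0,"tz":-4,"twist":0,"grip":0.85},{"tx":4.34,"ty":2.2,"tz":0,"twist":0,"grip":0.85},{"tx":4.34,"ty":2.2,"tz":0,"twist":0,"grip":0.85},{"tx":4.34,"ty":2.2,"tz":0,"twist":0,"grip":0.85},{"tx":4.34,"ty":2.2,"tz":0,"twist":0,"grip":0.85},{"tx":4.34,"ty":2.2,"tz":0,"twist":0,"grip":0.85},{"tx":4.34,"ty":2.2,"tz":0,"twist":0,"grip":0.85},{"tx":0,"ty":0,"tz":0,"twist":0,"grip":0.85}]'
python3 -c "
from h import *
s=snap('scene','m3');crop(s,(390,215),(70,50),'s10',6)
for n,X in dict(st=(.587,-.03,.04),B=(.496,.248,.01)).items():
    uv=proj(s,X)[0];print(n,fitcyl(s,uv,.026,X[2]-.01,X[2]))
print('Bhole',fitcyl(s,proj(s,(.496,.247,.01))[0],.0085,.01,.01,.006,hull=False))
print('F',fitcyl(s,proj(s,(.481,.185,.005))[0],.026,.0,.005))
go(.496,.247,.0135,135)
t=snap('top','m4')
print('st top',fitcyl(t,proj(t,(.587,-.03,.04))[0],.026,.03,.04),fitcyl(t,proj(t,(.587,-.03,.04))[0],.0085,.04,.04,.006,hull=False))
"
```

```text
time: 23.12
tool_pos: [0.4949, 0.2498, 0.1128]
ee_rot: [3.141, -0.0, 2.362]
wrist_force: [0.6, -0.2, -0.4]
width: 0.0802
st (array([ 0.5966, -0.0468]), np.float64(46.6))
B (array([0.4968, 0.2472]), np.float64(74.5))
Bhole (array([0.4969, 0.2402]), np.float64(26.9))
F (array([0.4816, 0.1823]), np.float64(65.4))
at [0.4957 0.2481 0.1127] yaw 135.19 tilt [-1.8e+02  4.0e-02] w 0.0797 F [ 0.9 -1.  -0.4] t 23.175
tx -0.10 ty -0.06 tz 9.92 cm twist 0.2
st top (array([ 0.5889, -0.0254]), np.float64(90.0)) (array([ 0.5884, -0.0231]), np.float64(34.5))
```

View pics/s10.png

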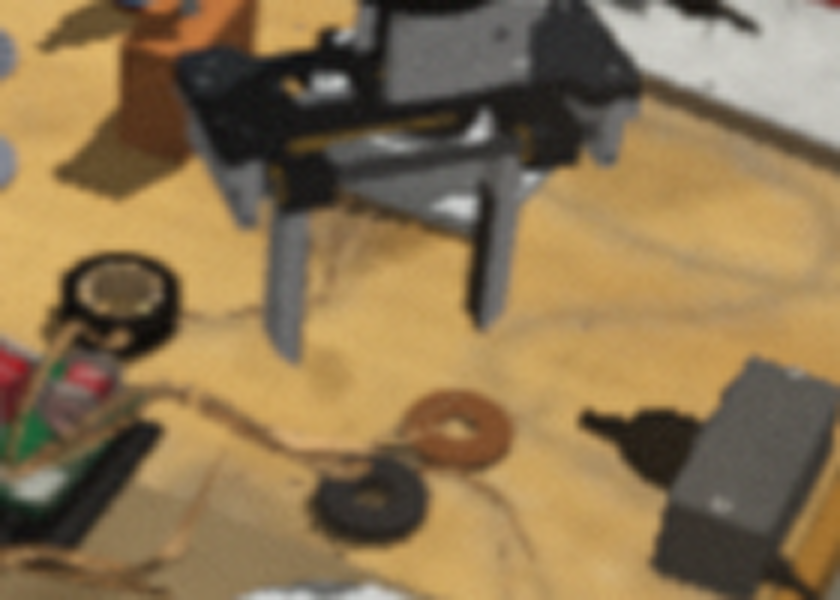

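View pics/m4.png

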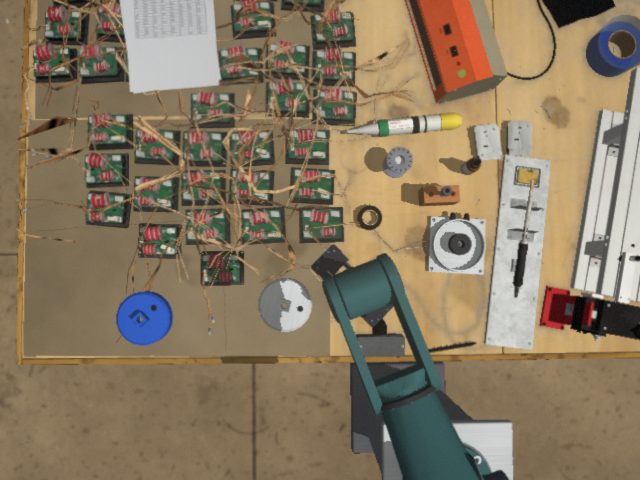

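```bash

python3 -m crank '[{"tx":-0.1,"ty":-0.02,"tz":3.5,"twist":0,"grip":0.85},{"tx":0,"ty":0,"tz":3.0,"twist":0,"grip":0.85},{"tx":0,"ty":0,"tz":1,"twist":0,"grip":0.85},{"tx":0,"ty":0,"tz":1,"twist":0,"grip":0.85},{"tx":0,"ty":0,"tz":0.6,"twist":0,"grip":0.85},{"tx":0,"ty":0,"tz":0,"twist":0,"grip":0.85},{"tx":0,"ty":0,"tz":0,"twist":0,"grip":0.85},{"tx":0,"ty":0,"tz":0,"twist":0,"grip":0.85}]'
python3 -c "
from h import *
go(.4966,.2475,.0135,135)
s=snap('scene');crop(s,(385,248),(40,35),'s11',8)"
```

```text
time: 24.22
tool_pos: [0.4972, 0.2464, 0.0223]
ee_rot: [3.14, 0.001, 2.357]
wrist_force: [-0.9, 0.6, 0.8]
width: 0.0798
at [0.4972 0.2464 0.0223] yaw 135.03 tilt [1.7994e+02 4.0000e-02] w 0.0798 F [-0.9  0.6  0.8] t 24.225
tx 0.12 ty 0.04 tz 0.88 cm twist 0.0
```

View pics/s11.png

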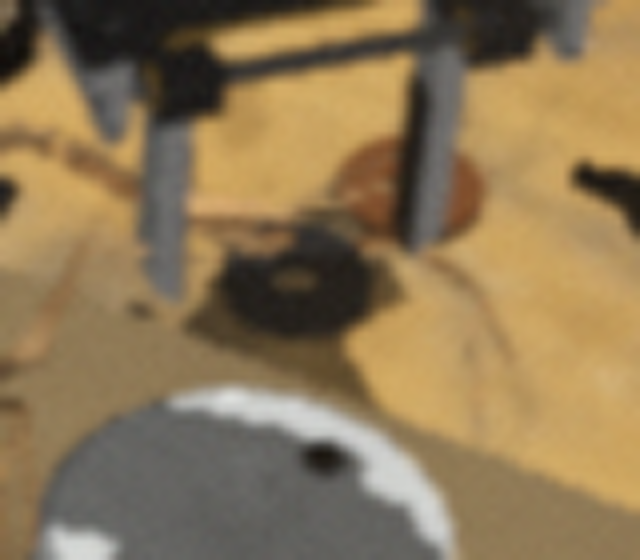

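```bash

python3 -m crank '[{"tx":0.2,"ty":0.03,"tz":0.4,"twist":0,"grip":0.85},{"tx":0,"ty":0,"tz":0.35,"twist":0,"grip":0.85},{"tx":0,"ty":0,"tz":0,"twist":0,"grip":0.85},{"tx":0,"ty":0,"tz":0,"twist":0,"grip":0},{"tx":0,"ty":0,"tz":0,"twist":0,"grip":0},{"tx":0,"ty":0,"tz":0,"twist":0,"grip":0},{"tx":0,"ty":0,"tz":0,"twist":0,"grip":0},{"tx":0,"ty":0,"tz":0,"twist":0,"grip":0}]'
python3 -c "
from h import *
go(.587,-.0305,.09,135)
s=snap('scene');crop(s,(385,248),(40,35),'s12',8)"
```

```text
time: 25.28
tool_pos: [0.4955, 0.2477, 0.0142]
ee_rot: [-3.141, 0.0, 2.356]
wrist_force: [0.0, -0.1, 0.2]
width: 0.0504
at [0.4955 0.2477 0.0142] yaw 135.01 tilt [-1.7999e+02  1.0000e-02] w 0.0504 F [ 0.  -0.1  0.2] t 25.275
tx -26.13 ty -13.21 tz -7.58 cm twist 0.0
```

View pics/s12.png

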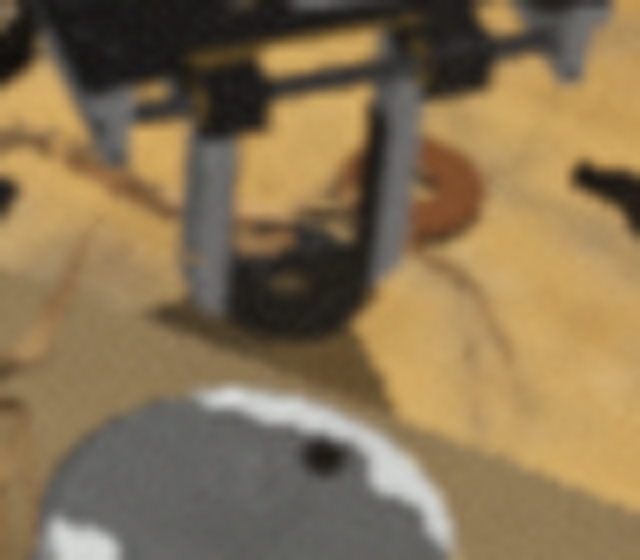

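```bash

python3 -m crank '[{"tx":0,"ty":0,"tz":-4,"twist":0,"grip":0},{"tx":0,"ty":0,"tz":-4.5,"twist":0,"grip":0},{"tx":-4.355,"ty":-2.2,"tz":0,"twist":0,"grip":0},{"tx":-4.355,"ty":-2.2,"tz":0,"twist":0,"grip":0},{"tx":-4.355,"ty":-2.2,"tz":0,"twist":0,"grip":0},{"tx":-4.355,"ty":-2.2,"tz":0,"twist":0,"grip":0},{"tx":-4.355,"ty":-2.2,"tz":0,"twist":0,"grip":0},{"tx":-4.355,"ty":-2.2,"tz":0,"twist":0,"grip":0},{"tx":0,"ty":0,"tz":2.0,"twist":0,"grip":0},{"tx":0,"ty":0,"tz":1.7,"twist":0,"grip":0},{"tx":0,"ty":0,"tz":0,"twist":0,"grip":0},{"tx":0,"ty":0,"tz":0,"twist":0,"grip":0}]'
python3 -m crank '[{"tx":0,"ty":0,"tz":0,"twist":0,"grip":0},{"tx":0,"ty":0,"tz":0,"twist":0,"grip":0}]'
python3 -c "
from h import *
go(.587,-.0305,.0545,135)
s=snap('scene');crop(s,(392,175),(45,40),'s13',8)
"
```

```text
time: 26.82
tool_pos: [0.5871, -0.0296, 0.0624]
ee_rot: [3.141, 0.0, 2.358]
wrist_force: [-0.1, 0.2, 0.4]
width: 0.0501
time: 27.08
tool_pos: [0.5875, -0.0301, 0.063]
ee_rot: [3.141, 0.001, 2.357]
wrist_force: [0.6, 0.1, -0.4]
width: 0.0503
at [ 0.5875 -0.0301  0.063 ] yaw 135.05 tilt [1.7995e+02 8.0000e-02] w 0.0503 F [ 0.6  0.1 -0.4] t 27.075
tx 0.01 ty -0.07 tz 0.85 cm twist 0.0
```

View pics/s13.png

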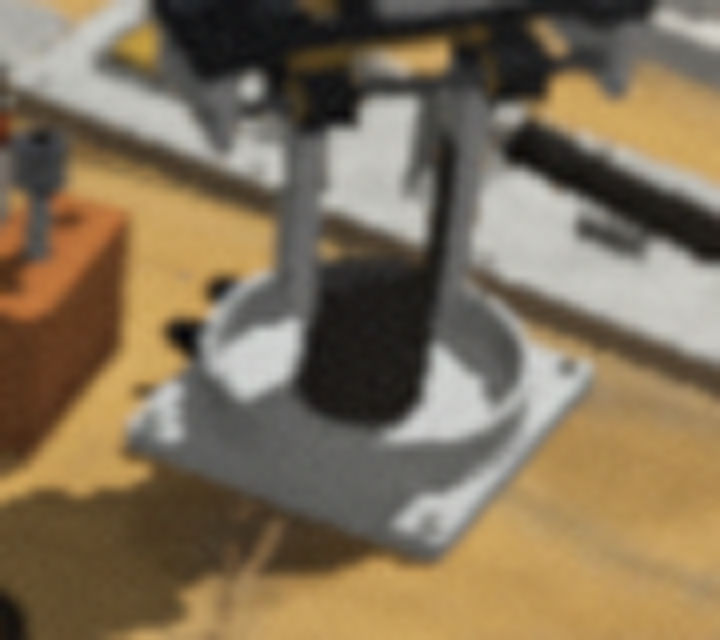

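```bash

python3 -m crank '[{"tx":0,"ty":-0.03,"tz":0.4,"twist":0,"grip":0},{"tx":0,"ty":0,"tz":0.25,"twist":0,"grip":0},{"tx":0,"ty":0,"tz":0,"twist":0,"grip":0},{"tx":0,"ty":0,"tz":0,"twist":0,"grip":0},{"tx":0,"ty":0,"tz":0,"twist":0,"grip":0},{"tx":0,"ty":0,"tz":0,"twist":0,"grip":0}]'
python3 -c "
from h import *
go(.587,-.0305,.0542,135)
"
```

```text
time: 27.88
tool_pos: [0.5869, -0.0305, 0.0558]
ee_rot: [3.142, 0.0, 2.357]
wrist_force: [0.8, -0.1, -0.8]
width: 0.0504
at [ 0.5869 -0.0305  0.0558] yaw 135.02 tilt [1.8e+02 1.0e-02] w 0.0504 F [ 0.8 -0.1 -0.8] t 27.875
tx -0.00 ty 0.01 tz 0.16 cm twist 0.0
```

```bash

python3 -m crank '[{"tx":0,"ty":0,"tz":0.15,"twist":0,"grip":0},{"tx":0,"ty":0,"tz":0,"twist":0,"grip":0},{"tx":0,"ty":0,"tz":0,"twist":0,"grip":0.7},{"tx":0,"ty":0,"tz":0,"twist":0,"grip":0.7},{"tx":0,"ty":0,"tz":0,"twist":0,"grip":0.7},{"tx":0,"ty":0,"tz":-3,"twist":0,"grip":0.72},{"tx":0,"ty":0,"tz":0,"twist":10,"grip":0.72},{"tx":0,"ty":0,"tz":0,"twist":10,"grip":0.72},{"tx":0,"ty":0,"tz":0,"twist":10,"grip":0.72},{"tx":0,"ty":0,"tz":0,"twist":10,"grip":0.72},{"tx":0,"ty":0,"tz":0,"twist":10,"grip":0.72},{"tx":0,"ty":0,"tz":0,"twist":10,"grip":0.72}]'
python3 -m crank '[{"tx":0,"ty":0,"tz":0,"twist":10,"grip":0.72},{"tx":0,"ty":0,"tz":0,"twist":10,"grip":0.72},{"tx":0,"ty":0,"tz":0,"twist":10,"grip":0.72},{"tx":0,"ty":0,"tz":0,"twist":0,"grip":0.72},{"tx":0,"ty":0,"tz":0,"twist":0,"grip":0.72},{"tx":0,"ty":0,"tz":0,"twist":0,"grip":0.72}]'
python3 -c "
from h import *
go(.587,-.0305,.025,45)
s=snap('scene');crop(s,(392,175),(45,40),'s14',8)
"
```

```text
time: 29.38
tool_pos: [0.5868, -0.0305, 0.0842]
ee_rot: [3.142, 0.0, 1.304]
wrist_force: [0.9, -0.8, -0.4]
width: 0.0681
time: 30.12
tool_pos: [0.5868, -0.0305, 0.0842]
ee_rot: [3.142, 0.0, 0.787]
wrist_force: [0.0, -0.3, -0.5]
width: 0.0678
at [ 0.5868 -0.0305  0.0842] yaw 45.09 tilt [180.   0.] w 0.0678 F [ 0.  -0.3 -0.5] t 30.125
tx 0.01 ty 0.01 tz 5.92 cm twist 0.1
```

View pics/s14.png

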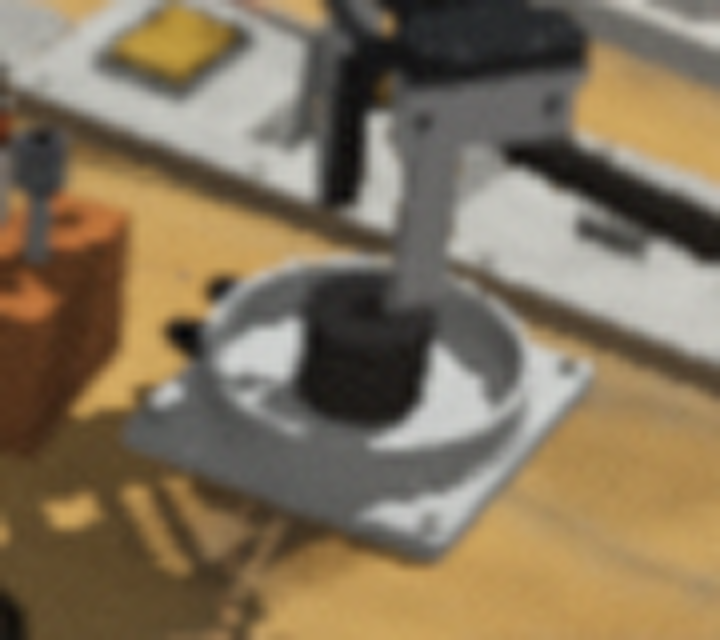

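```bash

python3 -m crank '[{"tx":0,"ty":0,"tz":2,"twist":0,"grip":0.72},{"tx":0,"ty":0,"tz":2,"twist":0,"grip":0.72},{"tx":0,"ty":0,"tz":1,"twist":0,"grip":0.72},{"tx":0,"ty":0,"tz":0.7,"twist":0,"grip":0.72},{"tx":0,"ty":0,"tz":0,"twist":0,"grip":0.72},{"tx":0,"ty":0,"tz":0,"twist":0,"grip":0.72},{"tx":0,"ty":0,"tz":0,"twist":0,"grip":0.72},{"tx":0,"ty":0,"tz":0,"twist":0,"grip":0.72}]'
python3 -c "
from h import *
go(.587,-.0305,.025,45)
"
```

```text
time: 31.18
tool_pos: [0.5871, -0.0306, 0.0277]
ee_rot: [3.141, -0.0, 0.786]
wrist_force: [0.7, 0.2, -0.4]
width: 0.0678
at [ 0.5871 -0.0306  0.0277] yaw 45.02 tilt [ 1.7995e+02 -3.0000e-02] w 0.0678 F [ 0.7  0.2 -0.4] t 31.175
tx -0.00 ty -0.01 tz 0.27 cm twist 0.0
```

```bash

python3 -m crank '[{"tx":0,"ty":0,"tz":0,"twist":0,"grip":0.6},{"tx":0,"ty":0,"tz":0,"twist":0,"grip":0.53},{"tx":0,"ty":0,"tz":0,"twist":0,"grip":0.53},{"tx":0,"ty":0,"tz":0,"twist":0,"grip":0.53},{"tx":0,"ty":0,"tz":0,"twist":0,"grip":0.53},{"tx":0,"ty":0,"tz":0,"twist":0,"grip":0.53}]'
python3 -c "
from h import *
go(.587,-.0305,.025,45)
"
python3 -m crank '[{"tx":0,"ty":0,"tz":0,"twist":0,"grip":0.72},{"tx":0,"ty":0,"tz":0,"twist":0,"grip":0.72},{"tx":0,"ty":0,"tz":0,"twist":0,"grip":0.72},{"tx":0,"ty":0,"tz":-2,"twist":0,"grip":0.72},{"tx":0,"ty":0,"tz":-3,"twist":0,"grip":0.72},{"tx":0,"ty":0,"tz":-3,"twist":0,"grip":0.8},{"tx":5,"ty":-2,"tz":0,"twist":0,"grip":0.85},{"tx":0,"ty":0,"tz":0,"twist":0,"grip":0.85}]'
python3 -c "
from h import *
go(.587,-.0305,.025,45)
s=snap('scene','m5');crop(s,(392,185),(50,40),'s15',8)
s=snap('top','m6');crop(s,(457,245),(35,35),'t15',10)
"
```

```text
time: 31.92
tool_pos: [0.5869, -0.0306, 0.0272]
ee_rot: [3.141, 0.0, 0.786]
wrist_force: [1.3, -0.5, -0.5]
width: 0.0509
at [ 0.5869 -0.0306  0.0272] yaw 45.01 tilt [179.98   0.  ] w 0.0509 F [ 1.3 -0.5 -0.5] t 31.925
tx 0.01 ty -0.01 tz 0.22 cm twist 0.0
time: 32.92
tool_pos: [0.6089, 0.0216, 0.1077]
ee_rot: [3.141, -0.002, 0.789]
wrist_force: [-0.3, -0.6, -0.4]
width: 0.0799
at [0.6089 0.0216 0.1077] yaw 45.23 tilt [ 1.7999e+02 -9.0000e-02] w 0.0799 F [-0.3 -0.6 -0.4] t 32.925
tx -5.24 ty 2.12 tz 8.27 cm twist 0.2
```

View pics/s15.png

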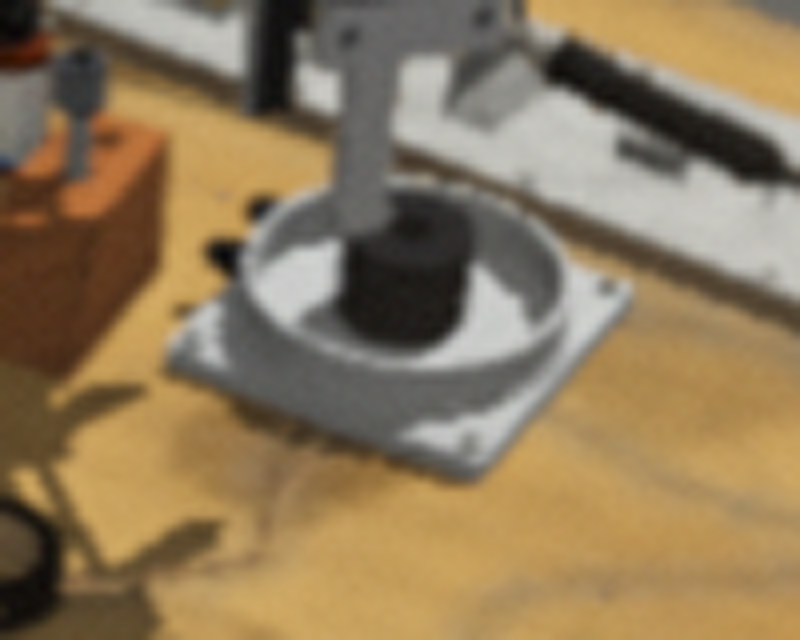

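View pics/m6.png

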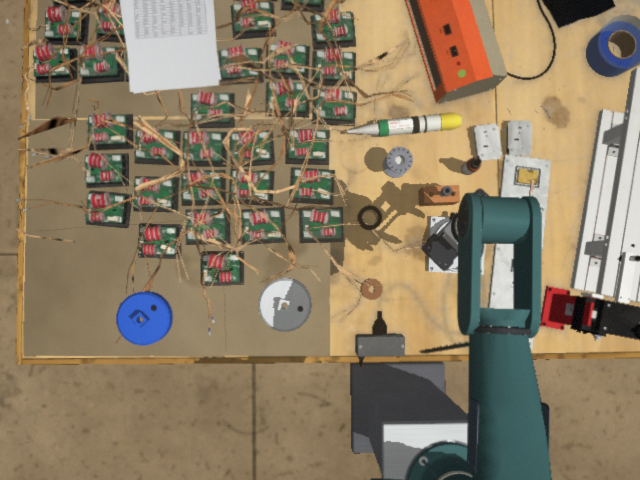

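```bash

python3 -m crank '[{"tx":0.5,"ty":-4.1,"tz":0,"twist":0,"grip":0.85},{"tx":0.5,"ty":-4.1,"tz":0,"twist":0,"grip":0.85},{"tx":0.5,"ty":-4.1,"tz":0,"twist":0,"grip":0.85},{"tx":0.5,"ty":-4.1,"tz":0,"twist":0,"grip":0.85},{"tx":0.5,"ty":-4.1,"tz":0,"twist":0,"grip":0.85},{"tx":0,"ty":0,"tz":4,"twist":0,"grip":0.85},{"tx":0,"ty":0,"tz":3,"twist":0,"grip":0.85},{"tx":0,"ty":0,"tz":0,"twist":0,"grip":0.85},{"tx":0,"ty":0,"tz":0,"twist":0,"grip":0.85},{"tx":0,"ty":0,"tz":0,"twist":0,"grip":0.85}]'
python3 -c "
from h import *
go(.4815,.183,.0135,45)
s=snap('scene','m7');crop(s,(395,235),(50,40),'s16',8)
print('F',fitcyl(s,proj(s,(.481,.184,.005))[0],.026,.0,.005))
t=snap('top');X=circ(.587,-.0306,.05,.026)
print('stack',fitcyl(t,proj(t,(.587,-.0306,.05))[0],.026,.04,.05),fitcyl(t,proj(t,(.587,-.0306,.05))[0],.0085,.05,.05,.006,hull=False))
crop(t,(457,245),(35,35),'t16',10)
"
```

```text
time: 34.28
tool_pos: [0.4821, 0.1815, 0.0389]
ee_rot: [3.14, -0.003, 0.785]
wrist_force: [0.4, -0.2, -0.0]
width: 0.0799
at [0.4821 0.1815 0.0389] yaw 44.98 tilt [ 1.799e+02 -1.500e-01] w 0.0799 F [ 0.4 -0.2 -0. ] t 34.275
tx 0.06 ty -0.15 tz 2.54 cm twist -0.0
F (array([0.4818, 0.1836]), np.float64(58.0))
stack (array([ 0.5883, -0.0245]), np.float64(87.2)) (array([ 0.5882, -0.0297]), np.float64(31.7))
```

View pics/s16.png

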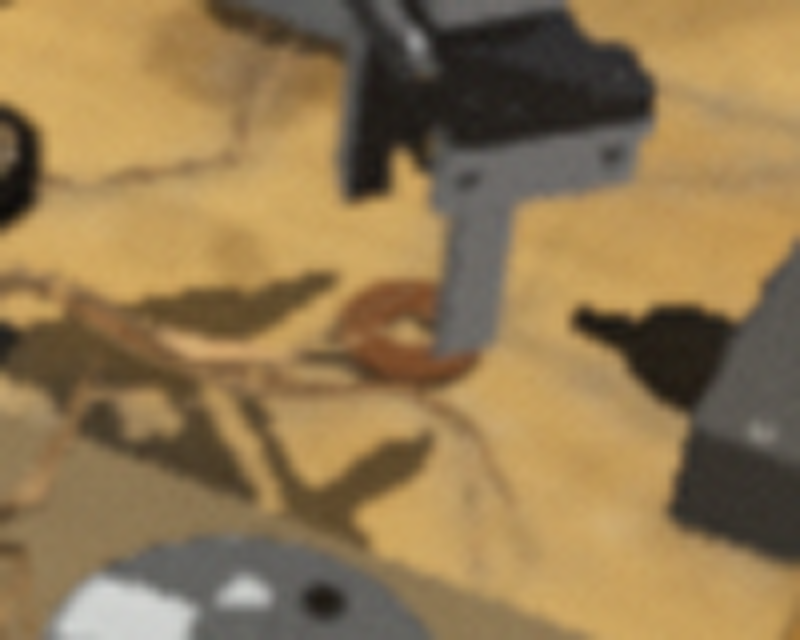

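View pics/t16.png

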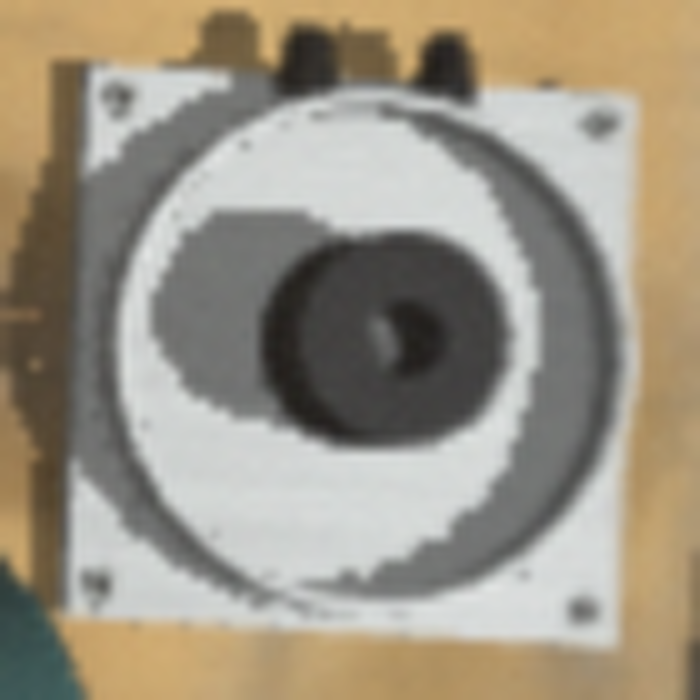

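```bash
python3 -c "
from h import *
t=snap('top')
print(back(t,(462.0,243.3),.05),proj(t,[(.5864,-.0271,.05),(.5864,-.0271,.01)]))"
python3 -m crank '[{"tx":0.1,"ty":-0.18,"tz":1.4,"twist":0,"grip":0.85},{"tx":0,"ty":0,"tz":0.8,"twist":0,"grip":0.85},{"tx":0,"ty":0,"tz":0.1,"twist":0,"grip":0.85},{"tx":0,"ty":0,"tz":0,"twist":0,"grip":0.85},{"tx":0,"ty":0,"tz":0,"twist":0,"grip":0.85},{"tx":0,"ty":0,"tz":0,"twist":0,"grip":0.85},{"tx":0,"ty":0,"tz":0,"twist":0,"grip":0.85}]'
python3 -c "
from h import *
go(.4815,.1833,.0125,45)"
```

```text
[ 0.58854009 -0.02883898  0.05      ] [[461.29914523 244.20017715]
 [456.81244734 244.95262155]]
time: 35.3
tool_pos: [0.4803, 0.1836, 0.0144]
ee_rot: [3.141, -0.0, 0.786]
wrist_force: [-0.1, -0.6, 0.2]
width: 0.0795
at [0.4803 0.1836 0.0144] yaw 45.02 tilt [ 1.7998e+02 -2.0000e-02] w 0.0795 F [-0.1 -0.6  0.2] t 35.3
tx 0.07 ty 0.11 tz 0.19 cm twist 0.0
```

```bash
python3 - <<'E'
from h import *
for nm in('top','scene'):
    t=snap(nm)
    print(nm,'stack hull',fitcyl(t,proj(t,(.587,-.0306,.05))[0],.026,.01,.05,.008))
    # dark-ness based: mask and IoU fit
    g=t["frame"].max(2).astype(float)
    c=proj(t,(.587,-.0306,.03))[0].astype(int)
    x0,y0=c-30;sub=cv2.resize(g[y0:y0+60,x0:x0+60],None,fx=4,fy=4,interpolation=cv2.INTER_LINEAR)
    m=(sub<85).astype(np.uint8)
    n,l,st,ce=cv2.connectedComponentsWithStats(m)
    k=l[120-(0),120] or 1+np.argmax(st[1:,4]);m=(l==k).astype(np.uint8)
    cnt,_=cv2.findContours(m,cv2.RETR_EXTERNAL,cv2.CHAIN_APPROX_NONE);m2=np.zeros_like(m);cv2.drawContours(m2,cnt,-1,1,-1)
    def model(p,r=.026):
        P=np.r_[circ(p[0],p[1],.01,r),circ(p[0],p[1],.05,r)];q=(proj(t,P)-[x0,y0]+.5)*4-.5
        mm=np.zeros_like(m);cv2.fillConvexPoly(mm,cv2.convexHull(np.round(q*16).astype(np.int32)),1,shift=4);return mm
    best=max(((model((.587+i,-.0306+j))&m2).sum()/(model((.587+i,-.0306+j))|m2).sum(),.587+i,-.0306+j) for i in np.arange(-.006,.0061,.0005) for j in np.arange(-.006,.0061,.0005))
    print(nm,best,m2.sum())
    cv2.imwrite(f'pics/mask_{nm}.png',np.hstack([sub,m2*255,model(best[1:])*255]))
E
```

```text
top stack hull (array([ 0.589 , -0.0296]), np.float64(90.0))
top (np.float64(0.8631891090443456), np.float64(0.5885), np.float64(-0.02659999999999999)) 6404
scene stack hull (array([ 0.5924, -0.038 ]), np.float64(29.3))
scene (np.float64(0.1696152320507735), np.float64(0.591), np.float64(-0.031599999999999996)) 24479[ WARN:0@2.981] global loadsave.cpp:1063 imwrite_ Unsupported depth image for selected encoder is fallbacked to CV_8U.
```

```bash
python3 - <<'E'
import cv2,numpy as np
cv2.imwrite('pics/mm.png',np.vstack([cv2.imread('pics/mask_top.png'),cv2.imread('pics/mask_scene.png')]))
E
```

```text
(no output)
```

View pics/mm.png

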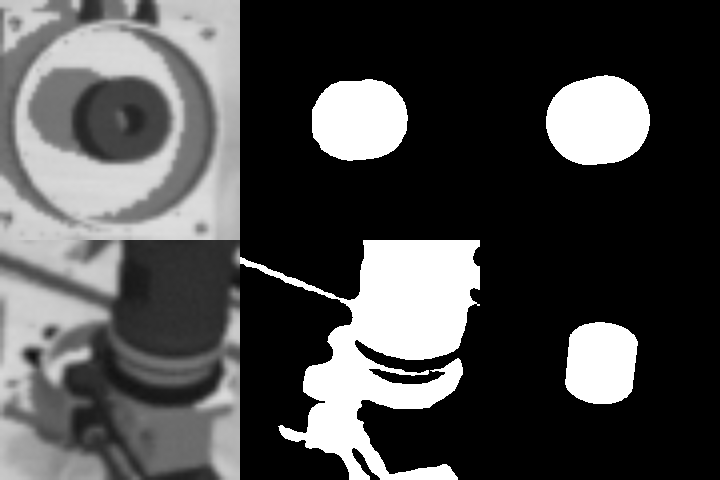

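```bash

python3 -m crank '[{"tx":0.07,"ty":0.1,"tz":0.15,"twist":0,"grip":0.85},{"tx":0,"ty":0,"tz":0,"twist":0,"grip":0.85},{"tx":0,"ty":0,"tz":0,"twist":0,"grip":0.85},{"tx":0,"ty":0,"tz":0,"twist":0,"grip":0},{"tx":0,"ty":0,"tz":0,"twist":0,"grip":0},{"tx":0,"ty":0,"tz":0,"twist":0,"grip":0},{"tx":0,"ty":0,"tz":0,"twist":0,"grip":0},{"tx":0,"ty":0,"tz":0,"twist":0,"grip":0}]'
python3 -c "
from h import *
go(.5853,-.0302,.1,45)
s=snap('scene','m8');crop(s,(395,235),(50,40),'s17',8)"
```

```text
time: 36.4
tool_pos: [0.4814, 0.1833, 0.0127]
ee_rot: [3.141, 0.0, 0.786]
wrist_force: [-0.2, -0.7, -0.5]
width: 0.0497
at [0.4814 0.1833 0.0127] yaw 45.02 tilt [179.99   0.  ] w 0.0497 F [-0.2 -0.7 -0.5] t 36.4
tx -7.76 ty 22.45 tz -8.73 cm twist 0.0
```

View pics/s17.png

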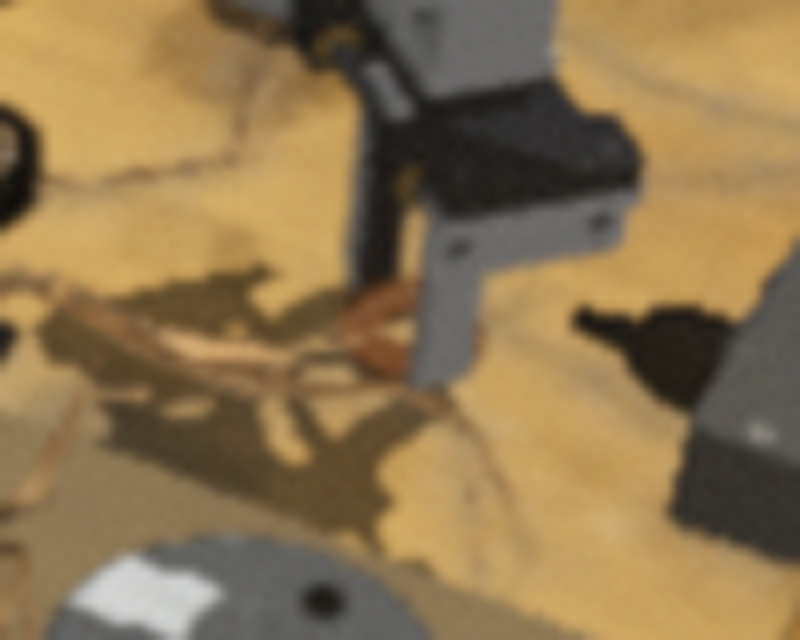

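```bash

python3 -m crank '[{"tx":0,"ty":0,"tz":-4.5,"twist":0,"grip":0},{"tx":0,"ty":0,"tz":-4.5,"twist":0,"grip":0},{"tx":-1.552,"ty":4.49,"tz":0,"twist":0,"grip":0},{"tx":-1.552,"ty":4.49,"tz":0,"twist":0,"grip":0},{"tx":-1.552,"ty":4.49,"tz":0,"twist":0,"grip":0},{"tx":-1.552,"ty":4.49,"tz":0,"twist":0,"grip":0},{"tx":-1.552,"ty":4.49,"tz":0,"twist":0,"grip":0},{"tx":0,"ty":0,"tz":1.5,"twist":0,"grip":0},{"tx":0,"ty":0,"tz":1.5,"twist":0,"grip":0},{"tx":0,"ty":0,"tz":0,"twist":0,"grip":0},{"tx":0,"ty":0,"tz":0,"twist":0,"grip":0},{"tx":0,"ty":0,"tz":0,"twist":0,"grip":0}]'
python3 -c "
from h import *
go(.5853,-.0302,.0627,45)
s=snap('scene');crop(s,(392,175),(45,40),'s18',8)
"
```

```text
time: 37.95
tool_pos: [0.5856, -0.0296, 0.0735]
ee_rot: [3.14, -0.001, 0.787]
wrist_force: [-0.1, 0.1, 0.8]
width: 0.0498
at [ 0.5856 -0.0296  0.0735] yaw 45.08 tilt [ 1.7993e+02 -5.0000e-02] w 0.0498 F [-0.1  0.1  0.8] t 37.95
tx -0.07 ty 0.02 tz 1.08 cm twist 0.1
```

View pics/s18.png

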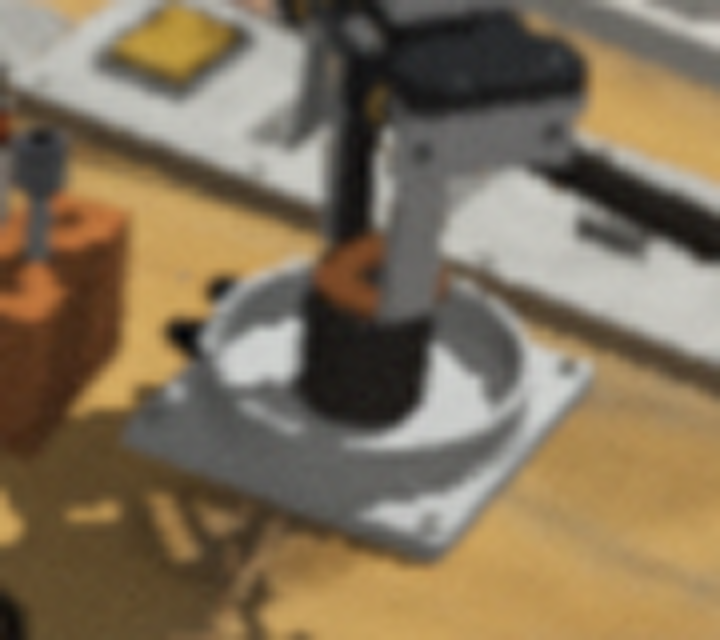

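```bash

python3 -m crank '[{"tx":-0.04,"ty":0,"tz":0.6,"twist":0,"grip":0},{"tx":0,"ty":0,"tz":0.33,"twist":0,"grip":0},{"tx":0,"ty":0,"tz":0,"twist":0,"grip":0},{"tx":0,"ty":0,"tz":0,"twist":0,"grip":0},{"tx":0,"ty":0,"tz":0,"twist":0,"grip":0},{"tx":0,"ty":0,"tz":0,"twist":0,"grip":0},{"tx":0,"ty":0,"tz":0,"twist":0,"grip":0}]'
python3 -c "
from h import *
go(.5853,-.0302,.0627,45)
"
```

```text
time: 38.88
tool_pos: [0.585, -0.0306, 0.0634]
ee_rot: [3.141, 0.0, 0.786]
wrist_force: [0.3, 0.5, -0.4]
width: 0.0495
at [ 0.585  -0.0306  0.0634] yaw 45.02 tilt [179.99   0.  ] w 0.0495 F [ 0.3  0.5 -0.4] t 38.875
tx 0.05 ty -0.00 tz 0.07 cm twist 0.0
```

```bash

python3 -m crank '[{"tx":0,"ty":0,"tz":0.07,"twist":0,"grip":0},{"tx":0,"ty":0,"tz":0,"twist":0,"grip":0},{"tx":0,"ty":0,"tz":0,"twist":0,"grip":0.72},{"tx":0,"ty":0,"tz":0,"twist":0,"grip":0.72},{"tx":0,"ty":0,"tz":0,"twist":0,"grip":0.72},{"tx":0,"ty":0,"tz":-3,"twist":0,"grip":0.72},{"tx":0,"ty":0,"tz":0,"twist":-9,"grip":0.72},{"tx":0,"ty":0,"tz":0,"twist":-9,"grip":0.72},{"tx":0,"ty":0,"tz":0,"twist":-9,"grip":0.72},{"tx":0,"ty":0,"tz":0,"twist":-9,"grip":0.72},{"tx":0,"ty":0,"tz":0,"twist":-9,"grip":0.72},{"tx":0,"ty":0,"tz":0,"twist":0,"grip":0.72}]'
python3 -m crank '[{"tx":0,"ty":0,"tz":0,"twist":0,"grip":0.72},{"tx":0,"ty":0,"tz":0,"twist":0,"grip":0.72}]'
python3 -c "
from h import *
go(.5853,-.0302,.027,90)
s=snap('scene');crop(s,(392,175),(45,40),'s19',8)
"
```

```text
time: 40.38
tool_pos: [0.585, -0.0305, 0.0927]
ee_rot: [3.142, 0.0, 1.569]
wrist_force: [0.3, 0.2, -0.8]
width: 0.0676
time: 40.62
tool_pos: [0.585, -0.0305, 0.0927]
ee_rot: [3.142, 0.0, 1.57]
wrist_force: [-1.2, -0.5, -0.2]
width: 0.0677
at [ 0.585  -0.0305  0.0927] yaw 89.95 tilt [1.8e+02 1.0e-02] w 0.0677 F [-1.2 -0.5 -0.2] t 40.625
tx 0.03 ty 0.03 tz 6.57 cm twist -0.1
```

View pics/s19.png

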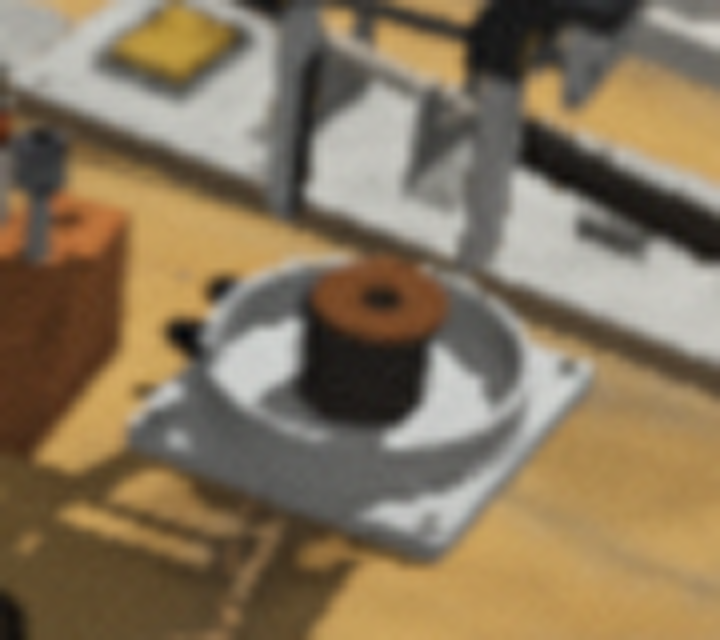

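```bash

python3 -m crank '[{"tx":0.02,"ty":0.02,"tz":2.5,"twist":0,"grip":0.72},{"tx":0,"ty":0,"tz":2.4,"twist":0,"grip":0.72},{"tx":0,"ty":0,"tz":1,"twist":0,"grip":0.72},{"tx":0,"ty":0,"tz":0.5,"twist":0,"grip":0.72},{"tx":0,"ty":0,"tz":0,"twist":0,"grip":0.72},{"tx":0,"ty":0,"tz":0,"twist":0,"grip":0.72},{"tx":0,"ty":0,"tz":0,"twist":0,"grip":0.72},{"tx":0,"ty":0,"tz":0,"twist":0,"grip":0.72},{"tx":0,"ty":0,"tz":0,"twist":0,"grip":0.72}]'
python3 -c "
from h import *
go(.5853,-.0302,.027,90)
"
```

```text
time: 41.8
tool_pos: [0.5853, -0.0303, 0.0288]
ee_rot: [3.141, 0.0, 1.571]
wrist_force: [0.1, 0.1, 0.3]
width: 0.0678
at [ 0.5853 -0.0303  0.0288] yaw 90.02 tilt [1.7998e+02 1.0000e-02] w 0.0678 F [0.1 0.1 0.3] t 41.8
tx 0.01 ty 0.00 tz 0.18 cm twist 0.0
```

Squeeze, release, rise, and move back out of view to check.

```bash

python3 -m crank '[{"tx":0,"ty":0,"tz":0,"twist":0,"grip":0.6},{"tx":0,"ty":0,"tz":0,"twist":0,"grip":0.53},{"tx":0,"ty":0,"tz":0,"twist":0,"grip":0.53},{"tx":0,"ty":0,"tz":0,"twist":0,"grip":0.53},{"tx":0,"ty":0,"tz":0,"twist":0,"grip":0.53},{"tx":0,"ty":0,"tz":0,"twist":0,"grip":0.53}]'
python3 -c "
from h import *
go(.5853,-.0302,.027,90)
"
python3 -m crank '[{"tx":0,"ty":0,"tz":0,"twist":0,"grip":0.72},{"tx":0,"ty":0,"tz":0,"twist":0,"grip":0.72},{"tx":0,"ty":0,"tz":0,"twist":0,"grip":0.72},{"tx":0,"ty":0,"tz":-3,"twist":0,"grip":0.72},{"tx":0,"ty":0,"tz":-4,"twist":0,"grip":0.72},{"tx":0,"ty":0,"tz":-4,"twist":0,"grip":0.7},{"tx":6,"ty":0,"tz":-1,"twist":0,"grip":0.7},{"tx":6,"ty":0,"tz":-1,"twist":0,"grip":0.7},{"tx":6,"ty":-2,"tz":-1,"twist":0,"grip":0.7},{"tx":6,"ty":-4,"tz":-1,"twist":0,"grip":0.7},{"tx":5,"ty":-4,"tz":-1,"twist":0,"grip":0.7},{"tx":0,"ty":0,"tz":0,"twist":0,"grip":0.7}]'
python3 - <<'E'
from h import *
go(.4455,.394,.2,90)
s=snap('scene','m9');crop(s,(392,178),(45,40),'s20',8)
print(fitcyl(s,proj(s,(.5853,-.0302,.055))[0],.026,.01,.055,.006))
s=snap('top','m10');crop(s,(457,245),(35,35),'t20',10)
print(fitcyl(s,proj(s,(.587,-.0292,.055))[0],.026,.01,.055,.006),proj(s,(.5864,-.0271,.055)))
E
```

```text
time: 42.55
tool_pos: [0.5853, -0.0303, 0.0287]
ee_rot: [3.141, 0.0, 1.571]
wrist_force: [1.2, -0.4, -1.4]
width: 0.0509
at [ 0.5853 -0.0303  0.0287] yaw 90.02 tilt [1.7999e+02 1.0000e-02] w 0.0509 F [ 1.2 -0.4 -1.4] t 42.55
tx 0.01 ty 0.00 tz 0.17 cm twist 0.0
time: 44.05
tool_pos: [0.4906, 0.2514, 0.1882]
ee_rot: [3.14, -0.002, 1.578]
wrist_force: [-0.3, -0.2, -0.4]
width: 0.0652
at [0.4906 0.2514 0.1882] yaw 90.39 tilt [ 1.799e+02 -9.000e-02] w 0.0652 F [-0.3 -0.2 -0.4] t 44.05
tx 14.29 ty -4.41 tz -1.18 cm twist 0.4
(array([ 0.588 , -0.0277]), np.float64(63.6))
(array([ 0.5872, -0.0291]), np.float64(89.5)) [[461.87913591 244.10289953]]
```

View pics/s20.png

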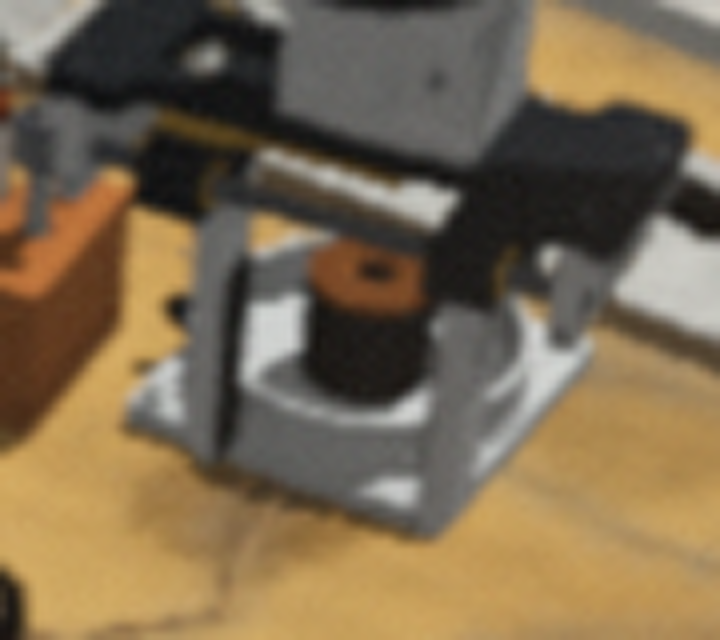

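View pics/t20.png

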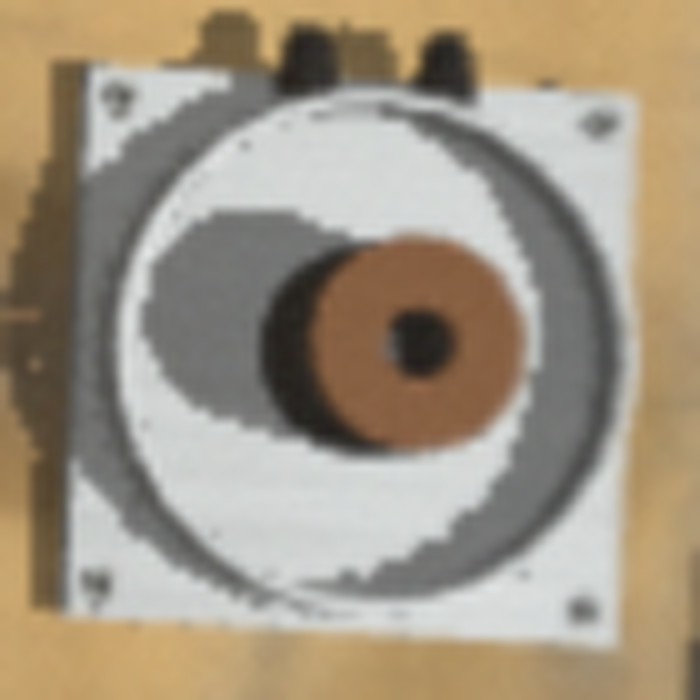

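View pics/m10.png

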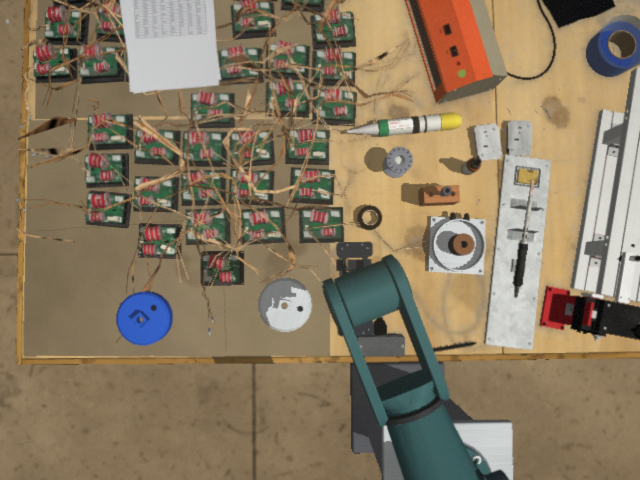

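```bash
python3 - <<'E'
from h import *
s=snap('top')
f=s['frame'].astype(int)
# disc by colour
m=((f[:,:,0]-f[:,:,2])>45)&(f[:,:,0]<175)
m[:, :445]=0;m[:,480:]=0;m[:225]=0;m[265:]=0
w=np.clip((f[:,:,0]-f[:,:,2]-10)/50.,0,1);w2=np.zeros_like(w);w2[228:262,447:480]=w[228:262,447:480]
ys,xs=np.mgrid[:480,:640]
mm=m.astype(np.uint8);cnt=max(cv2.findContours(mm,cv2.RETR_EXTERNAL,cv2.CHAIN_APPROX_NONE)[0],key=len)
(e)=cv2.fitEllipse(cnt);print(e,m.sum());print('disc ellipse',back(s,e[0],.055))
print('disc fit',fitcyl(s,e[0],.026,.055,.055,.006,hull=False))
# flange square fit
g=s['frame'].astype(float)
im=[gaussian_filter(g[:,:,k],.6) for k in range(3)]
def sc(p):
    x,y,a=p;v=0;u=np.linspace(-.06,.06,60);o=.068
    for k in range(4):
        b=a+k*np.pi/2;d=np.array([np.cos(b),np.sin(b)]);n=np.array([-d[1],d[0]])
        def smp(off):
            P=np.c_[np.array([x,y])+d*(o+off)+u[:,None]*n,np.full(60,.01)];q=proj(s,P)
            return np.array([map_coordinates(i,[q[:,1],q[:,0]],order=1) for i in im])
        v+=np.sqrt(((smp(.0025)-smp(-.0025))**2).sum(0)).clip(0,90).mean()
    return -v
best=min((sc((.5865+i,-.027+j,a)),.5865+i,-.027+j,a) for i in np.arange(-.004,.0041,.001) for j in np.arange(-.004,.0041,.001) for a in np.radians(np.arange(-6,1,1)))
r=minimize(sc,best[1:],method='Nelder-Mead');print('flange',r.x,r.fun)
print('rim',[fitcyl(s,proj(s,(.5865,-.027,.032))[0],rr,.032,.032,.008,hull=False) for rr in(.06,.064)])
E
```

```text
((463.12957763671875, 243.82107543945312), (20.04464340209961, 20.30780029296875), 169.4171600341797) 307
disc ellipse [ 0.58704661 -0.03011723  0.055     ]
disc fit (array([ 0.5876, -0.0305]), np.float64(81.1))
flange [ 0.58561799 -0.02656266 -0.06512706] -289.39859554224
rim [(array([ 0.5866, -0.0247]), np.float64(83.2)), (array([ 0.5866, -0.0253]), np.float64(76.0))]
```

```bash

python3 -m crank '[{"tx":0,"ty":0,"tz":0,"twist":10,"grip":0.72},{"tx":0,"ty":0,"tz":0,"twist":10,"grip":0.72},{"tx":0,"ty":0,"tz":0,"twist":10,"grip":0.72},{"tx":0,"ty":0,"tz":0,"twist":10,"grip":0.72},{"tx":0,"ty":0,"tz":0,"twist":10,"grip":0.72},{"tx":0,"ty":0,"tz":0,"twist":10,"grip":0.72},{"tx":0,"ty":0,"tz":0,"twist":10,"grip":0.72},{"tx":0,"ty":0,"tz":0,"twist":10,"grip":0.72},{"tx":0,"ty":0,"tz":0,"twist":10,"grip":0.72},{"tx":0,"ty":0,"tz":0,"twist":0,"grip":0.72},{"tx":0,"ty":0,"tz":0,"twist":0,"grip":0.72}]'
python3 -c "
from h import *
go(.5842,-.0268,.1,0)"
```

```text
time: 45.58
tool_pos: [0.4932, 0.247, 0.1862]
ee_rot: [3.141, 0.001, 0.001]
wrist_force: [0.6, 0.4, -0.3]
width: 0.0679
at [0.4932 0.247  0.1862] yaw 0.06 tilt [1.7998e+02 3.0000e-02] w 0.0679 F [ 0.6  0.4 -0.3] t 45.575
tx 9.07 ty 27.39 tz 8.62 cm twist 0.1
```

```bash

python3 -m crank '[{"tx":1.51,"ty":4.565,"tz":0,"twist":0,"grip":0.72},{"tx":1.51,"ty":4.565,"tz":0,"twist":0,"grip":0.72},{"tx":1.51,"ty":4.565,"tz":0,"twist":0,"grip":0.72},{"tx":1.51,"ty":4.565,"tz":0,"twist":0,"grip":0.72},{"tx":1.51,"ty":4.565,"tz":0,"twist":0,"grip":0.72},{"tx":1.51,"ty":4.565,"tz":0,"twist":0,"grip":0.72},{"tx":0,"ty":0,"tz":4,"twist":0,"grip":0.72},{"tx":0,"ty":0,"tz":4,"twist":0,"grip":0.72},{"tx":0,"ty":0,"tz":0,"twist":0,"grip":0.72},{"tx":0,"ty":0,"tz":0,"twist":0,"grip":0.72},{"tx":0,"ty":0,"tz":0,"twist":0,"grip":0.72},{"tx":0,"ty":0,"tz":0,"twist":0,"grip":0.72}]'
python3 -c "
from h import *
go(.5842,-.0268,.1,0)
s=snap('scene');crop(s,(392,175),(45,40),'s21',8)"
```

```text
time: 47.08
tool_pos: [0.5844, -0.0259, 0.1086]
ee_rot: [3.141, -0.003, 0.001]
wrist_force: [0.5, 0.1, -0.3]
width: 0.0678
at [ 0.5844 -0.0259  0.1086] yaw 0.05 tilt [179.97  -0.19] w 0.0678 F [ 0.5  0.1 -0.3] t 47.075
tx -0.02 ty 0.09 tz 0.86 cm twist 0.0
```

View pics/s21.png

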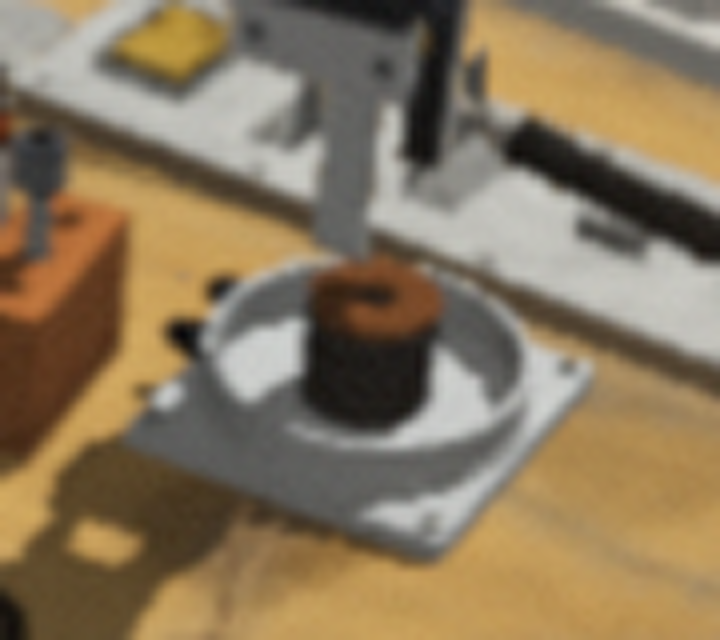

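```bash

python3 -m crank '[{"tx":0,"ty":0.05,"tz":3,"twist":0,"grip":0.72},{"tx":0,"ty":0,"tz":2,"twist":0,"grip":0.72},{"tx":0,"ty":0,"tz":1.5,"twist":0,"grip":0.72},{"tx":0,"ty":0,"tz":1.4,"twist":0,"grip":0.72},{"tx":0,"ty":0,"tz":0,"twist":0,"grip":0.72},{"tx":0,"ty":0,"tz":0,"twist":0,"grip":0.72},{"tx":0,"ty":0,"tz":0,"twist":0,"grip":0.72},{"tx":0,"ty":0,"tz":0,"twist":0,"grip":0.72},{"tx":0,"ty":0,"tz":0,"twist":0,"grip":0.72},{"tx":0,"ty":0,"tz":0,"twist":0,"grip":0.72}]'
python3 -c "
from h import *
go(.5842,-.0268,.028,0)"
```

```text
time: 48.38
tool_pos: [0.5834, -0.0264, 0.0277]
ee_rot: [3.141, -0.0, 0.0]
wrist_force: [-0.0, -0.4, 0.4]
width: 0.0676
at [ 0.5834 -0.0264  0.0277] yaw 0.02 tilt [ 1.7999e+02 -1.0000e-02] w 0.0676 F [-0.  -0.4  0.4] t 48.375
tx 0.08 ty 0.04 tz -0.03 cm twist 0.0
```

```bash

python3 -m crank '[{"tx":0.07,"ty":0.04,"tz":0,"twist":0,"grip":0.72},{"tx":0,"ty":0,"tz":0,"twist":0,"grip":0.65},{"tx":0,"ty":0,"tz":0,"twist":0,"grip":0.6},{"tx":0,"ty":0,"tz":0,"twist":0,"grip":0.53},{"tx":0,"ty":0,"tz":0,"twist":0,"grip":0.53},{"tx":0,"ty":0,"tz":0,"twist":0,"grip":0.53},{"tx":0,"ty":0,"tz":0,"twist":0,"grip":0.53},{"tx":0,"ty":0,"tz":0,"twist":0,"grip":0.53}]'
python3 -c "
from h import *
go(.5842,-.0268,.027,0)
"
python3 -m crank '[{"tx":0,"ty":0,"tz":0,"twist":0,"grip":0.72},{"tx":0,"ty":0,"tz":0,"twist":0,"grip":0.72},{"tx":0,"ty":0,"tz":0,"twist":0,"grip":0.72},{"tx":0,"ty":0,"tz":-3,"twist":0,"grip":0.72},{"tx":0,"ty":0,"tz":-5,"twist":0,"grip":0.72},{"tx":0,"ty":0,"tz":-5,"twist":0,"grip":0.72},{"tx":0,"ty":-5.5,"tz":-2,"twist":0,"grip":0.72},{"tx":-1,"ty":-5.5,"tz":0,"twist":0,"grip":0.72},{"tx":-2,"ty":-5.5,"tz":0,"twist":0,"grip":0.72},{"tx":-3,"ty":-5,"tz":0,"twist":0,"grip":0.72},{"tx":-3,"ty":-5,"tz":0,"twist":0,"grip":0.72},{"tx":0,"ty":0,"tz":0,"twist":0,"grip":0.6}]'
python3 - <<'E'
from h import *
go(.4455,.394,.2)
s=snap('scene','m11');crop(s,(392,178),(45,40),'s22',8)
s=snap('top','m12');crop(s,(457,245),(35,35),'t22',10)
f=s['frame'].astype(int);m=((f[:,:,0]-f[:,:,2])>45)&(f[:,:,0]<175)
m[:, :445]=0;m[:,480:]=0;m[:225]=0;m[265:]=0
cnt=max(cv2.findContours(m.astype(np.uint8),cv2.RETR_EXTERNAL,cv2.CHAIN_APPROX_NONE)[0],key=len)
e=cv2.fitEllipse(cnt);print('disc ellipse',back(s,e[0],.055),fitcyl(s,e[0],.026,.055,.055,.006,hull=False),'hull',fitcyl(s,e[0],.026,.01,.055,.006))
E
```

```text
time: 49.38
tool_pos: [0.584, -0.0268, 0.0276]
ee_rot: [3.141, 0.0, 0.0]
wrist_force: [0.5, -0.2, -0.6]
width: 0.0506
at [ 0.584  -0.0268  0.0276] yaw 0.02 tilt [179.99   0.  ] w 0.0506 F [ 0.5 -0.2 -0.6] t 49.375
tx 0.02 ty -0.00 tz 0.06 cm twist 0.0
time: 50.88
tool_pos: [0.4918, 0.2415, 0.1779]
ee_rot: [-3.14, 0.0, 0.007]
wrist_force: [0.8, -0.1, 0.3]
width: 0.0611
at [0.4918 0.2415 0.1779] yaw 0.38 tilt [-1.7993e+02  1.0000e-02] w 0.0611 F [ 0.8 -0.1  0.3] t 50.875
tx -4.53 ty -15.28 tz -2.21 cm 
disc ellipse [ 0.58708183 -0.0245875   0.055     ] (array([ 0.5869, -0.0256]), np.float64(83.4)) hull (array([ 0.588 , -0.0261]), np.float64(89.9))
```

View pics/s22.png

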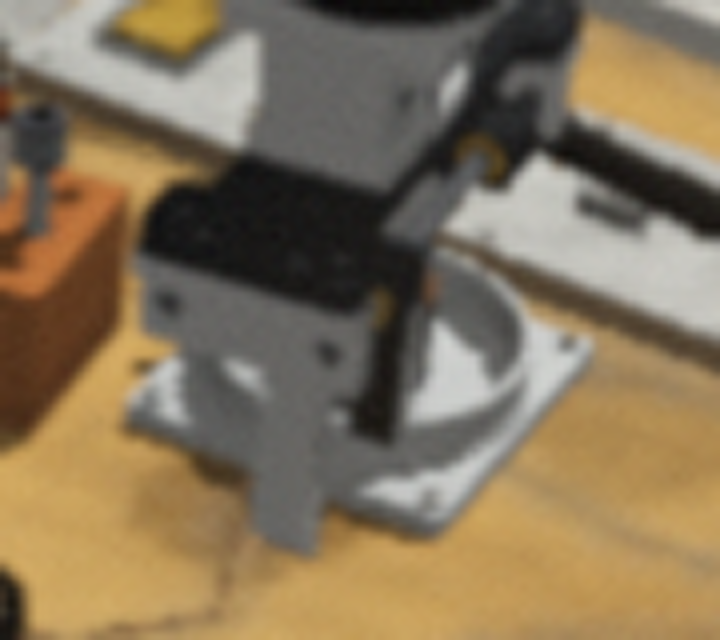

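View pics/t22.png

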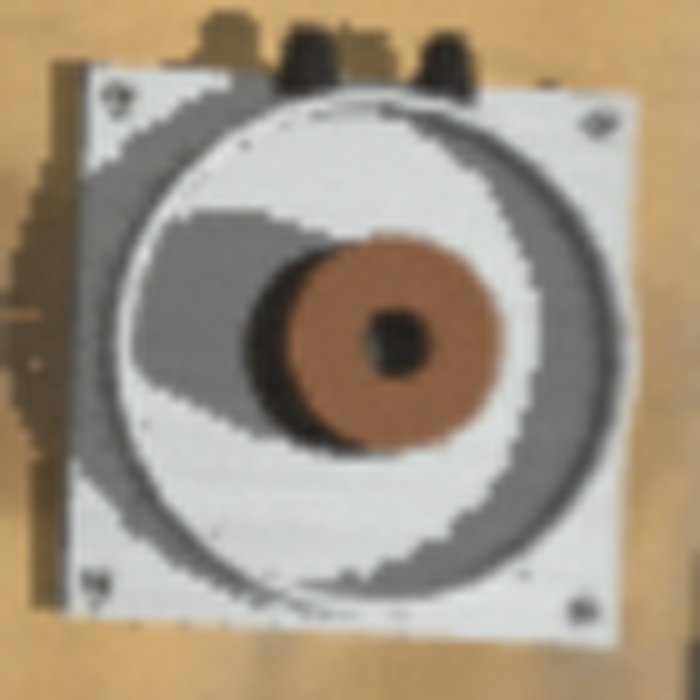

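```bash
python3 - <<'E'
from h import *
s=snap('top');crop(s,(286,306),(32,32),'t23',10)
print("cover hole",fitcyl(s,(285,306),.0075,.062,.062,.006,hull=False),"top",fitcyl(s,(285,304),.064,.04,.04,hull=False),fitcyl(s,(285,304),.064,.0,.04))
s=snap('scene');crop(s,(376,285),(40,35),'s23',10)
print("cover",fitcyl(s,proj(s,(.445,.394,.04))[0],.064,.0,.04), 'hole',fitcyl(s,proj(s,(.445,.394,.062))[0],.0075,.062,.062,.006,hull=False))
E
```

```text
cover hole (array([0.4458, 0.3956]), np.float64(72.4)) top (array([0.4461, 0.3963]), np.float64(61.0)) (array([0.4458, 0.3966]), np.float64(60.0))
cover (array([0.4483, 0.3909]), np.float64(53.8)) hole (array([0.4497, 0.3862]), np.float64(64.6))
```

View pics/t23.png

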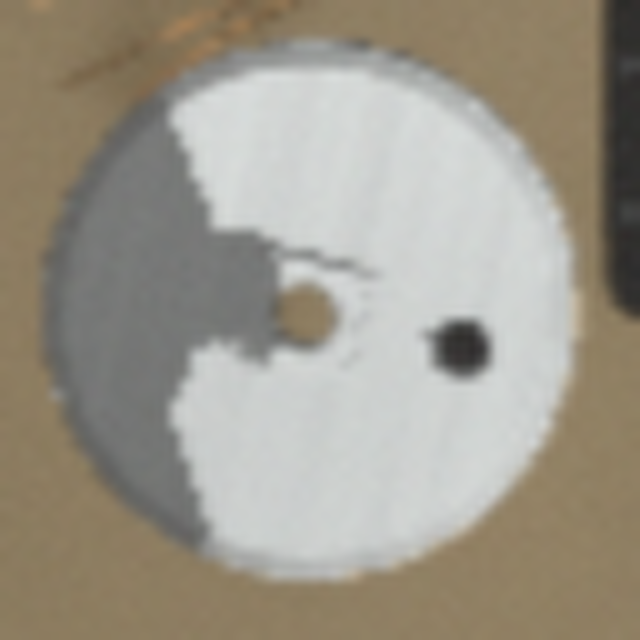

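View pics/s23.png

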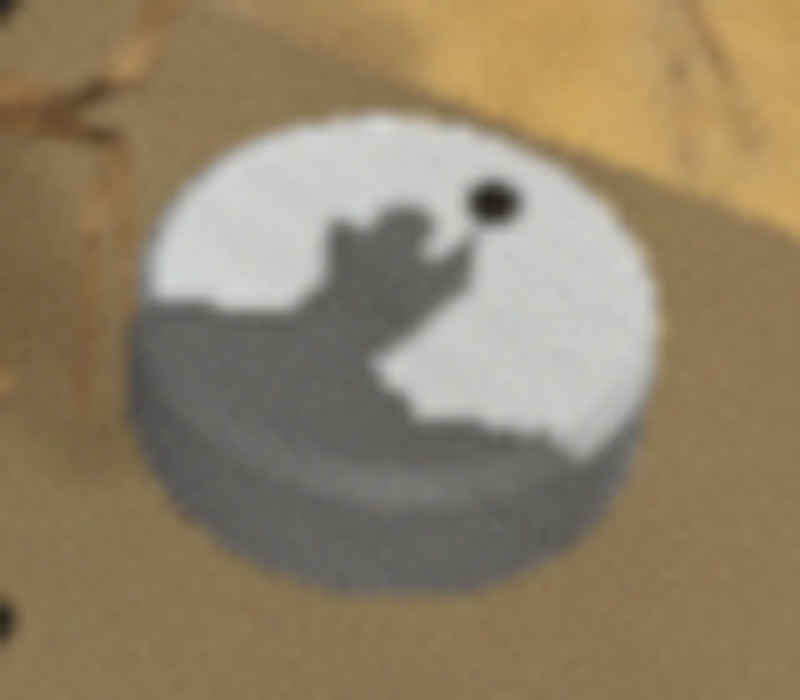

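```bash

python3 -m crank '[{"tx":0,"ty":0,"tz":0,"twist":-10.4,"grip":0.5},{"tx":0,"ty":0,"tz":0,"twist":-10.4,"grip":0.5},{"tx":0,"ty":0,"tz":0,"twist":-10.4,"grip":0.5},{"tx":0,"ty":0,"tz":0,"twist":-10.4,"grip":0.5},{"tx":0,"ty":0,"tz":0,"twist":-10.4,"grip":0.5},{"tx":0,"ty":0,"tz":0,"twist":-10.4,"grip":0.5},{"tx":0,"ty":0,"tz":0,"twist":-10.4,"grip":0.5},{"tx":0,"ty":0,"tz":0,"twist":0,"grip":0.5},{"tx":0,"ty":0,"tz":0,"twist":0,"grip":0.5}]'
python3 -c "
from h import *
go(.4445,.395,.12,73)"
```

```text
time: 52.2
tool_pos: [0.4945, 0.2373, 0.1775]
ee_rot: [-3.142, 0.0, 1.267]
wrist_force: [1.5, 0.0, -0.5]
width: 0.0469
at [0.4945 0.2373 0.1775] yaw 72.58 tilt [-1.8e+02  1.0e-02] w 0.0469 F [ 1.5  0.  -0.5] t 52.2
tx 13.55 ty -9.49 tz 5.75 cm twist -0.4
```

```bash

python3 -m crank '[{"tx":3.39,"ty":-2.37,"tz":0,"twist":-0.4,"grip":0.5},{"tx":3.39,"ty":-2.37,"tz":0,"twist":0,"grip":0.5},{"tx":3.39,"ty":-2.37,"tz":0,"twist":0,"grip":0.5},{"tx":3.39,"ty":-2.37,"tz":0,"twist":0,"grip":0.5},{"tx":0,"ty":0,"tz":3,"twist":0,"grip":0.5},{"tx":0,"ty":0,"tz":3,"twist":0,"grip":0.5},{"tx":0,"ty":0,"tz":2,"twist":0,"grip":0.5},{"tx":0,"ty":0,"tz":0,"twist":0,"grip":0.5},{"tx":0,"ty":0,"tz":0,"twist":0,"grip":0.5},{"tx":0,"ty":0,"tz":0,"twist":0,"grip":0.5},{"tx":0,"ty":0,"tz":0,"twist":0,"grip":0.5}]'
python3 -c "
from h import *
go(.4445,.395,.0525,73)
s=snap('scene');crop(s,(376,275),(40,35),'s24',10)"
```

```text
time: 53.58
tool_pos: [0.4432, 0.3957, 0.0988]
ee_rot: [3.14, -0.002, 1.278]
wrist_force: [-0.2, -0.4, 0.5]
width: 0.047
at [0.4432 0.3957 0.0988] yaw 73.2 tilt [ 1.7993e+02 -9.0000e-02] w 0.047 F [-0.2 -0.4  0.5] t 53.575
tx -0.03 ty 0.15 tz 4.63 cm twist 0.2
```

View pics/s24.png

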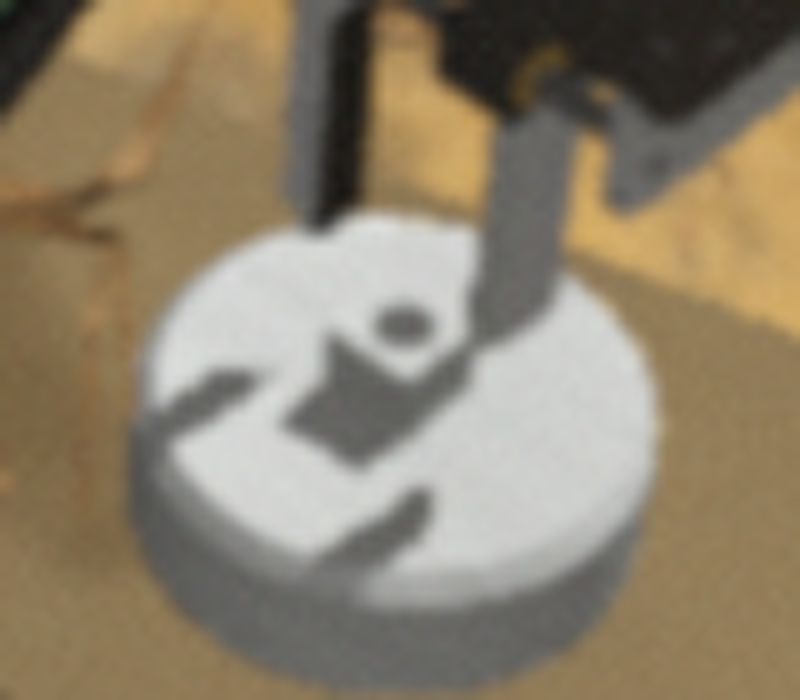

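```bash
python3 -c "
from h import *
s=snap('scene');p=get_obs()['tool_pos'];w=get_obs()['ee_rot'][2]
d=np.array([np.sin(w),-np.cos(w),0]);X=np.array([np.cos(w),np.sin(w),0])
for k in(-.0235,.0235):
  for a in(-.008,.008):
    q=proj(s,p+[0,0,-.011]+k*d+a*X)[0];print(k,a,((q-[336,240]+.5)*10).round())
q=proj(s,[.4445,.395,.062])[0];print('hole expected',((q-[336,240]+.5)*10).round())
"
```

```text
-0.0235 -0.008 [520. 317.]
-0.0235 0.008 [475. 351.]
0.0235 -0.008 [372. 214.]
0.0235 0.008 [326. 247.]
hole expected [410. 352.]
```

```bash

python3 -m crank '[{"tx":0,"ty":0.1,"tz":1.8,"twist":0,"grip":0.5},{"tx":0,"ty":0,"tz":0,"twist":0,"grip":0.5},{"tx":0,"ty":0,"tz":0,"twist":0,"grip":0.5},{"tx":0,"ty":0,"tz":0,"twist":0,"grip":0.5},{"tx":0,"ty":0,"tz":0,"twist":0,"grip":0.5},{"tx":0,"ty":0,"tz":0,"twist":0,"grip":0.5}]'
python3 -c "
from h import *
go(.4445,.395,.0525,73)
s=snap('scene');crop(s,(376,275),(40,35),'s25',10)
p=get_obs()['tool_pos'];w=get_obs()['ee_rot'][2]
d=np.array([np.sin(w),-np.cos(w),0]);X=np.array([np.cos(w),np.sin(w),0])
for k in(-.0235,.0235):
  for a in(-.008,.008):
    q=proj(s,p+[0,0,-.011]+k*d+a*X)[0];print(k,a,((q-[336,240]+.5)*10).round())
"
```

```text
time: 54.42
tool_pos: [0.4437, 0.3953, 0.0799]
ee_rot: [3.141, -0.0, 1.278]
wrist_force: [-0.3, 0.4, 0.1]
width: 0.0471
at [0.4437 0.3953 0.0799] yaw 73.22 tilt [ 1.7998e+02 -2.0000e-02] w 0.0471 F [-0.3  0.4  0.1] t 54.425
tx -0.00 ty 0.08 tz 2.74 cm twist 0.2
-0.0235 -0.008 [511. 369.]
-0.0235 0.008 [466. 403.]
0.0235 -0.008 [365. 266.]
0.0235 0.008 [320. 299.]
```

View pics/s25.png

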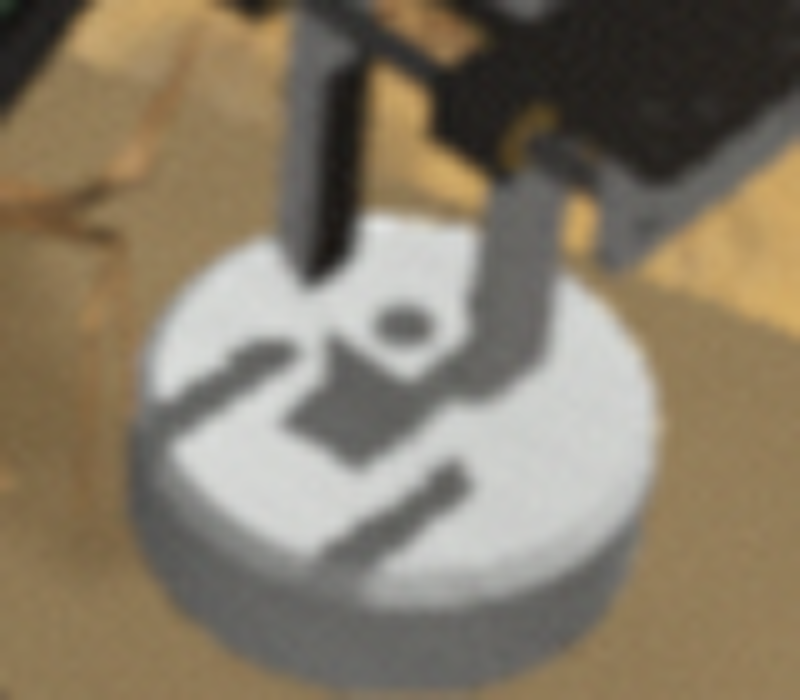

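```bash

python3 -m crank '[{"tx":-0.25,"ty":0.4,"tz":0,"twist":0,"grip":0.5},{"tx":0,"ty":0,"tz":1,"twist":0,"grip":0.5},{"tx":0,"ty":0,"tz":0.8,"twist":0,"grip":0.5},{"tx":0,"ty":0,"tz":0.5,"twist":0,"grip":0.5},{"tx":0,"ty":0,"tz":0,"twist":0,"grip":0.5},{"tx":0,"ty":0,"tz":0,"twist":0,"grip":0.5},{"tx":0,"ty":0,"tz":0,"twist":0,"grip":0.5},{"tx":0,"ty":0,"tz":0,"twist":0,"grip":0.5}]'
python3 -c "
from h import *
go(.4468,.3917,.0525,73)
s=snap('scene');crop(s,(376,275),(40,35),'s26',10)
"
```

```text
time: 55.48
tool_pos: [0.4462, 0.3912, 0.0578]
ee_rot: [-3.141, 0.001, 1.278]
wrist_force: [-2.4, -3.3, 7.5]
width: 0.0469
at [0.4462 0.3912 0.0578] yaw 73.23 tilt [-1.7998e+02  6.0000e-02] w 0.0469 F [-2.4 -3.3  7.5] t 55.475
tx 0.06 ty 0.04 tz 0.53 cm twist 0.2
```

View pics/s26.png

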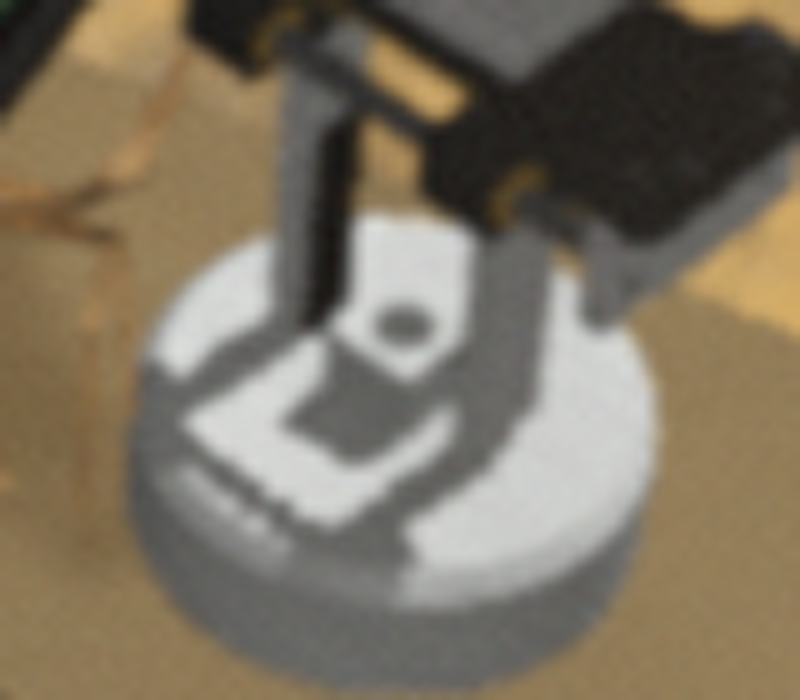

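```bash

python3 -m crank '[{"tx":0,"ty":0,"tz":-0.25,"twist":0,"grip":0.5},{"tx":0,"ty":0,"tz":0,"twist":0,"grip":0.5},{"tx":0,"ty":0,"tz":0,"twist":0,"grip":0.5}]'
python3 -c "
from h import *
go(.4468,.3917,.0605,73)
s=snap('scene')
q=(336+40.4,240+32.4)
print(back(s,q,.067),fitcyl(s,q,.0075,.067,.067,.004,hull=False))
p=get_obs()['tool_pos'];w=get_obs()['ee_rot'][2]
d=np.array([np.sin(w),-np.cos(w),0]);X=np.array([np.cos(w),np.sin(w),0])
print(X,d)
"
```

```text
time: 55.9
tool_pos: [0.4465, 0.3915, 0.0586]
ee_rot: [-3.141, 0.001, 1.278]
wrist_force: [0.8, -0.6, 0.3]
width: 0.0471
at [0.4465 0.3915 0.0586] yaw 73.22 tilt [-1.7998e+02  3.0000e-02] w 0.0471 F [ 0.8 -0.6  0.3] t 55.9
tx 0.02 ty 0.02 tz -0.19 cm twist 0.2
[0.4462138  0.39276307 0.067     ] (array([0.4484, 0.3915]), np.float64(89.9))
[0.28867198 0.95742806 0.        ] [ 0.95742806 -0.28867198  0.        ]
```

```bash

python3 -m crank '[{"tx":0.1,"ty":0,"tz":-0.1,"twist":0,"grip":0.5},{"tx":0,"ty":0,"tz":0,"twist":0,"grip":0.4},{"tx":0,"ty":0,"tz":0,"twist":0,"grip":0.3},{"tx":0,"ty":0,"tz":0,"twist":0,"grip":0},{"tx":0,"ty":0,"tz":0,"twist":0,"grip":0},{"tx":0,"ty":0,"tz":0,"twist":0,"grip":0},{"tx":0,"ty":0,"tz":0,"twist":0,"grip":0},{"tx":0,"ty":0,"tz":0,"twist":0,"grip":0}]'
python3 -c "
from h import *
go(.4468,.3917,.0605,73)
s=snap('scene');crop(s,(376,275),(40,35),'s27',10)
"
```

```text
time: 56.95
tool_pos: [0.4469, 0.3926, 0.06]
ee_rot: [-3.141, 0.0, 1.278]
wrist_force: [-1.2, 0.5, 0.5]
width: 0.0261
at [0.4469 0.3926 0.06  ] yaw 73.22 tilt [-1.7999e+02  1.0000e-02] w 0.0261 F [-1.2  0.5  0.5] t 56.95
tx -0.08 ty 0.02 tz -0.05 cm twist 0.2
```

View pics/s27.png

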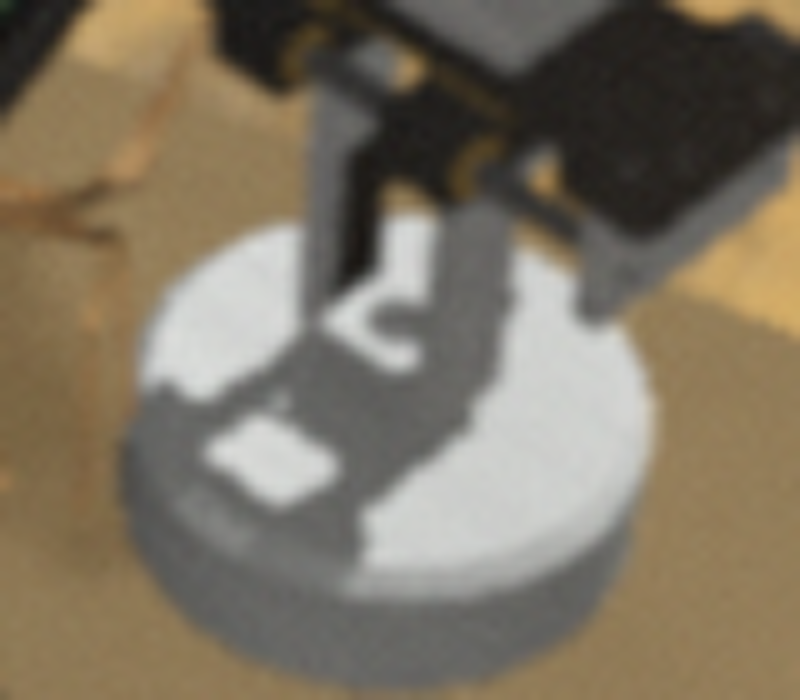

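```bash

python3 -m crank '[{"tx":0,"ty":0,"tz":-2,"twist":0,"grip":0},{"tx":0,"ty":0,"tz":-4,"twist":0,"grip":0},{"tx":0,"ty":0,"tz":-4,"twist":0,"grip":0},{"tx":-4.02,"ty":2.8,"tz":0,"twist":0,"grip":0},{"tx":-4.02,"ty":2.8,"tz":0,"twist":0,"grip":0},{"tx":-4.02,"ty":2.8,"tz":0,"twist":0,"grip":0},{"tx":-4.02,"ty":2.8,"tz":0,"twist":0,"grip":0},{"tx":-4.02,"ty":2.8,"tz":0,"twist":0,"grip":0},{"tx":-4.02,"ty":2.8,"tz":0,"twist":0,"grip":0},{"tx":-4.02,"ty":2.8,"tz":0,"twist":0,"grip":0},{"tx":-4.02,"ty":2.8,"tz":0,"twist":0,"grip":0},{"tx":-4.02,"ty":2.8,"tz":0,"twist":0,"grip":0}]'
python3 -m crank '[{"tx":0,"ty":0,"tz":0,"twist":0,"grip":0},{"tx":0,"ty":0,"tz":0,"twist":0,"grip":0},{"tx":0,"ty":0,"tz":0,"twist":0,"grip":0}]'
python3 -c "
from h import *
go(.584,-.0278,.0875,73)
s=snap('scene','m13');crop(s,(392,160),(50,50),'s28',8)
"
```

```text
time: 58.5
tool_pos: [0.5839, -0.0286, 0.1594]
ee_rot: [-3.141, 0.001, 1.278]
wrist_force: [0.3, 0.1, -2.4]
width: 0.0258
time: 58.88
tool_pos: [0.5835, -0.0255, 0.1599]
ee_rot: [-3.141, 0.0, 1.279]
wrist_force: [0.2, -0.3, -2.4]
width: 0.026
at [ 0.5835 -0.0255  0.1599] yaw 73.3 tilt [-179.97    0.  ] w 0.026 F [ 0.2 -0.3 -2.4] t 58.875
tx -0.20 ty 0.12 tz 7.24 cm twist 0.3
```

View pics/s28.png

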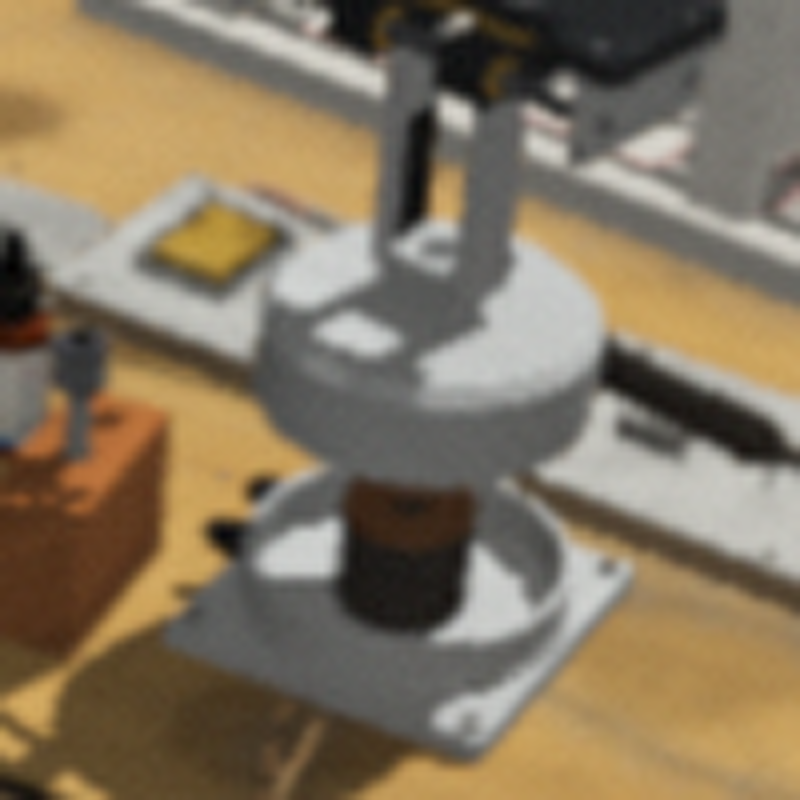

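```bash

python3 -m crank '[{"tx":-0.15,"ty":0.1,"tz":2.5,"twist":0,"grip":0},{"tx":0,"ty":0,"tz":2,"twist":0,"grip":0},{"tx":0,"ty":0,"tz":0.9,"twist":0,"grip":0},{"tx":0,"ty":0,"tz":0,"twist":0,"grip":0},{"tx":0,"ty":0,"tz":0,"twist":0,"grip":0},{"tx":0,"ty":0,"tz":0,"twist":0,"grip":0},{"tx":0,"ty":0,"tz":0,"twist":0,"grip":0},{"tx":0,"ty":0,"tz":0,"twist":0,"grip":0}]'
python3 -c "
from h import *
go(.584,-.0278,.0875,73)
s=snap('scene','m14');crop(s,(392,170),(50,40),'s29',8)
e=get_obs()['tool_pos'][2]-.055
for nm in('scene','top'):
  s=snap(nm)
  c=proj(s,(.584,-.0278,e+.04))[0]
  print(nm,'cover',fitcyl(s,c,.064,e,e+.04,.008),fitcyl(s,c,.064,e+.04,e+.04,.008,hull=False))
"
```

```text
time: 59.92
tool_pos: [0.5845, -0.0284, 0.1064]
ee_rot: [3.141, 0.0, 1.278]
wrist_force: [0.4, -1.1, -2.2]
width: 0.026
at [ 0.5845 -0.0284  0.1064] yaw 73.21 tilt [179.97   0.  ] w 0.026 F [ 0.4 -1.1 -2.2] t 59.925
tx 0.05 ty -0.06 tz 1.89 cm twist 0.2
scene cover (array([ 0.5876, -0.0323]), np.float64(46.9)) (array([ 0.5804, -0.0395]), np.float64(49.4))
top cover (array([ 0.5868, -0.0342]), np.float64(33.2)) (array([ 0.5867, -0.025 ]), np.float64(36.4))
```

View pics/s29.png

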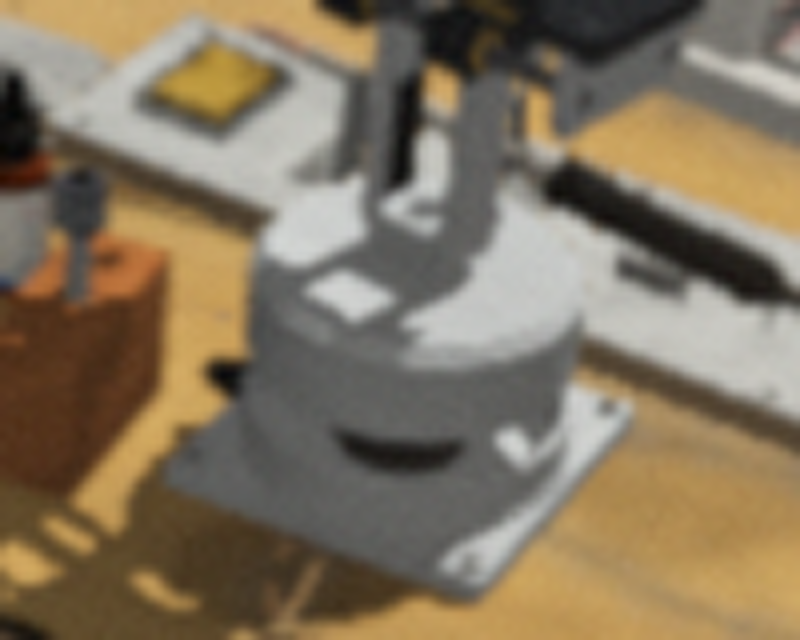

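```bash

python3 -m crank '[{"tx":0.05,"ty":-0.03,"tz":0.8,"twist":0,"grip":0},{"tx":0,"ty":0,"tz":0.2,"twist":0,"grip":0},{"tx":0,"ty":0,"tz":0,"twist":0,"grip":0},{"tx":0,"ty":0,"tz":0,"twist":0,"grip":0},{"tx":0,"ty":0,"tz":0,"twist":0,"grip":0},{"tx":0,"ty":0,"tz":0,"twist":0,"grip":0}]'
python3 -c "
from h import *
go(.584,-.0278,.0875,73)"
python3 -m crank '[{"tx":0,"ty":0,"tz":0.3,"twist":0,"grip":0},{"tx":0,"ty":0,"tz":0,"twist":0,"grip":0},{"tx":0,"ty":0,"tz":0,"twist":0,"grip":0}]'
```

```text
time: 60.82
tool_pos: [0.5843, -0.0278, 0.0964]
ee_rot: [3.141, 0.0, 1.278]
wrist_force: [0.6, 0.1, -2.7]
width: 0.0257
at [ 0.5843 -0.0278  0.0964] yaw 73.22 tilt [179.97   0.  ] w 0.0257 F [ 0.6  0.1 -2.7] t 60.825
tx -0.01 ty -0.03 tz 0.89 cm twist 0.2
time: 61.2
tool_pos: [0.5841, -0.0278, 0.093]
ee_rot: [-3.141, 0.0, 1.278]
wrist_force: [-0.8, -0.0, -1.8]
width: 0.0258
```

```bash

python3 -m crank '[{"tx":0,"ty":0,"tz":0.2,"twist":0,"grip":0},{"tx":0,"ty":0,"tz":0,"twist":0,"grip":0},{"tx":0,"ty":0,"tz":0,"twist":0,"grip":0}]'
python3 -m crank '[{"tx":0,"ty":0,"tz":0.2,"twist":0,"grip":0},{"tx":0,"ty":0,"tz":0,"twist":0,"grip":0},{"tx":0,"ty":0,"tz":0,"twist":0,"grip":0}]'
python3 -c "
from h import *
go(.584,-.0278,.087,73)
s=snap('scene');crop(s,(392,175),(50,40),'s30',8)"
```

```text
time: 61.58
tool_pos: [0.5842, -0.0278, 0.0911]
ee_rot: [-3.142, 0.0, 1.278]
wrist_force: [0.4, -0.5, -2.4]
width: 0.0255
time: 61.95
tool_pos: [0.5844, -0.0279, 0.0896]
ee_rot: [3.141, 0.0, 1.278]
wrist_force: [0.3, 0.1, 0.1]
width: 0.0261
at [ 0.5844 -0.0279  0.0896] yaw 73.21 tilt [1.7996e+02 1.0000e-02] w 0.0261 F [0.3 0.1 0.1] t 61.95
tx -0.00 ty -0.04 tz 0.26 cm twist 0.2
```

View pics/s30.png

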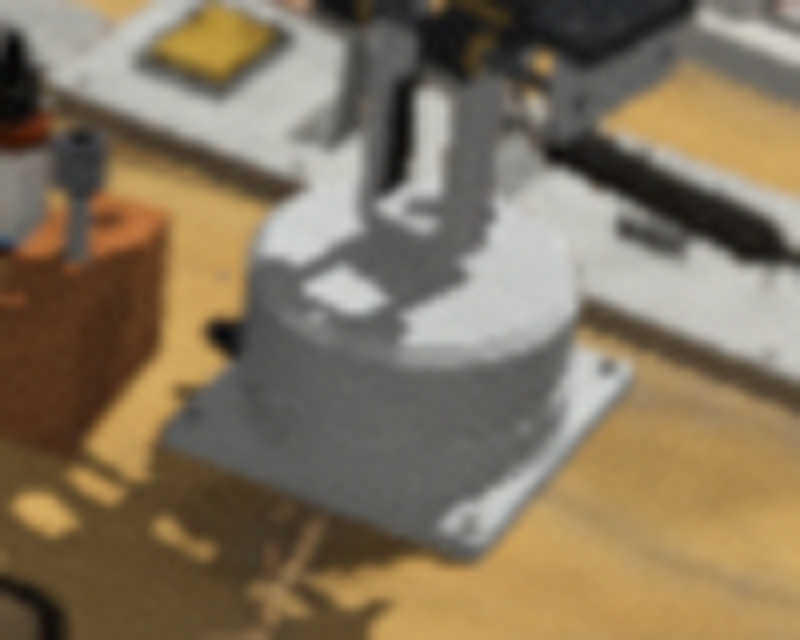

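```bash

python3 -m crank '[{"tx":0,"ty":0,"tz":0.1,"twist":0,"grip":0},{"tx":0,"ty":0,"tz":0,"twist":0,"grip":0},{"tx":0,"ty":0,"tz":0,"twist":0,"grip":0}]'
python3 -c "
from h import *
o=get_obs();print(o['wrist_torque'],o['ee_rot'])"
python3 -m crank '[{"tx":0,"ty":0,"tz":0.1,"twist":0,"grip":0},{"tx":0,"ty":0,"tz":0,"twist":0,"grip":0},{"tx":0,"ty":0,"tz":0,"twist":0,"grip":0}]'
python3 -c "
from h import *
o=get_obs();print(o['wrist_torque'],o['ee_rot'])"
```

```text
time: 62.38
tool_pos: [0.5844, -0.0281, 0.0888]
ee_rot: [3.141, 0.0, 1.278]
wrist_force: [-1.4, -2.7, 3.2]
width: 0.026
[-0.15225967  0.16325352  0.04423034] [3.14056795e+00 3.68949099e-04 1.27777373e+00]
time: 62.75
tool_pos: [0.5837, -0.0283, 0.0878]
ee_rot: [-3.141, 0.001, 1.278]
wrist_force: [-2.9, -2.7, 4.8]
width: 0.0257
[-0.25298135  0.59686957  0.16233659] [-3.14112858e+00  1.31495685e-03  1.27794077e+00]
```

```bash

python3 -m crank '[{"tx":-0.12,"ty":-0.07,"tz":0,"twist":0,"grip":0},{"tx":0,"ty":0,"tz":0,"twist":0,"grip":0},{"tx":0,"ty":0,"tz":0,"twist":0,"grip":0},{"tx":0,"ty":0,"tz":0,"twist":0,"grip":0}]'
python3 -c "
from h import *
o=get_obs();print(o['wrist_torque'],o['ee_rot'])"
```

```text
time: 63.25
tool_pos: [0.5832, -0.0287, 0.0873]
ee_rot: [3.141, 0.0, 1.278]
wrist_force: [-0.9, -1.3, 5.4]
width: 0.026
[-0.03087009  0.23254406  0.13524175] [3.14132813e+00 8.69124864e-05 1.27793049e+00]
```

```bash

python3 -m crank '[{"tx":0,"ty":0,"tz":0.1,"twist":0,"grip":0},{"tx":0,"ty":0,"tz":0,"twist":0,"grip":0},{"tx":0,"ty":0,"tz":0,"twist":0,"grip":0}]'
python3 -c "
from h import *
o=get_obs();print(o['wrist_torque'],o['ee_rot'])
s=snap('scene');crop(s,(392,175),(50,40),'s31',8)"
```

```text
time: 63.62
tool_pos: [0.5832, -0.0289, 0.0869]
ee_rot: [3.141, 0.001, 1.278]
wrist_force: [-2.4, -2.2, 7.1]
width: 0.026
[-0.10324895  0.48608296  0.01655921] [3.14101713e+00 5.50973796e-04 1.27799889e+00]
```

View pics/s31.png

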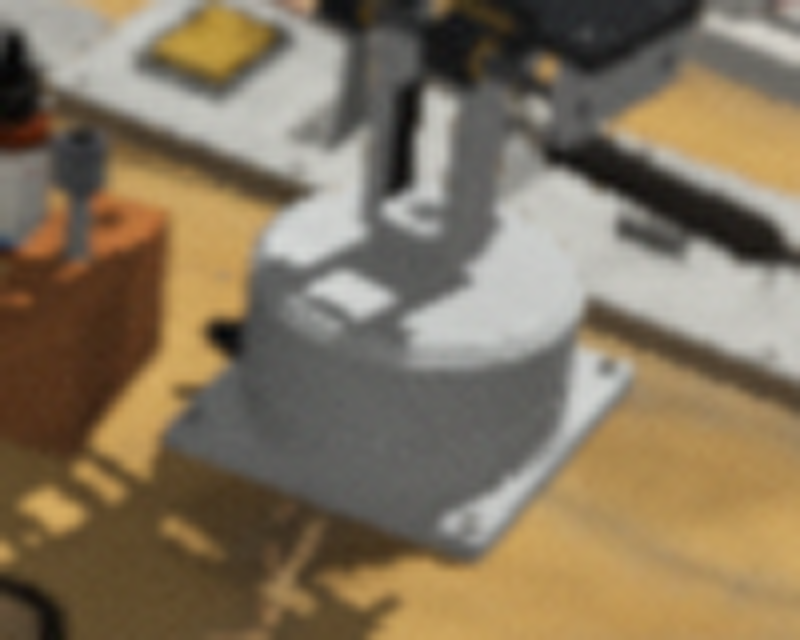

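```bash

python3 -m crank '[{"tx":-0.1,"ty":-0.08,"tz":-0.05,"twist":0,"grip":0},{"tx":0,"ty":0,"tz":0,"twist":0,"grip":0},{"tx":0,"ty":0,"tz":0,"twist":0,"grip":0},{"tx":0,"ty":0,"tz":0,"twist":0,"grip":0}]'
python3 -c "
from h import *
o=get_obs();print(o['wrist_torque'],o['ee_rot'])"
```

```text
time: 64.18
tool_pos: [0.5828, -0.0292, 0.087]
ee_rot: [3.14, -0.001, 1.278]
wrist_force: [1.0, 0.8, 4.0]
width: 0.0258
[ 0.25147703 -0.40670817 -0.00951808] [ 3.14011592e+00 -7.37735715e-04  1.27800328e+00]
```

```bash

python3 -m crank '[{"tx":0.05,"ty":0.04,"tz":0,"twist":0,"grip":0},{"tx":0,"ty":0,"tz":0,"twist":0,"grip":0},{"tx":0,"ty":0,"tz":0,"twist":0,"grip":0.4},{"tx":0,"ty":0,"tz":0,"twist":0,"grip":0.4},{"tx":0,"ty":0,"tz":0,"twist":0,"grip":0.4},{"tx":0,"ty":0,"tz":-3,"twist":0,"grip":0.4},{"tx":0,"ty":0,"tz":-4,"twist":0,"grip":0.4},{"tx":0,"ty":0,"tz":-5,"twist":0,"grip":0.5},{"tx":0,"ty":0,"tz":0,"twist":0,"grip":0.5},{"tx":-6,"ty":0,"tz":0,"twist":0,"grip":0.5},{"tx":-6,"ty":-3,"tz":0,"twist":0,"grip":0.5},{"tx":0,"ty":-3,"tz":0,"twist":0,"grip":0.5}]'
python3 -c "
from h import *
go(.7,.02,.2)
s=snap('scene','m15');crop(s,(392,175),(50,40),'s32',8)
t=snap('top','m16');crop(t,(460,243),(38,38),'t32',9)
"
```

```text
time: 65.68
tool_pos: [0.4914, -0.126, 0.2046]
ee_rot: [-3.138, 0.001, 1.273]
wrist_force: [0.1, 0.2, 0.4]
width: 0.0466
at [ 0.4914 -0.126   0.2046] yaw 72.92 tilt [-1.798e+02  6.000e-02] w 0.0466 F [0.1 0.2 0.4] t 65.675
tx 20.08 ty 15.65 tz 0.46 cm
```

View pics/s32.png

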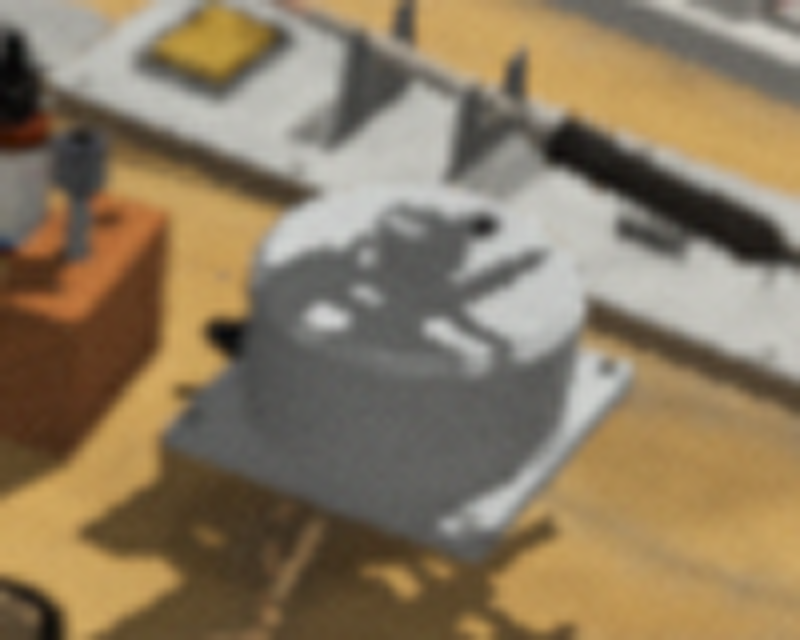

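View pics/t32.png

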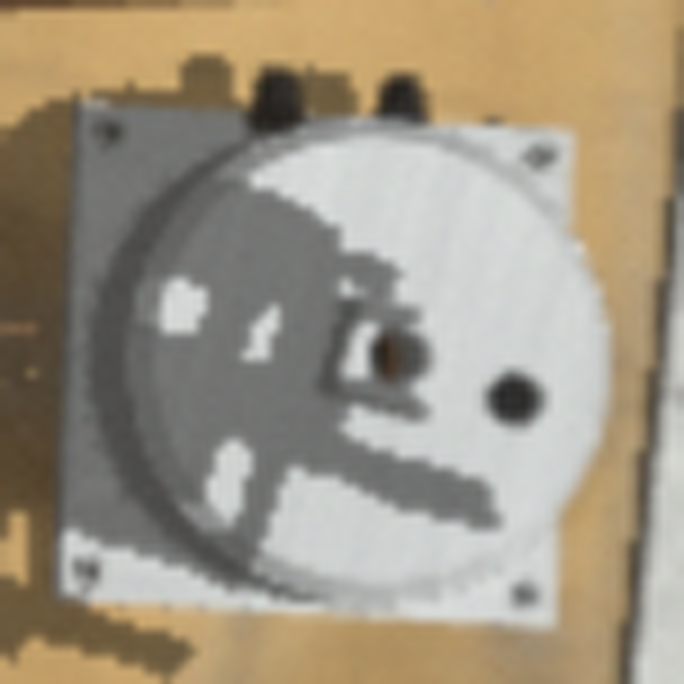

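```bash
python3 - <<'E'
from h import *
for nm in('top','scene'):
    s=snap(nm)
    for z in(.068,.072,.077):
        c=proj(s,(.586,-.027,z))[0]
        print(nm,z,'hull',fitcyl(s,c,.064,.01,z,.008),'top',fitcyl(s,c,.064,z,z,.008,hull=False))
    c=proj(s,(.586,-.027,.094))[0];print(c,'hole',fitcyl(s,c,.0075,.094,.094,.006,hull=False))
    if nm=='top':
        f=cv2.resize(s['frame'][200:290,415:505,::-1],None,fx=8,fy=8,interpolation=cv2.INTER_CUBIC)
        for x,y in((.586,-.0265),(.587,-.0255)):
          for r,z,col in((.064,.072,(0,0,255)),(.0075,.094,(255,0,0))):
            cv2.polylines(f,[np.round((proj(s,circ(x,y,z,r))-[415,200]+.5)*8-.5).astype(int)],True,col if x==.586 else (0,255,0),1)
        cv2.imwrite('pics/ov.png',f)
E
```

```text
top 0.068 hull (array([ 0.5803, -0.0239]), np.float64(46.7)) top (array([ 0.5797, -0.0246]), np.float64(50.1))
top 0.072 hull (array([ 0.5803, -0.0221]), np.float64(47.8)) top (array([ 0.5794, -0.023 ]), np.float64(50.0))
top 0.077 hull (array([ 0.5797, -0.021 ]), np.float64(48.7)) top (array([ 0.5793, -0.0214]), np.float64(49.8))
[466.51989705 243.49118879] hole (array([ 0.5854, -0.0245]), np.float64(83.5))
scene 0.068 hull (array([ 0.5833, -0.0143]), np.float64(45.9)) top (array([ 0.5858, -0.0276]), np.float64(39.6))
scene 0.072 hull (array([ 0.5842, -0.0218]), np.float64(38.4)) top (array([ 0.5838, -0.022 ]), np.float64(39.8))
scene 0.077 hull (array([ 0.5795, -0.0028]), np.float64(45.6)) top (array([ 0.5814, -0.0148]), np.float64(39.8))
[394.53819553 162.11039047] hole (array([ 0.5951, -0.0202]), np.float64(53.3))
```

View pics/ov.png

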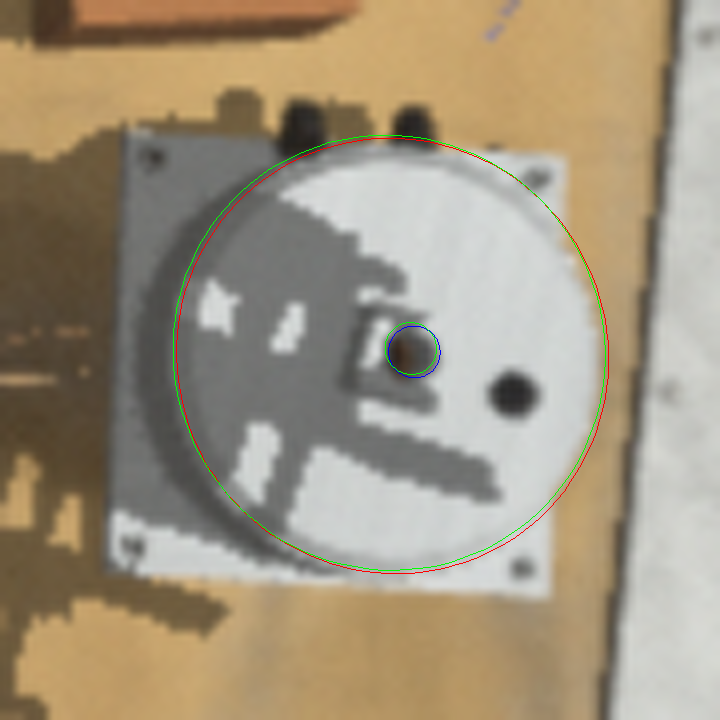

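```bash
python3 - <<'E'
from h import *
s=snap('top')
d=cams.outline_of(s,'through_bolt');print([(x['conf'],x['centre'],x['region'].sum()) for x in d])
m=d[0]['region'];ys,xs=np.nonzero(m);print(xs.min(),xs.max(),ys.min(),ys.max())
crop(s,(442,192),(28,22),'t40',14)
for uv in((447,190),(446,191)):
  print(fitcyl(s,uv,.011,.115,.115,.005,hull=False),fitcyl(s,uv,.011,.095,.115,.005))
s=snap('scene')
d=cams.outline_of(s,'through_bolt');print([(x['conf'],x['centre'],x['region'].sum()) for x in d])
crop(s,(354,163),(25,25),'s40',14)
c=proj(s,(.703,.026,.115))[0];print(c,fitcyl(s,c,.011,.095,.115,.008))
E
```

```text
[]Traceback (most recent call last):
  File "<stdin>", line 4, in <module>
IndexError: list index out of range
```

```bash
python3 - <<'E'
from h import *
s=snap('top')
crop(s,(442,192),(28,22),'t40',14)
for uv in((447,190),(446,191)):
  print(fitcyl(s,uv,.011,.115,.115,.005,hull=False),fitcyl(s,uv,.011,.095,.115,.005))
s=snap('scene')
d=cams.outline_of(s,'through_bolt');print([(x['conf'],x['centre'],x['region'].sum()) for x in d])
crop(s,(354,163),(25,25),'s40',14)
c=proj(s,(.703,.026,.115))[0];print(c,fitcyl(s,c,.011,.095,.115,.008))
E
```

```text
(array([0.7048, 0.0263]), np.float64(61.8)) (array([0.7067, 0.0219]), np.float64(65.5))
(array([0.7048, 0.0263]), np.float64(61.8)) (array([0.7067, 0.0219]), np.float64(65.5))
[]
[352.26866498 153.90172851] (array([0.7102, 0.017 ]), np.float64(46.2))
```

View pics/t40.png

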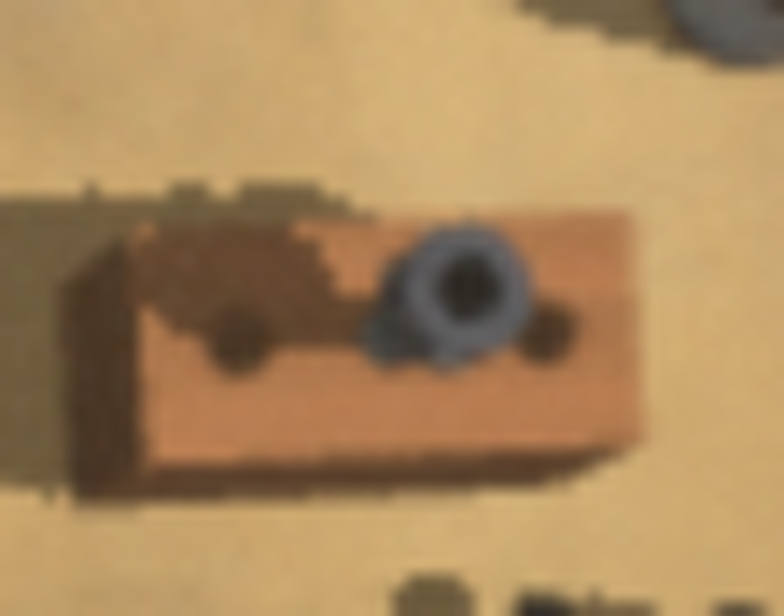

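View pics/s40.png

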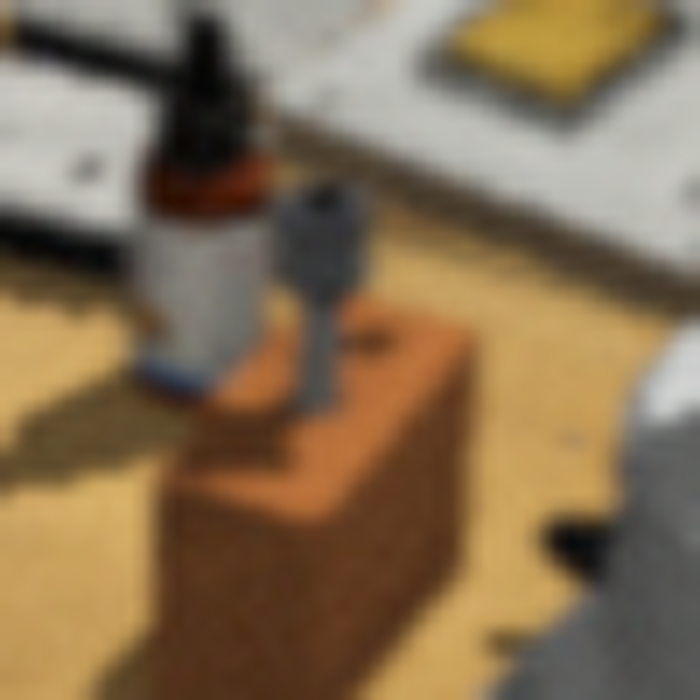

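```bash
python3 - <<'E'
from h import *
s=snap('top')
print(back(s,(446.9,190.25),.115),back(s,(441.57,193.4),.065))
s=snap('scene')
print(back(s,(351.6,151.6),.115), back(s,(329+318.5/14-.5,138+395/14-.5),.065))
go(.70,.025,.2)
E
```

```text
[0.70709616 0.02119836 0.115     ] [0.7068229  0.02134867 0.065     ]
[0.71067543 0.01554563 0.115     ] [0.70943047 0.01661616 0.065     ]
at [ 0.4942 -0.1231  0.2064] yaw 73.26 tilt [-179.98    0.  ] w 0.047 F [-0.5 -0.9 -0.5] t 66.225
tx 20.11 ty 15.44 tz 0.64 cm
```

```bash

python3 -m crank '[{"tx":3.96,"ty":3.23,"tz":0,"twist":0,"grip":0.5},{"tx":3.96,"ty":3.23,"tz":0,"twist":0,"grip":0.5},{"tx":3.96,"ty":3.23,"tz":0,"twist":0,"grip":0.5},{"tx":3.96,"ty":3.23,"tz":0,"twist":0,"grip":0.5},{"tx":3.96,"ty":3.23,"tz":0,"twist":0,"grip":0.5},{"tx":0,"ty":0,"tz":3,"twist":0,"grip":0.5},{"tx":0,"ty":0,"tz":3,"twist":0,"grip":0.5},{"tx":0,"ty":0,"tz":0,"twist":0,"grip":0.5},{"tx":0,"ty":0,"tz":0,"twist":0,"grip":0.5},{"tx":0,"ty":0,"tz":0,"twist":0,"grip":0.5},{"tx":0,"ty":0,"tz":0,"twist":0,"grip":0.5},{"tx":0,"ty":0,"tz":0,"twist":0,"grip":0.5}]'
python3 -c "
from h import *
go(.706,.02,.1085,73)
s=snap('scene','m17');crop(s,(354,155),(30,30),'s41',12)
p=get_obs()['tool_pos'];w=get_obs()['ee_rot'][2]
d=np.array([np.sin(w),-np.cos(w),0]);X=np.array([np.cos(w),np.sin(w),0])
for k in(-.0235,.0235):
  for a in(-.008,.008):
    q=proj(s,p+[0,0,-.011]+k*d+a*X)[0];print(k,a,((q-[324,125]+.5)*12).round())
"
```

```text
time: 67.72
tool_pos: [0.7057, 0.0195, 0.1476]
ee_rot: [3.14, -0.0, 1.278]
wrist_force: [0.1, -0.1, 0.6]
width: 0.0472
at [0.7057 0.0195 0.1476] yaw 73.21 tilt [ 1.7992e+02 -2.0000e-02] w 0.0472 F [ 0.1 -0.1  0.6] t 67.725
tx 0.05 ty 0.01 tz 3.91 cm twist 0.2
-0.0235 -0.008 [442. 290.]
-0.0235 0.008 [397. 314.]
0.0235 -0.008 [306. 218.]
0.0235 0.008 [261. 241.]
```

View pics/s41.png

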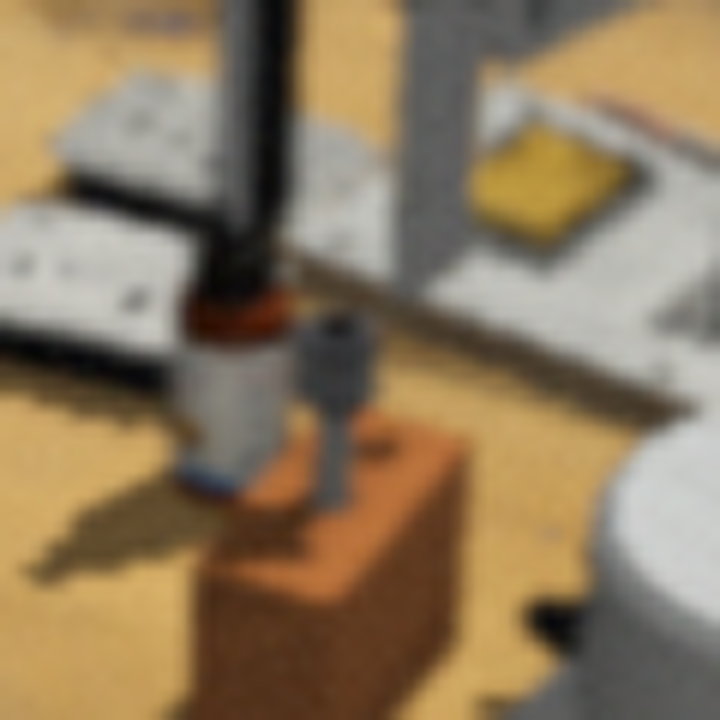

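```bash

python3 -m crank '[{"tx":0.15,"ty":0.05,"tz":1.8,"twist":0,"grip":0.5},{"tx":0,"ty":0,"tz":0,"twist":0,"grip":0.5},{"tx":0,"ty":0,"tz":0,"twist":0,"grip":0.45},{"tx":0,"ty":0,"tz":0,"twist":0,"grip":0.45},{"tx":0,"ty":0,"tz":0,"twist":0,"grip":0.45},{"tx":0,"ty":0,"tz":0,"twist":0,"grip":0.45}]'
python3 -c "
from h import *
go(.706,.02,.1085,73)
s=snap('scene','m18');crop(s,(354,155),(30,30),'s42',12)
p=get_obs()['tool_pos'];w=get_obs()['ee_rot'][2]
d=np.array([np.sin(w),-np.cos(w),0]);X=np.array([np.cos(w),np.sin(w),0])
for k in(-.021,.021):
  for a in(-.008,.008):
    q=proj(s,p+[0,0,-.011]+k*d+a*X)[0];print(k,a,((q-[324,125]+.5)*12).round())
for z in(.115,p[2]-.011): print('axis',((proj(s,[p[0],p[1],z])[0]-[324,125]+.5)*12).round())
"
```

```text
time: 68.53
tool_pos: [0.7065, 0.0209, 0.129]
ee_rot: [3.141, -0.0, 1.278]
wrist_force: [0.0, -0.4, 0.3]
width: 0.0421
at [0.7065 0.0209 0.129 ] yaw 73.22 tilt [179.97  -0.  ] w 0.0421 F [ 0.  -0.4  0.3] t 68.525
tx -0.10 ty -0.03 tz 2.05 cm twist 0.2
-0.021 -0.008 [425. 351.]
-0.021 0.008 [381. 375.]
0.021 -0.008 [305. 286.]
0.021 0.008 [261. 309.]
axis [342. 340.]
axis [343. 330.]
```

View pics/s42.png

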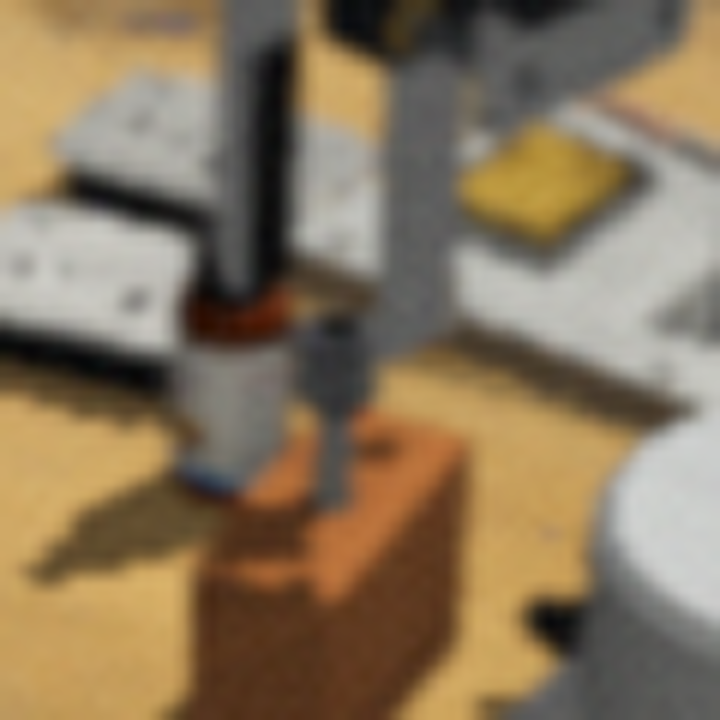

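```bash

python3 -m crank '[{"tx":0,"ty":0,"tz":1,"twist":0,"grip":0.45},{"tx":0,"ty":0,"tz":0.9,"twist":0,"grip":0.45},{"tx":0,"ty":0,"tz":0,"twist":0,"grip":0.45},{"tx":0,"ty":0,"tz":0,"twist":0,"grip":0.45},{"tx":0,"ty":0,"tz":0,"twist":0,"grip":0.45},{"tx":0,"ty":0,"tz":0,"twist":0,"grip":0.45}]'
python3 -c "
from h import *
go(.7065,.0209,.1085,73)"
```

```text
time: 69.32
tool_pos: [0.7066, 0.0209, 0.1101]
ee_rot: [3.141, -0.0, 1.278]
wrist_force: [-0.5, -0.9, -0.0]
width: 0.042
at [0.7066 0.0209 0.1101] yaw 73.22 tilt [ 1.7995e+02 -1.0000e-02] w 0.042 F [-0.5 -0.9 -0. ] t 69.325
tx -0.01 ty -0.01 tz 0.16 cm twist 0.2
```

```bash

python3 -m crank '[{"tx":0,"ty":0,"tz":0.12,"twist":0,"grip":0.45},{"tx":0,"ty":0,"tz":0,"twist":0,"grip":0.35},{"tx":0,"ty":0,"tz":0,"twist":0,"grip":0.3},{"tx":0,"ty":0,"tz":0,"twist":0,"grip":0},{"tx":0,"ty":0,"tz":0,"twist":0,"grip":0},{"tx":0,"ty":0,"tz":0,"twist":0,"grip":0},{"tx":0,"ty":0,"tz":0,"twist":0,"grip":0},{"tx":0,"ty":0,"tz":0,"twist":0,"grip":0}]'
python3 -c "
from h import *
go(.5836,-.0275,.22,73)
s=snap('scene','m19');crop(s,(354,155),(30,30),'s43',12)"
```

```text
time: 70.32
tool_pos: [0.7062, 0.021, 0.1085]
ee_rot: [-3.141, 0.0, 1.278]
wrist_force: [-1.7, -0.1, 1.8]
width: 0.0201
at [0.7062 0.021  0.1085] yaw 73.22 tilt [-1.7998e+02  1.0000e-02] w 0.0201 F [-1.7 -0.1  1.8] t 70.325
tx -8.18 ty -10.34 tz -11.15 cm twist 0.2
```

View pics/s43.png

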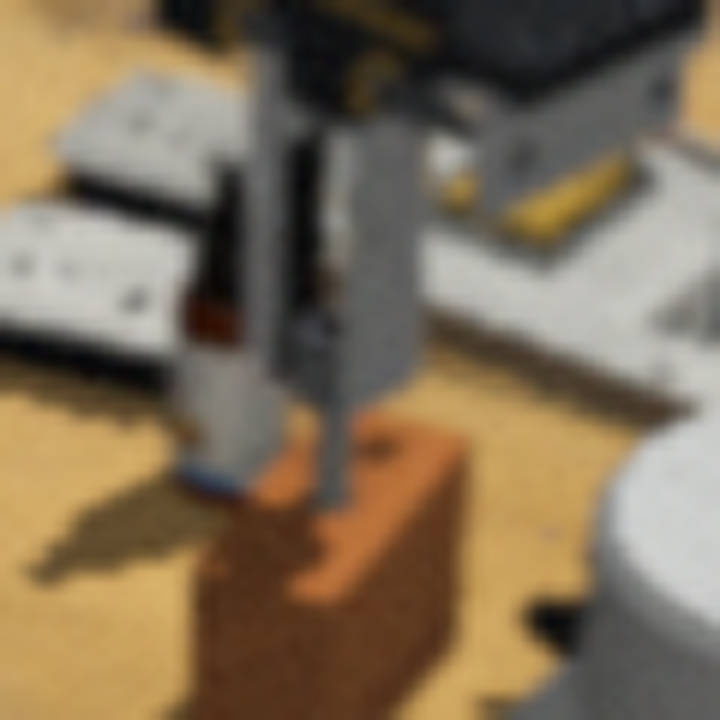

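```bash

python3 -m crank '[{"tx":0,"ty":0,"tz":-2,"twist":0,"grip":0},{"tx":0,"ty":0,"tz":-3,"twist":0,"grip":0},{"tx":0,"ty":0,"tz":-3,"twist":0,"grip":0},{"tx":0,"ty":0,"tz":-3,"twist":0,"grip":0},{"tx":0,"ty":0,"tz":0,"twist":0,"grip":0},{"tx":-2.72,"ty":-3.44,"tz":0,"twist":0,"grip":0},{"tx":-2.72,"ty":-3.44,"tz":0,"twist":0,"grip":0},{"tx":-2.72,"ty":-3.44,"tz":0,"twist":0,"grip":0},{"tx":0,"ty":0,"tz":0,"twist":0,"grip":0},{"tx":0,"ty":0,"tz":0,"twist":0,"grip":0},{"tx":0,"ty":0,"tz":0,"twist":0,"grip":0},{"tx":0,"ty":0,"tz":0,"twist":0,"grip":0}]'
python3 -c "
from h import *
go(.5836,-.0275,.2,73)
s=snap('scene','m20');crop(s,(395,150),(50,50),'s44',8)
t=snap('top','m21')"
```

```text
time: 71.88
tool_pos: [0.5849, -0.0271, 0.2181]
ee_rot: [-3.141, 0.0, 1.279]
wrist_force: [0.6, 0.6, -1.0]
width: 0.02
at [ 0.5849 -0.0271  0.2181] yaw 73.25 tilt [-179.99    0.  ] w 0.02 F [ 0.6  0.6 -1. ] t 71.875
tx -0.08 ty -0.11 tz 1.81 cm twist 0.3
```

View pics/s44.png

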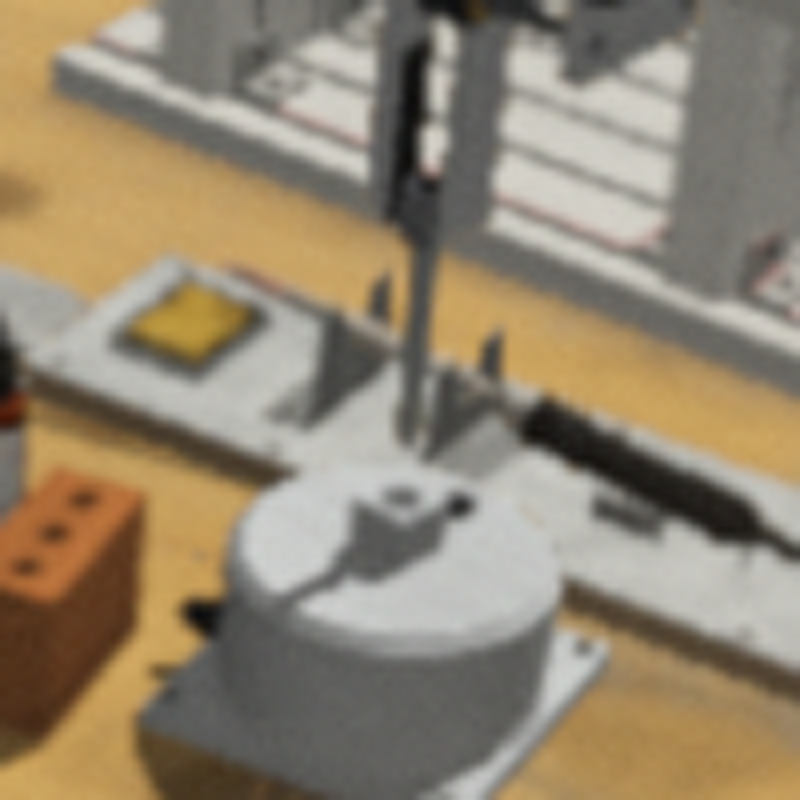

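```bash

python3 -m crank '[{"tx":-0.05,"ty":-0.1,"tz":1.0,"twist":0,"grip":0},{"tx":0,"ty":0,"tz":0,"twist":0,"grip":0},{"tx":0,"ty":0,"tz":0,"twist":0,"grip":0},{"tx":0,"ty":0,"tz":0,"twist":0,"grip":0},{"tx":0,"ty":0,"tz":0,"twist":0,"grip":0}]'
python3 -c "
from h import *
go(.5836,-.0275,.2,73)
s=snap('scene','m22');crop(s,(395,150),(25,25),'s45',16)
p=get_obs()['tool_pos']
f=lambda X:((proj(s,X)[0]-[370,125]+.5)*16).round(1)
for z in(p[2]-.1035,.094,p[2]-.0135): print(z,f([p[0],p[1],z]))
print(f([p[0]+.01,p[1],.094]),f([p[0],p[1]+.01,.094]))
"
```

```text
time: 72.6
tool_pos: [0.583, -0.0276, 0.2088]
ee_rot: [3.141, -0.0, 1.278]
wrist_force: [0.2, -0.2, -0.9]
width: 0.0201
at [ 0.583  -0.0276  0.2088] yaw 73.22 tilt [179.97  -0.  ] w 0.0201 F [ 0.2 -0.2 -0.9] t 72.6
tx 0.03 ty 0.05 tz 0.88 cm twist 0.2
0.10519650154822756 [422.  554.5]
0.094 [416.6 604.7]
0.19519650154822754 [467.3 133.4]
[367.9 589.9] [395.3 630.2]
```

View pics/s45.png

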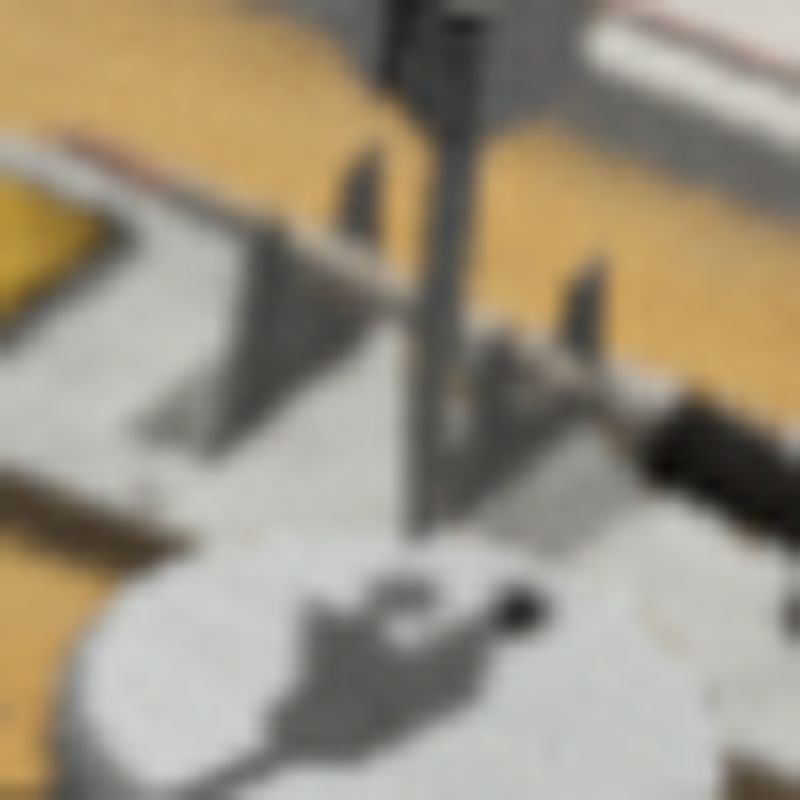

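```bash

python3 -m crank '[{"tx":0.16,"ty":0,"tz":0.75,"twist":0,"grip":0},{"tx":0,"ty":0,"tz":0,"twist":0,"grip":0},{"tx":0,"ty":0,"tz":0,"twist":0,"grip":0},{"tx":0,"ty":0,"tz":0,"twist":0,"grip":0},{"tx":0,"ty":0,"tz":0,"twist":0,"grip":0}]'
python3 -c "
from h import *
go(.5835,-.026,.1975,73)
s=snap('scene','m23');crop(s,(395,155),(25,25),'s46',16)
p=get_obs()['tool_pos']
f=lambda X:((proj(s,X)[0]-[370,130]+.5)*16).round(1)
for z in(p[2]-.1035,.094,p[2]-.0135): print(z,f([p[0],p[1],z]))
"
```

```text
time: 73.28
tool_pos: [0.5835, -0.0261, 0.2011]
ee_rot: [3.141, 0.0, 1.278]
wrist_force: [-0.9, 0.4, -1.4]
width: 0.0196
at [ 0.5835 -0.0261  0.2011] yaw 73.22 tilt [179.98   0.  ] w 0.0196 F [-0.9  0.4 -1.4] t 73.275
tx 0.01 ty 0.00 tz 0.36 cm twist 0.2
0.09763401094187503 [412.8 511.6]
0.094 [411.  527.8]
0.187634010941875 [457.6  93. ]
```

View pics/s46.png

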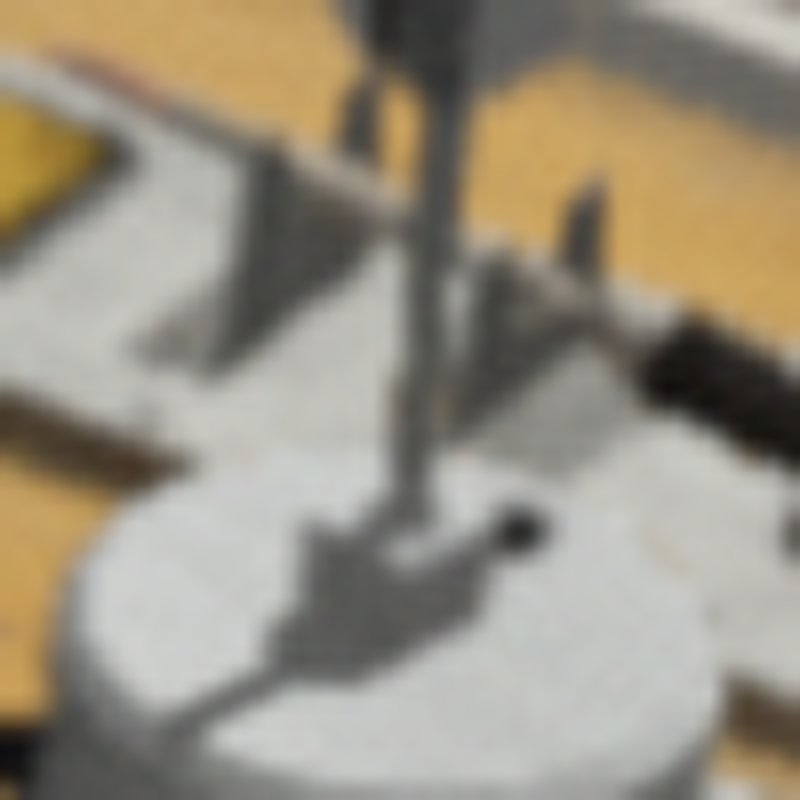

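```bash

python3 -m crank '[{"tx":0,"ty":0.09,"tz":0.4,"twist":0,"grip":0},{"tx":0,"ty":0,"tz":0.3,"twist":0,"grip":0},{"tx":0,"ty":0,"tz":0,"twist":0,"grip":0},{"tx":0,"ty":0,"tz":0,"twist":0,"grip":0}]'
python3 -m crank '[{"tx":0,"ty":0,"tz":0.5,"twist":0,"grip":0},{"tx":0,"ty":0,"tz":0.3,"twist":0,"grip":0},{"tx":0,"ty":0,"tz":0,"twist":0,"grip":0},{"tx":0,"ty":0,"tz":0,"twist":0,"grip":0}]'
python3 -c "
from h import *
go(.5835,-.026,.1975,73)
s=snap('scene','m24');crop(s,(395,155),(25,25),'s47',16)"
```

```text
time: 73.82
tool_pos: [0.5842, -0.0263, 0.1939]
ee_rot: [-3.142, 0.0, 1.278]
wrist_force: [0.3, 0.0, -0.7]
width: 0.0205
time: 74.32
tool_pos: [0.5843, -0.0263, 0.186]
ee_rot: [3.142, 0.0, 1.278]
wrist_force: [-0.3, 0.6, -1.1]
width: 0.0196
at [ 0.5843 -0.0263  0.186 ] yaw 73.22 tilt [180.   0.] w 0.0196 F [-0.3  0.6 -1.1] t 74.325
tx 0.01 ty -0.08 tz -1.15 cm twist 0.2
```

View pics/s47.png

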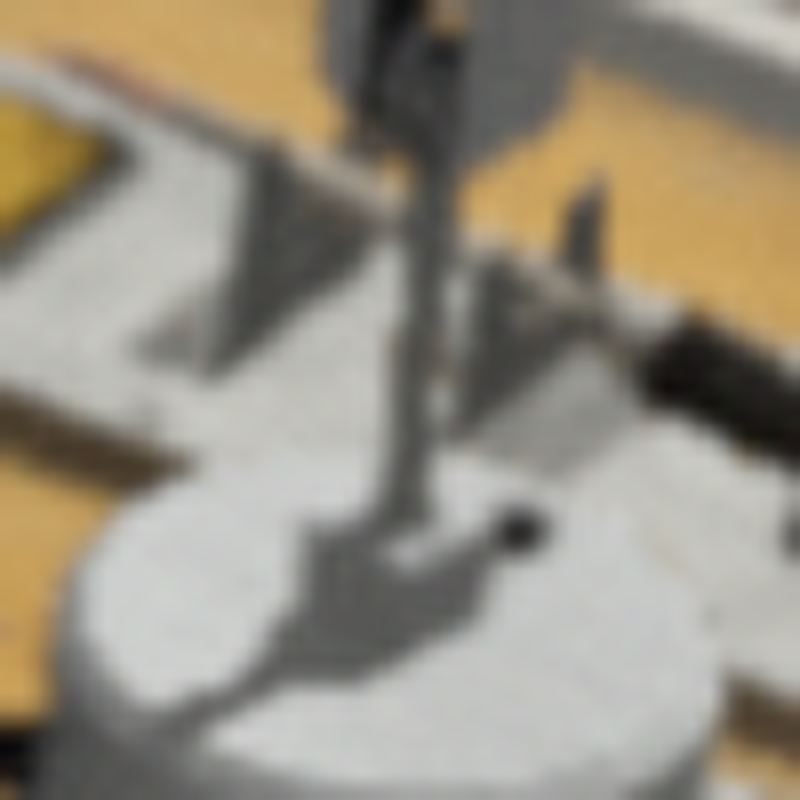

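```bash

python3 -m crank '[{"tx":0,"ty":0,"tz":0.8,"twist":0,"grip":0},{"tx":0,"ty":0,"tz":0.8,"twist":0,"grip":0},{"tx":0,"ty":0,"tz":0.6,"twist":0,"grip":0},{"tx":0,"ty":0,"tz":0,"twist":0,"grip":0},{"tx":0,"ty":0,"tz":0,"twist":0,"grip":0}]'
python3 -m crank '[{"tx":0,"ty":0,"tz":0.4,"twist":0,"grip":0},{"tx":0,"ty":0,"tz":0.4,"twist":0,"grip":0},{"tx":0,"ty":0,"tz":0,"twist":0,"grip":0},{"tx":0,"ty":0,"tz":0,"twist":0,"grip":0}]'
python3 -m crank '[{"tx":0,"ty":0,"tz":0.4,"twist":0,"grip":0},{"tx":0,"ty":0,"tz":0.4,"twist":0,"grip":0},{"tx":0,"ty":0,"tz":0,"twist":0,"grip":0},{"tx":0,"ty":0,"tz":0,"twist":0,"grip":0}]'
```

```text
time: 75.0
tool_pos: [0.5844, -0.0263, 0.1641]
ee_rot: [3.141, 0.0, 1.278]
wrist_force: [0.3, 1.1, -1.4]
width: 0.0201
time: 75.5
tool_pos: [0.5842, -0.0263, 0.1559]
ee_rot: [3.142, 0.0, 1.278]
wrist_force: [-0.2, 0.2, -2.0]
width: 0.02
time: 76.0
tool_pos: [0.5842, -0.0263, 0.1479]
ee_rot: [-3.142, 0.0, 1.278]
wrist_force: [-0.6, 0.4, -1.7]
width: 0.02
```

Through the disc without contact; on through the cores.

```bash

python3 -m crank '[{"tx":0,"ty":0,"tz":0.6,"twist":0,"grip":0},{"tx":0,"ty":0,"tz":0.6,"twist":0,"grip":0},{"tx":0,"ty":0,"tz":0.6,"twist":0,"grip":0},{"tx":0,"ty":0,"tz":0.6,"twist":0,"grip":0},{"tx":0,"ty":0,"tz":0,"twist":0,"grip":0},{"tx":0,"ty":0,"tz":0,"twist":0,"grip":0}]'
python3 -m crank '[{"tx":0,"ty":0,"tz":0.4,"twist":0,"grip":0},{"tx":0,"ty":0,"tz":0.3,"twist":0,"grip":0},{"tx":0,"ty":0,"tz":0,"twist":0,"grip":0},{"tx":0,"ty":0,"tz":0,"twist":0,"grip":0}]'
python3 -m crank '[{"tx":0,"ty":0,"tz":0.3,"twist":0,"grip":0},{"tx":0,"ty":0,"tz":0,"twist":0,"grip":0},{"tx":0,"ty":0,"tz":0,"twist":0,"grip":0}]'
```

```text
time: 76.75
tool_pos: [0.5843, -0.0263, 0.1241]
ee_rot: [3.141, 0.0, 1.278]
wrist_force: [0.3, -1.1, -1.0]
width: 0.02
time: 77.25
tool_pos: [0.5843, -0.0263, 0.117]
ee_rot: [3.141, 0.0, 1.278]
wrist_force: [0.1, -0.7, -0.9]
width: 0.0198
time: 77.62
tool_pos: [0.5842, -0.0263, 0.1139]
ee_rot: [-3.142, 0.0, 1.278]
wrist_force: [1.0, 0.4, -0.7]
width: 0.0203
```

```bash

python3 -m crank '[{"tx":0,"ty":0,"tz":0.3,"twist":0,"grip":0},{"tx":0,"ty":0,"tz":0,"twist":0,"grip":0},{"tx":0,"ty":0,"tz":0,"twist":0,"grip":0}]'
python3 -m crank '[{"tx":0,"ty":0,"tz":0.2,"twist":0,"grip":0},{"tx":0,"ty":0,"tz":0,"twist":0,"grip":0},{"tx":0,"ty":0,"tz":0,"twist":0,"grip":0}]'
python3 -m crank '[{"tx":0,"ty":0,"tz":0.1,"twist":0,"grip":0},{"tx":0,"ty":0,"tz":0,"twist":0,"grip":0},{"tx":0,"ty":0,"tz":0,"twist":0,"grip":0}]'
```

```text
time: 78.0
tool_pos: [0.5842, -0.0263, 0.1109]
ee_rot: [-3.142, 0.0, 1.278]
wrist_force: [-0.5, -0.4, -0.5]
width: 0.0202
time: 78.38
tool_pos: [0.5842, -0.0263, 0.1089]
ee_rot: [3.142, 0.0, 1.278]
wrist_force: [0.8, -0.4, -2.0]
width: 0.0203
time: 78.75
tool_pos: [0.5842, -0.0263, 0.1079]
ee_rot: [3.142, 0.0, 1.278]
wrist_force: [-0.5, 0.9, -1.2]
width: 0.02
```

```bash

python3 -m crank '[{"tx":0,"ty":0,"tz":0.08,"twist":0,"grip":0},{"tx":0,"ty":0,"tz":0,"twist":0,"grip":0},{"tx":0,"ty":0,"tz":0,"twist":0,"grip":0}]'
python3 -c "
from h import *
s=snap('scene','m25');crop(s,(395,160),(40,35),'s48',10)"
```

```text
time: 79.12
tool_pos: [0.5844, -0.0263, 0.1075]
ee_rot: [3.141, 0.0, 1.278]
wrist_force: [-1.0, 0.1, 1.1]
width: 0.02
```

View pics/s48.png

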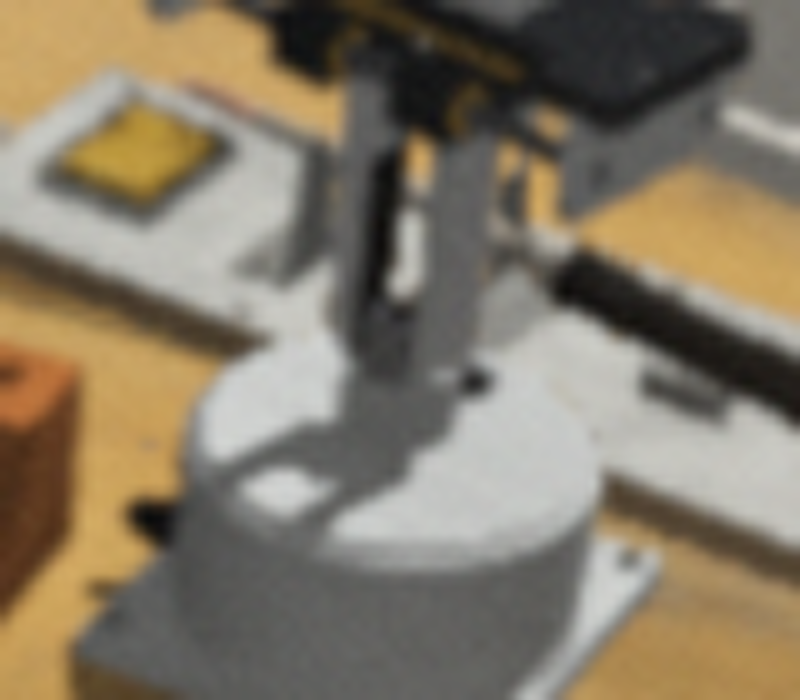

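Contact at exactly the expected height (force turned upward at 0.1075). Release and withdraw.

```bash

python3 -m crank '[{"tx":0,"ty":0,"tz":0,"twist":0,"grip":0.3},{"tx":0,"ty":0,"tz":0,"twist":0,"grip":0.4},{"tx":0,"ty":0,"tz":0,"twist":0,"grip":0.4},{"tx":0,"ty":0,"tz":0,"twist":0,"grip":0.4},{"tx":0,"ty":0,"tz":-3,"twist":0,"grip":0.4},{"tx":0,"ty":0,"tz":-5,"twist":0,"grip":0.4},{"tx":0,"ty":0,"tz":-5,"twist":0,"grip":0.4},{"tx":-6,"ty":0,"tz":0,"twist":0,"grip":0.4},{"tx":-6,"ty":-4,"tz":0,"twist":0,"grip":0.4},{"tx":0,"ty":-6,"tz":0,"twist":0,"grip":0.4},{"tx":0,"ty":-3,"tz":0,"twist":0,"grip":0.4},{"tx":0,"ty":0,"tz":0,"twist":0,"grip":0.4}]'
python3 -c "
from h import *
s=snap('scene','m26');crop(s,(395,165),(40,35),'s49',10)
t=snap('top','m27');crop(t,(460,243),(38,38),'t49',9)"
```

```text
time: 80.68
tool_pos: [0.4315, -0.0973, 0.238]
ee_rot: [3.139, 0.0, 1.277]
wrist_force: [0.4, -1.5, 0.1]
width: 0.0377
```

View pics/s49.png

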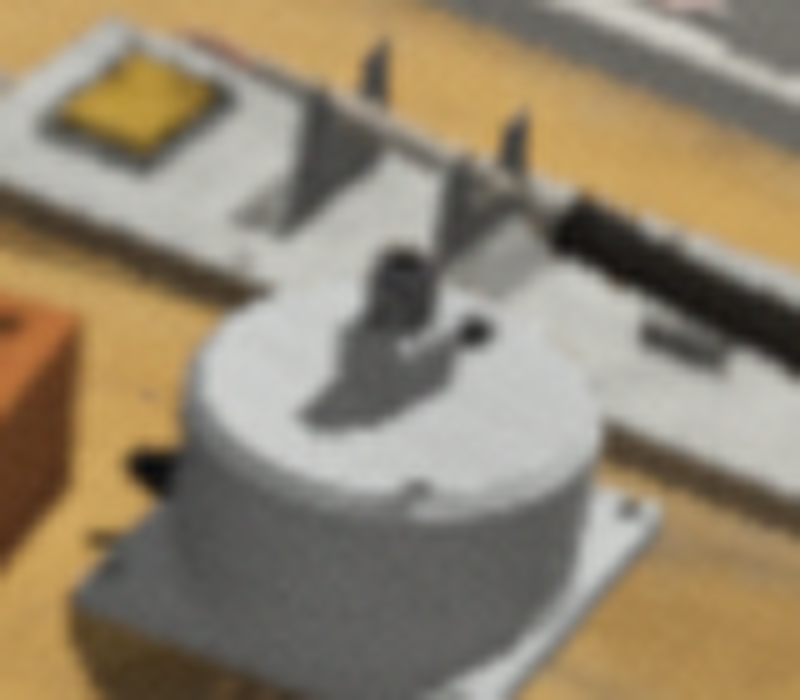

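View pics/m27.png

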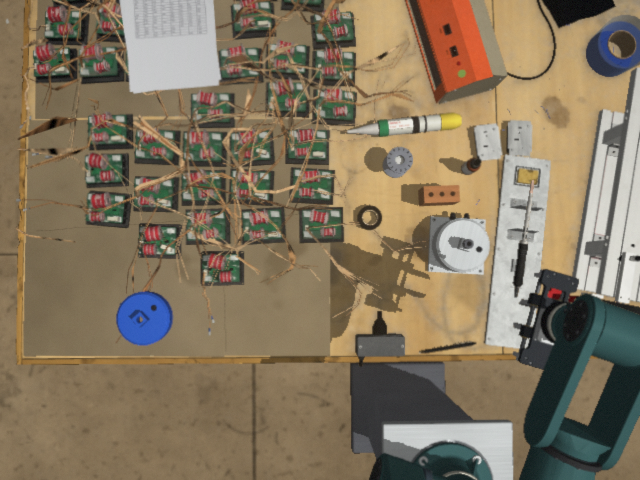

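View pics/t49.png

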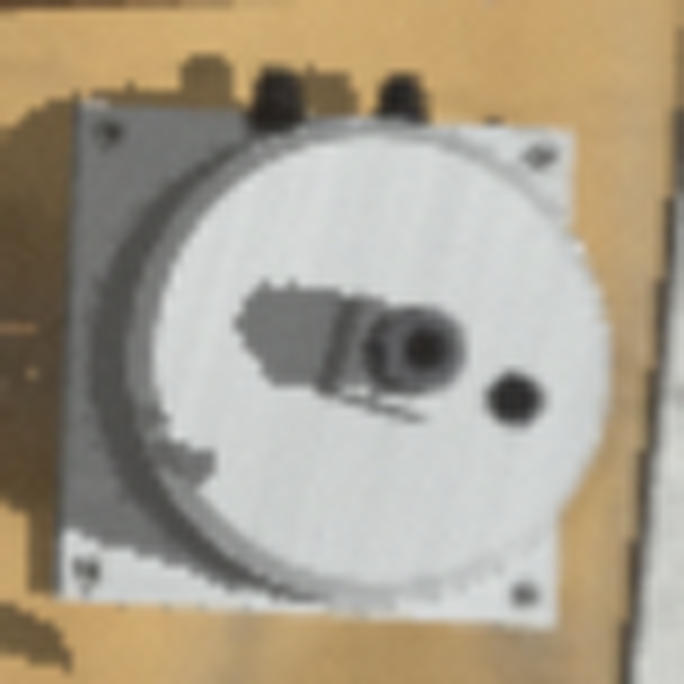

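```bash

python3 -m crank '[{"tx":0,"ty":0,"tz":0,"twist":0,"grip":0.4},{"tx":0,"ty":0,"tz":0,"twist":0,"grip":0.4},{"tx":0,"ty":0,"tz":0,"twist":0,"grip":0.4}]'
python3 -c "
from bench import ticket
print(ticket.close_job())"
```

```text
time: 81.15
tool_pos: [0.433, -0.0976, 0.2368]
ee_rot: [-3.141, 0.0, 1.278]
wrist_force: [0.3, -0.5, 0.6]
width: 0.0375
the job is handed in; nothing more can be done
None
```

I assembled the choke and handed it in at 81 s. All four ferrite cores that were there are stacked in the dish, with the fibre disc on top, then the cover and the through-bolt.

**Checks that passed:**
- **Bolt:** it went down through cover, disc, cores and floor with no contact until the head touched the boss, with the TCP at 0.1075 m, the height expected for fully home. The last pictures from both cameras show it upright with the head on the boss.
- **Cover:** it came to rest at the height expected for flush on the rim (TCP 0.087 m). It looks level and centred on the dish to about 1 mm, though the scene camera's outline fit on the cover was unreliable.
- **Bystanders:** the tape, spool, bottle and blue cover look untouched in the last picture, and the arm was clear with near-zero wrist force.

**What disagreed along the way:**
- **Cameras:** the two cameras differed by 2–4 mm in places, so I first built the stack about 3–4 mm off the floor hole. I corrected this by squeezing the stack sideways between the fingers after the disc was on. It then measured within about 1 mm of the dish's centre.
- **Cover grip:** the fingertips pressed on the cover's top with about 7.5 N at the pick-up. The cover stands on its tongues, 5 mm higher than I had assumed.
- **Cover seating:** while it was being seated, its tongues rubbed on the rim with up to about 7 N, and two small sideways shifts cleared it.

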